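# Clear the rack plates and slide boxes into the bench drawer

### The arm

A 6-joint arm with a two-finger parallel gripper is mounted at the origin on the work surface. World frame = base frame: x ahead of the robot, y to its left, z up, the work surface at z = 0. Lengths are in m, angles in rad, forces in N, time in s.
With the tool pointing down it reaches from about 0.3 to 0.875 m from the base axis. Payload 4.2 kg.
Tool frame: the origin (TCP) lies midway between the tips of the shut fingers; the grasp point (between the pads) lies 19 mm behind it (robot.grip_point_offset is the distance from the TCP to the grasp point, in m); z points along the fingers, x is the direction in which the jaws open and shut, and the axes are right-handed (so a half turn about z gives the same grasp; the last joint's range is limited). The gripper opens to 85 mm and grips with 20 to 120 N. Pads are 22 mm wide; open, the fingers measure 114 mm over their backs; the gripper's body (76 mm by 85 mm) begins 54 mm behind the grasp point. The pads swing forward as they close: fully open they stand 13 mm farther back than shut.
Start: joints at [1.11, 0.32, 1.565, -0, 1.257, -0.02], TCP at [0.245, 0.52, 0.207] pointing down, gripper open.
Joint ranges: [-3.11, 3.11], [-0.84, 2.01], [0.21, 2.61], [-1.34, 4.49], [0.05, 2.63], [-2.56, 2.56]. Speed limits (rad/s): [2.57, 2.57, 3.14, 3.14, 3.14, 3.14].

### API

Orientations are given as a 3x3 rotation matrix whose columns are the frame's x, y, z axes.
In Python, from cell import robot gives the robot as it stands. The module is installed in compiled form; this text tells all that it offers.
- The arm moves only by the tool jog_arm, never from a script. Its argument "rows" is a list of rows, each a list of 7 numbers: the shift along the tool's x, y, z in cm, then the turn, a rotation vector about the tool's x, y, z in rad, then the gripper's target within -1 to 1 (shut at 1, half-way at 0, fully open at -1). A call has exactly 5 rows; each row shifts and turns the commanded pose from where the row before left it, along the tool's axes as they then stand; what a row does not reach is not made up. A row lasts 1/12 s, in which the tool goes at most 41.7 mm and 7.16 degrees, less where a joint would pass 70% of its speed; a pose out of reach is approached as far as the arm can. A call with a gripper value outside its range is refused whole. The fingers move at their own pace and stop on an object; "grip_force" is the grip in N (left out, the last holds). Time passes only in rows, so rows that do not move let the fingers close, or fill a call up. It gives the time, the measured TCP pose, the force and the opening at its end, in the units of the state.
- robot.observe(): the state, without advancing time (a new reading comes with each control period).
- robot.get_image(name): name is "scene" or "top" or "wrist"; returns a dict with "image" (420x560x3 uint8, red, green, blue), "intrinsics" (3x3 intrinsics, pixels), "k1" (the pictures are not rectified: a ray, as slopes to the right and down, at radius r is drawn at 1 + k1 r^2 times it, then the intrinsics apply), "world_to_cam" (4x4, takes a point from world to camera coordinates). Camera axes: x right, y up, looking along -z (the intrinsics and any distortion apply to the point x, -y, -z); pixel columns grow to the right and rows downward; lengths in m; the calibration is good to about 2 mm. A picture is of the moment at which its call begins. There is no depth.
- robot.close_job(): hands the job in, once; it reports no verdict.
Trained networks look in a picture, given as the dict that the camera call returned (one of the last four; its "shot" number tells which), for a name from the list of things; names that differ only in an ending like _2 or _b are one class to them, and where a whole thing is asked for, a point or a joint stands for the part that bears it (a point fixed in the world has none). Each returns a list of dicts, best first, with "score" (0 to 1); they miss things now and then, are a little off and sometimes report something else, mostly with a low value. They report only what shows in the picture. A call takes as long as a camera call. They do not tell look-alikes from the thing itself.
- robot.spot_in(picture, query): "centre" ([column, row] as shares, 0 to 1, of the picture: columns of its width, rows of its height, amid what is visible of it).
- robot.trace(picture, query): "mask" (420x560 bool, what is visible of it) and "centre" ([column, row] as shares, 0 to 1, of the picture: columns of its width, rows of its height, amid what is visible of it).
The state is a dict: "time_s": time; "joint_pos": joint angles; "qvel": joint speeds; "joint_torque": joint torques, N m; "tcp_pos": TCP position; "tcp_rot": TCP orientation; "wrist_force": force on the tool from outside, world axes, zero at the start; "torque": the same for the moment, N m; "width": finger opening in m.
Only numpy, scipy, OpenCV 4.12 (cv2) and the standard library are available. Lean on these libraries where they do the work, as an engineer would, in place of code of your own. Each camera call takes 0.05 s, during which the arm holds its last target.

### The job

Tidy the bench: first pull the drawer of the low steel unit wide open, then lift the three rack plates one at a time off the top of their pile, each straight up and clear without shifting the plates still beneath it, and put them in the drawer together with every slide box on the table, the boxes lid up. The boxes may go in before, between or after the plates; when everything is in, slide the drawer fully shut. Leave the wash bottle and the beaker where they stand.

Things in the scene. Friction and masses are not known exactly. Their poses are not given: they have to be found in the camera images.
- unit: low steel drawer unit fixed on the table, 240 x 350 x 89 mm (x, y, z), one drawer over its whole front; origin at the centre of its underside; its front faces its own -x, towards the robot. When the drawer is out, everything behind the unit's front is roofed by its top.
- unit_drawer0 (a joint): how far the drawer is pulled out, in m: 0 fully shut, 0.165 at its stop; it slides along the unit's -x with about 1 N of friction and stays where it is left. It starts ajar, 0.01 to 0.05.
- unit_drawer0_handle (a point): middle of the drawer's bar handle, which moves with the drawer: a round bar about 10 mm thick and 120 mm long along the unit's y, its axis 35 mm in front of the drawer's front panel and about 51 mm above the table (38 mm below the unit's top); it can be pinched from above.
- drawer_floor (a point): centre of the drawer's inner floor, 22 mm above the table; it moves with the drawer, axes as the unit's. The inside measures 195 mm in x (-97 to +97), 308 mm in y (-154 to +154) and is 45 mm deep (the walls, 6 mm thick, rise to 67 mm above the table; the front panel reaches 77 mm). With the drawer fully out the part from x = -97 to about +60 is open from above, the rest lies under the unit's top. What is put in must stay below the roof, 55 mm above this floor.
- plate_top: white plastic tube-rack plate, a flat slab 115 x 44 x 12 mm (x, y, z) with two rows of round hole markings (treat it as solid), about 70 g; origin at the centre of its underside, x along its length, z up. It lies flat on plate_mid as the top of the pile, its underside 24 mm above the table at the start.
- plate_mid: white plastic tube-rack plate, a flat slab 115 x 44 x 12 mm (x, y, z) with two rows of round hole markings (treat it as solid), about 70 g; origin at the centre of its underside, x along its length, z up. It lies flat on plate_low, under plate_top, offset and turned a little so that the edges overlap; underside 12 mm above the table.
- plate_low: white plastic tube-rack plate, a flat slab 115 x 44 x 12 mm (x, y, z) with two rows of round hole markings (treat it as solid), about 70 g; origin at the centre of its underside, x along its length, z up. It lies flat on the table at the bottom of the pile.
- box_a: closed slide box, a 84 x 38 x 32 mm (x, y, z) block with grey body and white lid (the lid is fast), about 90 g; origin at the centre of its underside, x along its length, z up through the lid. It stands lid up on the table in front of the pile. Boxes that are not there in this run have no pose.
- box_b: closed slide box, a 84 x 38 x 32 mm (x, y, z) block with grey body and white lid (the lid is fast), about 90 g; origin at the centre of its underside, x along its length, z up through the lid. It stands lid up on the table in front of the pile. Boxes that are not there in this run have no pose.
- box_c: closed slide box, a 84 x 38 x 32 mm (x, y, z) block with grey body and white lid (the lid is fast), about 90 g; origin at the centre of its underside, x along its length, z up through the lid. It stands lid up on the table in front of the pile. Boxes that are not there in this run have no pose.
- wash_bottle: white plastic wash bottle, full, 76 mm across, 205 mm tall, origin at the centre of its underside. Leave it where it stands.
- beaker: empty glass beaker, 64 mm across the rim, 80 mm tall, standing among the slide boxes and the pile; origin at the centre of its underside. Leave it where it stands.
There are look-alikes about, which are no part of the job. Leave any orange look-alike of the box_c alone.

How it is judged:
By the outcome, as a careful person would: the job done as asked, in the order asked, and still so for the second after the job is handed in, with the robot touching nothing.
Of box_a, box_b, box_c only 1 to 3 are there at a start; the rules pass over those that are not, and their reading is None.
At some moment in a run one of box_a, box_b, box_c may be knocked a few centimetres aside while the robot is not near it.
Once in a run the grip may slacken for a moment while it holds something.
It also fails if it takes over 210 s, if anything falls off the work surface, if the arm or the gripper's body presses on something with over 40 N, if the wrist force passes 120 N, or if a joint passes its speed limit or range.

## Working session

There is one attempt and no reset: what is moved stays moved. The work goes in short steps, Python scripts to look and compute and a tool call to move; the robot and the scene stay as the last step left them, time stands still between calls to the robot, and variables do not carry over. Pictures are saved under pics/ and viewed, and the job is handed in when it is done.

Besides the shell and the picture viewer there is one more tool, called after "Request:" by a JSON object that holds its "name" and its "arguments". jog_arm: Moves the arm, as the interface text tells. Its arguments: {"type":"object","properties":{"rows":{"type":"array"},"grip_force":{"type":"number"}},"required":["rows"]}

```bash
mkdir -p pics; ls; python3 - <<'E'
from cell import robot
import cv2
s=robot.observe(); print({k:(v if not hasattr(v,'round') else v) for k,v in s.items()})
for n in ["scene","top","wrist"]:
    p=robot.get_image(n); cv2.imwrite(f"pics/{n}0.png",p["image"][:,:,::-1]); print(n,p["intrinsics"],p["k1"],p["world_to_cam"])
E
```

```text
pics
{'time_s': 0.0, 'joint_pos': array([ 1.11000771e+00,  3.20291019e-01,  1.56564903e+00,  1.94689264e-05,
        1.25741756e+00, -1.99861142e-02]), 'qvel': array([ 9.03905270e-04, -1.60111608e-03, -7.46734771e-05, -1.90833097e-03,
       -5.42358556e-04, -7.73898915e-04]), 'joint_torque': array([ 3.38551044e-04, -4.15521133e+01, -2.34165055e+01, -3.70915893e-05,
        8.03124887e-03,  7.84309321e-06]), 'tcp_pos': array([0.24509113, 0.51958303, 0.20649446]), 'tcp_rot': array([[ 4.26670126e-01,  9.04406967e-01, -8.01387759e-04],
       [ 9.04405601e-01, -4.26670875e-01, -1.57264528e-03],
       [-1.76424017e-03, -5.37788161e-05, -9.99998442e-01]]), 'wrist_force': array([ 0.08001952, -0.84310826,  0.86155338]), 'torque': array([0.01934524, 0.00883662, 0.01394504]), 'width': 0.08541836573815208}
scene [[496.03713123   0.         280.65199109]
 [  0.         496.03713123 209.68770853]
 [  0.           0.           1.        ]] -0.11678078575500138 [[-0.58064828  0.81410575 -0.00891103  0.38828045]
 [-0.51817666 -0.36109509  0.77530851  0.17482506]
 [ 0.62796538  0.45479904  0.63151984 -1.53298767]
 [ 0.          0.          0.          1.        ]]
top [[380.83560412   0.         282.86133698]
 [  0.         380.83560412 198.97382476]
 [  0.           0.           1.        ]] -0.10090152286325546 [[ 0.02859081 -0.99948753  0.01439602 -0.13489312]
 [ 0.9981612   0.02931703  0.05305401 -0.50105844]
 [-0.05344887  0.01285269  0.99848787 -1.19158076]
 [ 0.          0.          0.          1.        ]]
wrist [[315.74675845   0.         276.69886493]
 [  0.         315.74675845 203.62043672]
 [  0.           0.           1.        ]] -0.05644234148078662 [[ 0.4277409   0.90390032 -0.0013923  -0.57478729]
 [-0.85976332  0.40637811 -0.30929577  0.04097096]
 [-0.27900674  0.1334955   0.95096487 -0.37978895]
 [ 0.          0.          0.          1.        ]]
```

View pics/scene0.png

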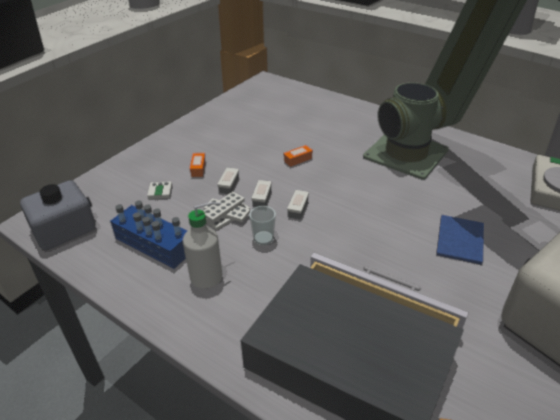

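View pics/top0.png

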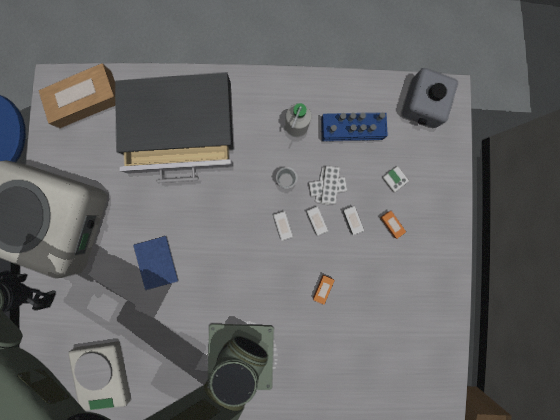

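View pics/wrist0.png

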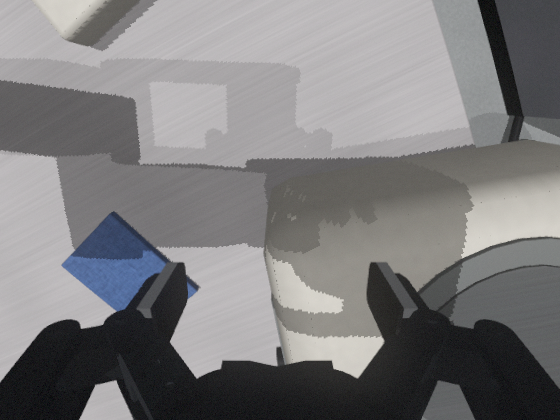

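Scene and top views: the unit with its drawer ajar is at top-view (175,115) and its handle at (179,175). The pile is at (328,185), the beaker at (286,177) and the wash bottle at (298,118).

Candidates for a box:
- White: (283,225), (317,220), (353,220). These match the description.
- Orange look-alikes: (393,224), (324,290). Leave alone.
- Green and white thing: (396,179). Check this one in a crop.

```bash
cat > h.py <<'E'
import numpy as np, cv2
from scipy.optimize import minimize
from scipy.spatial import ConvexHull
from cell import robot
def cam(p):
    K=np.array(p["intrinsics"]);k=p["k1"];W=np.array(p["world_to_cam"]);return K,k,W
def proj(p,X):
    K,k,W=cam(p);X=np.atleast_2d(X);c=X@W[:3,:3].T+W[:3,3]
    s=np.c_[c[:,0],-c[:,1]]/(-c[:,2:3]);r2=(s**2).sum(1,keepdims=True);s=s*(1+k*r2)
    return s@K[:2,:2].T+K[:2,2]
def ray(p,px):
    K,k,W=cam(p);px=np.atleast_2d(px).astype(float);d=(px-K[:2,2])/np.array([K[0,0],K[1,1]])
    s=d.copy()
    for _ in range(20): s=d/(1+k*(s**2).sum(1,keepdims=True))
    v=np.c_[s[:,0],-s[:,1],-np.ones(len(s))]@W[:3,:3]
    o=-W[:3,:3].T@W[:3,3]; return o,v
def plane(p,px,z):
    o,v=ray(p,px);t=(z-o[2])/v[:,2];return (o+v*t[:,None])[:,:2]
def boxpts(x,y,th,L,Wd,z0,z1):
    c,s=np.cos(th),np.sin(th);P=[]
    for a in(-1,1):
        for b in(-1,1):
            for z in(z0,z1):
                u,v=a*L/2,b*Wd/2;P.append([x+c*u-s*v,y+s*u+c*v,z])
    return np.array(P)
def sil(p,P,S=4):
    q=proj(p,P);h=cv2.convexHull(q.astype(np.float32))
    m=np.zeros((420*S,560*S),np.uint8);cv2.fillConvexPoly(m,np.round((h+0.5)*S*16-8).astype(np.int32),255,cv2.LINE_AA,4)
    return m
def fit(p,mask,L,Wd,z0,z1,g,S=3):
    """fit x,y,yaw by IoU of the box silhouette with the mask"""
    M=cv2.resize(mask.astype(np.uint8)*255,None,fx=S,fy=S,interpolation=cv2.INTER_LINEAR).astype(float)/255
    def f(v):
        s=sil(p,boxpts(v[0],v[1],v[2],L,Wd,z0,z1),S)/255.
        return -np.minimum(s,M).sum()/np.maximum(s,M).sum()
    best=None
    for th in np.arange(0,np.pi,np.pi/8) if len(g)<3 else [g[2]]:
        r=minimize(f,[g[0],g[1],th],method='Nelder-Mead',options=dict(initial_simplex=np.array([[g[0],g[1],th],[g[0]+.008,g[1],th],[g[0],g[1]+.008,th],[g[0],g[1],th+.2]]),xatol=1e-4,fatol=1e-5,maxiter=150))
        if best is None or r.fun<best.fun:best=r
    return best.x,-best.fun
def look(n,name=None,crop=None,up=1):
    p=robot.get_image(n)
    if name: save(p,name,crop,up)
    return p
def save(p,name,crop=None,up=1,pts=None):
    im=p["image"][:,:,::-1].copy()
    if pts is not None:
        for q in pts: cv2.circle(im,tuple(int(round(v)) for v in q),2,(0,0,255),-1)
    if crop: im=im[crop[1]:crop[3],crop[0]:crop[2]]
    if up!=1: im=cv2.resize(im,None,fx=up,fy=up,interpolation=cv2.INTER_CUBIC)
    cv2.imwrite("pics/"+name+".png",im)
def tr(p,q,n=6,pr=True):
    r=robot.trace(p,q);
    out=[]
    for d in r[:n]:
        c=np.array(d["centre"])*[560,420];out.append((d["score"],c,d["mask"]))
        if pr: print(q,round(d["score"],2),c.round(1),int(d["mask"].sum()))
    return out
def rotdown(a):
    """tool down, tool x at world angle a"""
    return np.array([[np.cos(a),np.sin(a),0],[np.sin(a),-np.cos(a),0],[0,0,-1]])
def plan(xyz,a,rows_hint=True):
    """shift (cm, tool axes) and turn to tcp xyz with jaw axis at angle a (mod pi)"""
    s=robot.observe();R=np.array(s["tcp_rot"]);p=np.array(s["tcp_pos"])
    best=None
    for aa in (a,a+np.pi,a-np.pi):
        Rt=rotdown(aa);v=cv2.Rodrigues(R.T@Rt)[0].ravel()
        if best is None or np.linalg.norm(v)<np.linalg.norm(best):best=v
    d=np.array(xyz)-p
    print("tcp",p.round(4),"jaw",round(float(np.arctan2(R[1,0],R[0,0])),4),"j6",s["joint_pos"][5].round(2),"w",round(s["width"],4),"t",round(s["time_s"],2))
    print("shift cm tool",(R.T@d*100).round(2),"turn",best.round(4),"world d cm",(d*100).round(2),"F",np.round(s["wrist_force"],1))
    return best
E
python3 - <<'E'
from h import *
p=look("top"); save(p,"top_crop",(260,150,420,310),5)
for q in ["box_a","plate_top","beaker","wash_bottle","unit","unit_drawer0_handle"]:
    for sc,c,m in tr(p,q):
        print("   ",plane(p,c,{"box_a":.032,"plate_top":.036,"beaker":.04,"wash_bottle":.1,"unit":.089}.get(q,.051)).round(3))
o=robot.get_image("wrist");W=o["world_to_cam"];print("wristcam pos",-W[:3,:3].T@W[:3,3])
E
```

```text
box_a 0.87 [326.7 289.2] 378
box_a 0.84 [284.3 226.1] 323
box_a 0.81 [316.  220.8] 284
box_a 0.57 [352.2 218.1] 316
box_a 0.56 [394.1 225.6] 345
    [[ 0.227 -0.264]]
    [[ 0.42  -0.127]]
    [[ 0.439 -0.225]]
    [[ 0.45  -0.339]]
    [[ 0.43  -0.473]]
plate_top 0.71 [281.3 225.2] 330
plate_top 0.68 [330.9 183.8] 495
plate_top 0.27 [175.1 126.2] 11098
    [[ 0.422 -0.117]]
    [[ 0.556 -0.269]]
    [[0.724 0.228]]
beaker 0.93 [287.5 176.3] 308
beaker 0.75 [174.2 158.1] 2588
    [[ 0.574 -0.132]]
    [[0.622 0.224]]
wash_bottle 0.79 [298.  121.8] 712
    [[ 0.732 -0.158]]
unit 0.94 [173.8 123. ] 11086
    [[0.721 0.217]]
unit_drawer0_handle 0.61 [177.  158.9] 2613
unit_drawer0_handle 0.48 [284.8 221.6] 310
    [[0.618 0.212]]
    [[ 0.434 -0.128]]
wristcam pos [0.17520403 0.5537667  0.37377042]
```

View pics/top_crop.png

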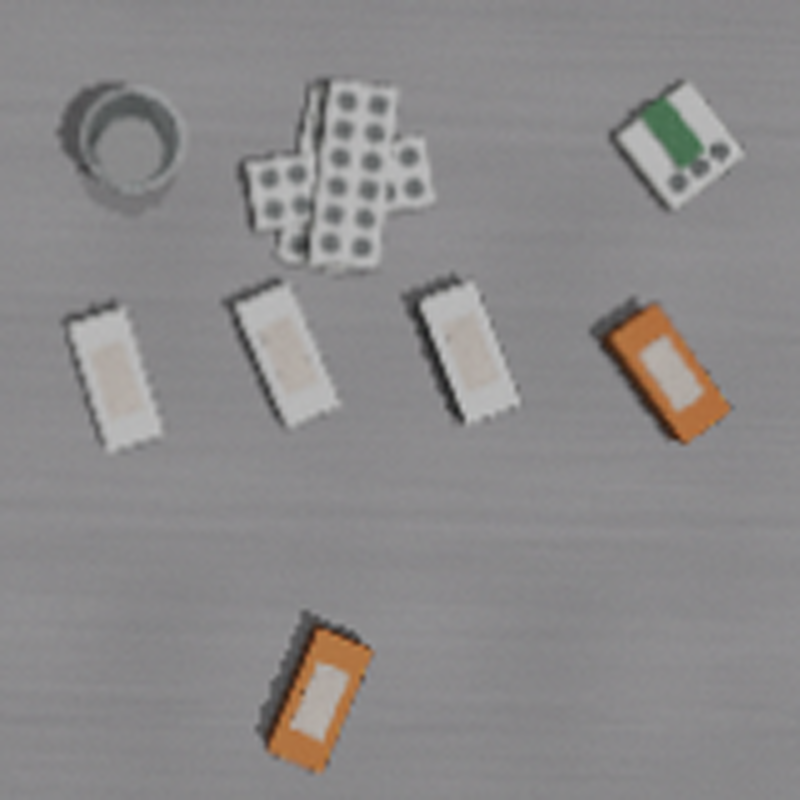

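```bash
python3 - <<'E'
from h import *
p=look("top"); save(p,"top_unit",(100,50,250,200),5)
im=p["image"].astype(int); 
m=tr(p,"unit")[0][2]
dark=(im.max(2)<75)&cv2.dilate(m.astype(np.uint8),np.ones((5,5))).astype(bool)
print(dark.sum(), im[110,170])
n,l,st,_=cv2.connectedComponentsWithStats(dark.astype(np.uint8)); k=1+st[1:,4].argmax(); d=l==k
ct=max(cv2.findContours(d.astype(np.uint8),cv2.RETR_EXTERNAL,cv2.CHAIN_APPROX_NONE)[0],key=len).reshape(-1,2)
w=plane(p,ct,.089); r=cv2.minAreaRect(w.astype(np.float32)); print(r, cv2.boxPoints(r).round(3))
print(st[k])
E
```

```text
unit 0.59 [172.5 123.9] 10905
8168 [67 68 70]
((0.7383794188499451, 0.22446776926517487), (0.2609425187110901, 0.36501601338386536), 5.35783576965332) [[0.591 0.394]
 [0.626 0.031]
 [0.885 0.055]
 [0.851 0.418]]
[ 113   73  121   91 8062]
```

View pics/top_unit.png

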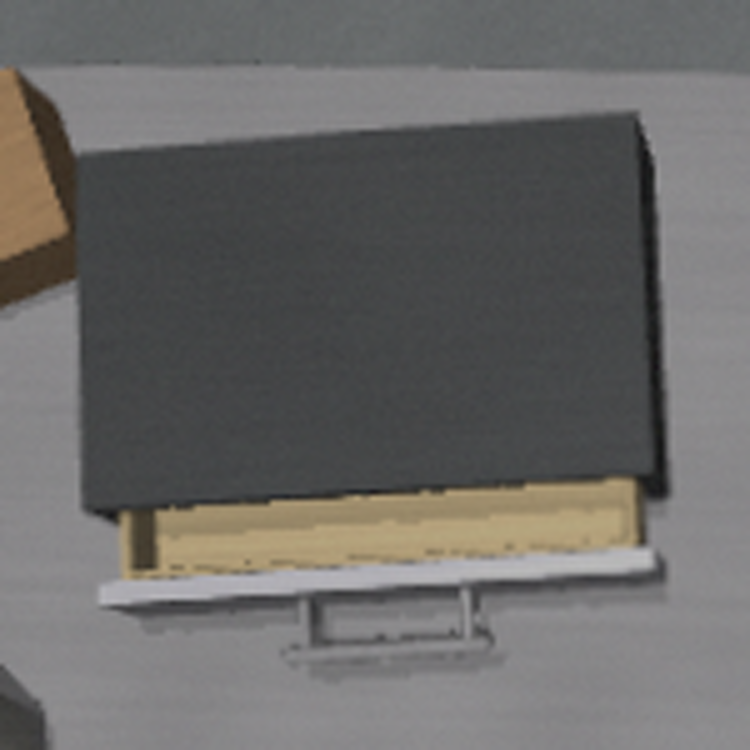

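```bash
python3 - <<'E'
from h import *
p=look("top")
c=np.array([[78,155],[638,113],[655,472],[85,510]])/5+[100,50]-.4
w=plane(p,c,.089);print(w.round(4),w.mean(0), np.linalg.norm(w-np.roll(w,-1,0),axis=1))
e=w[0]-w[1];f=w[3]-w[2]
print("y axis ang",np.arctan2(*( e[::-1]))-np.pi/2,np.arctan2(*(f[::-1]))-np.pi/2)
h=plane(p,np.array([[287,655],[490,641]])/5+[100,50]-.4,.051);print(h,h.mean(0))
h=plane(p,np.array([[100,587],[655,551],[100,605],[655,570]])/5+[100,50]-.4,.077);print(h)
plan([.53,.19,.25],0)
E
```

```text
[[0.8526 0.4104]
 [0.884  0.062 ]
 [0.6612 0.042 ]
 [0.6299 0.3895]] [0.75693192 0.22598114] [0.34982536 0.2237057  0.34885092 0.2236421 ]
y axis ang 0.08987778591213558 0.08969112771454268
[[0.54833048 0.2716549 ]
 [0.56046672 0.14502702]] [0.5543986  0.20834096]
[[0.58459837 0.38228476]
 [0.61522342 0.0417045 ]
 [0.57353165 0.38162944]
 [0.60365729 0.04125774]]
tcp [0.2454 0.52   0.2074] jaw 1.13 j6 -0.02 w 0.0854 t 0.7
shift cm tool [-17.7   39.83  -4.26] turn [-0.00e+00 -1.00e-04  1.13e+00] world d cm [ 28.46 -33.     4.26] F [ 0.8 -0.5  0.2]
```

Request:
{"name": "jog_arm", "arguments": {"rows": [[0,0,-1.2,0,0,0.115,-1],[0,0,-1.2,0,0,0.115,-1],[0,0,-1.2,0,0,0.115,-1],[0,0,-1.2,0,0,0.115,-1],[0,0,-1.2,0,0,0.115,-1]]}}

```text
time_s: 1.12
tcp_pos: [0.2453, 0.52, 0.2679]
tcp_rot: [[0.853, 0.522, 0.0], [0.522, -0.853, 0.0], [0.0, -0.0, -1.0]]
wrist_force: [-0.2, -0.1, 0.3]
width: 0.0851
```

Request:
{"name": "jog_arm", "arguments": {"rows": [[0,0,0,0,0,0.115,-0.2],[0,0,0,0,0,0.115,-0.2],[0,0,0,0,0,0.115,-0.2],[0,0,0,0,0,0.115,-0.2],[0,0,0,0,0,0,-0.2]]}}

```text
time_s: 1.53
tcp_pos: [0.2453, 0.52, 0.2674]
tcp_rot: [[0.996, 0.093, 0.0], [0.093, -0.996, 0.0], [0.0, -0.0, -1.0]]
wrist_force: [-0.4, 0.2, 0.3]
width: 0.0509
```

```bash
python3 - <<'E'
from h import *
plan([.50,.20,.25],0.09)
E
```

```text
tcp [0.2453 0.52   0.2674] jaw 0.0932 j6 1.02 w 0.0509 t 1.53
shift cm tool [22.38 34.23  1.74] turn [-0.0001 -0.0001  0.0032] world d cm [ 25.47 -32.    -1.74] F [-0.4  0.2  0.3]
```

Request:
{"name": "jog_arm", "arguments": {"rows": [[2.2,3.4,0,0,0,0,-0.2],[2.2,3.4,0,0,0,0,-0.2],[2.2,3.4,0,0,0,0,-0.2],[2.2,3.4,0,0,0,0,-0.2],[2.2,3.4,0,0,0,0,-0.2]]}}

```text
time_s: 1.95
tcp_pos: [0.3717, 0.3597, 0.2675]
tcp_rot: [[0.995, 0.099, 0.0], [0.099, -0.995, 0.0], [0.0, -0.0, -1.0]]
wrist_force: [0.6, 0.8, 1.3]
width: 0.0511
```

Request:
{"name": "jog_arm", "arguments": {"rows": [[2.2,3.4,0,0,0,0,0.2],[2.2,3.4,0,0,0,0,0.2],[2.2,3.4,0,0,0,0,0.2],[2.2,3.4,0,0,0,0,0.2],[0,0,0,0,0,0,0.2]]}}

```text
time_s: 2.37
tcp_pos: [0.4753, 0.2289, 0.2672]
tcp_rot: [[0.996, 0.091, 0.003], [0.091, -0.996, -0.003], [0.002, 0.003, -1.0]]
wrist_force: [-0.6, 0.7, 0.0]
width: 0.0341
```

```bash
python3 - <<'E'
from h import *
plan([.554,.208,.25],0.09)
p=look("wrist","w1")
print(proj(p,[[.5544,.2083,.051],[.5483,.2717,.051],[.5605,.145,.051]]))
E
```

```text
tcp [0.4753 0.2289 0.2672] jaw 0.0914 j6 0.34 w 0.0341 t 2.37
shift cm tool [7.64 2.8  1.75] turn [ 0.0032 -0.0023  0.0014] world d cm [ 7.87 -2.09 -1.72] F [-0.6  0.7  0. ]
[[336.09096615 189.70009364]
 [338.75944686 138.57328329]
 [333.52861881 236.02065101]]
```

View pics/w1.png

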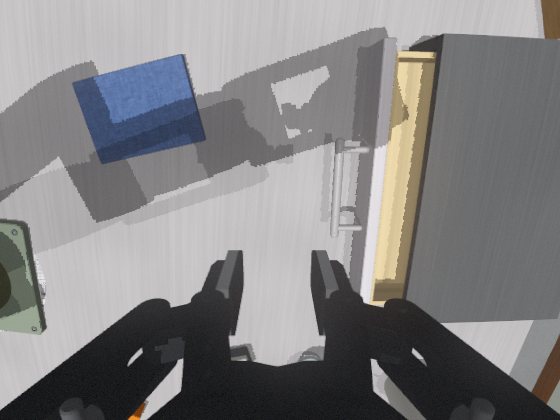

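```bash
python3 - <<'E'
from h import *
p=look("wrist"); save(p,"w1c",(310,120,410,260),5)
E
```

```text
(no output)
```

View pics/w1c.png

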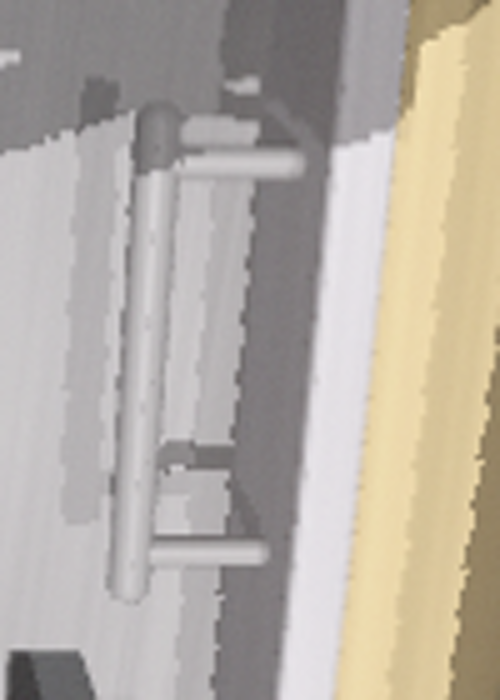

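```bash
python3 - <<'E'
from h import *
p=look("wrist")
h=plane(p,np.array([[158,107],[128,600]])/5+[310,120]-.4,.051);print(h,h.mean(0),np.linalg.norm(h[0]-h[1]),np.arctan2(*(h[0]-h[1]))*-1)
e=plane(p,np.array([[330,150],[275,700],[392,150],[340,700]])/5+[310,120]-.4,.077);print(e)
u=np.array([np.cos(.09),np.sin(.09)]);print(h@u,e@u)
c=h.mean(0);plan([c[0],c[1],.12],0.09)
E
```

```text
[[0.54766668 0.27424463]
 [0.55970027 0.14546286]] [0.55368348 0.20985375] 0.1293427610557687 0.09317117580580904
[[0.58260927 0.27108782]
 [0.59491948 0.13263698]
 [0.59677236 0.27249836]
 [0.61154406 0.13406767]]
[0.57009884 0.57050901] [0.60461627 0.6044329  0.61884882 0.62111878]
tcp [0.4714 0.2341 0.2672] jaw 0.0955 j6 0.34 w 0.034 t 2.52
shift cm tool [ 7.97  3.21 14.72] turn [-0.0006  0.0006  0.0055] world d cm [  8.23  -2.43 -14.72] F [0.1 0.3 0.5]
```

Request:
{"name": "jog_arm", "arguments": {"rows": [[2.0,0.8,1.5,0,0,0,0.4],[2.0,0.8,2.0,0,0,0,0.4],[2.0,0.8,2.0,0,0,0,0.4],[2.0,0.8,2.0,0,0,0,0.4],[0,0,2,0,0,0.005,0.4]]}}

```text
time_s: 2.93
tcp_pos: [0.5567, 0.211, 0.1712]
tcp_rot: [[0.996, 0.092, 0.003], [0.092, -0.996, 0.0], [0.003, -0.0, -1.0]]
wrist_force: [-0.0, 0.9, -0.0]
width: 0.0259
```

```bash
python3 - <<'E'
from h import *
plan([.5537,.2095,.036],0.09)
p=look("wrist","w2")
plan([.5537,.2095,.036],0.09)
E
```

```text
tcp [0.5567 0.211  0.1712] jaw 0.0925 j6 0.25 w 0.0259 t 2.93
shift cm tool [-0.35  0.13 13.52] turn [-0.0001 -0.0028  0.0025] world d cm [ -0.3   -0.15 -13.52] F [-0.   0.9 -0. ]
tcp [0.5523 0.2104 0.1667] jaw 0.0922 j6 0.25 w 0.0255 t 2.98
shift cm tool [ 0.24  0.08 13.07] turn [0.0017 0.0077 0.0022] world d cm [  0.14  -0.09 -13.07] F [-2.  -0.  -3.1]
```

View pics/w2.png

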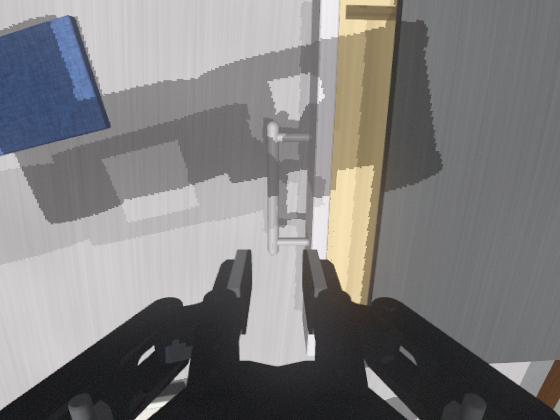

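Request:
{"name": "jog_arm", "arguments": {"rows": [[0.1,0.1,3,0,0,0,0.4],[0,0,3,0,0,0,0.4],[0,0,3,0,0,0,0.4],[0,0,2.5,0,0,0,0.4],[0,0,1.5,0,0,0,0.4]]}}

```text
time_s: 3.4
tcp_pos: [0.5526, 0.2104, 0.0402]
tcp_rot: [[0.996, 0.094, -0.004], [0.094, -0.996, -0.001], [-0.004, 0.001, -1.0]]
wrist_force: [-0.4, 0.2, -0.4]
width: 0.0259
```

Request:
{"name": "jog_arm", "arguments": {"rows": [[0,0,0,0,0,0,0.4],[0,0,0,0,0,0,1],[0,0,0,0,0,0,1],[0,0,0,0,0,0,1],[0,0,0,0,0,0,1]], "grip_force": 50}}

```text
time_s: 3.82
tcp_pos: [0.5561, 0.2097, 0.044]
tcp_rot: [[0.996, 0.09, 0.003], [0.09, -0.996, 0.001], [0.003, -0.001, -1.0]]
wrist_force: [-0.2, 0.4, 0.1]
width: 0.0001
```

```bash
python3 - <<'E'
from h import *
plan([.5537,.2095,.036],0.09)
p=look("wrist","w3")
E
```

```text
tcp [0.5561 0.2097 0.044 ] jaw 0.0906 j6 0.25 w 0.0001 t 3.82
shift cm tool [-0.24 -0.    0.8 ] turn [-0.0009 -0.003   0.0006] world d cm [-0.24 -0.02 -0.8 ] F [-0.2  0.4  0.1]
```

View pics/w3.png

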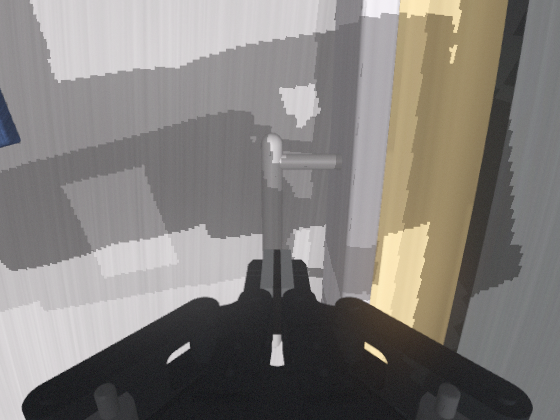

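```bash
python3 - <<'E'
from h import *
p=look("scene","s1",(290,180,490,330),4)
plan([.5537,.2095,.036],0.09)
s=robot.observe();print(s["joint_pos"],s["width"])
E
```

```text
tcp [0.5558 0.2093 0.0434] jaw 0.0902 j6 0.25 w -0.0001 t 3.92
shift cm tool [-0.21 -0.04  0.74] turn [-0.0006 -0.002   0.0002] world d cm [-0.21  0.02 -0.74] F [-0.4  0.2  0.1]
[3.40764665e-01 4.92038181e-01 1.74057854e+00 8.71371685e-05
 9.06925409e-01 2.50544391e-01] -8.090993467005727e-05
```

View pics/s1.png

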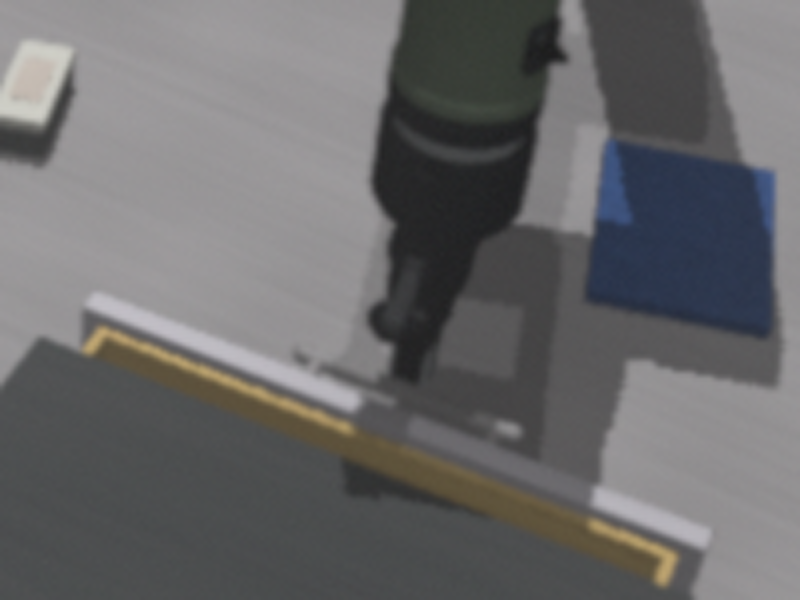

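Request:
{"name": "jog_arm", "arguments": {"rows": [[0,0,0,0,0,0,0.4],[0,0,0,0,0,0,0.4],[0,0,0,0,0,0,0.4],[0,0,0,0,0,0,0.4],[0,0,0,0,0,0,0.4]]}}

```text
time_s: 4.33
tcp_pos: [0.5552, 0.209, 0.0423]
tcp_rot: [[0.996, 0.09, -0.0], [0.09, -0.996, 0.0], [-0.0, -0.0, -1.0]]
wrist_force: [0.3, -0.4, 0.1]
width: 0.0258
```

```bash
python3 - <<'E'
from h import *
plan([.5537,.2095,.036],0.09)
p=look("wrist","w4",(200,120,360,320),3)
plan([.5537,.2095,.036],0.09)
E
```

```text
tcp [0.5552 0.209  0.0423] jaw 0.0899 j6 0.25 w 0.0258 t 4.33
shift cm tool [-0.15 -0.06  0.63] turn [-0.0001  0.0001 -0.0001] world d cm [-0.15  0.05 -0.63] F [ 0.3 -0.4  0.1]
tcp [0.5552 0.209  0.0423] jaw 0.0899 j6 0.25 w 0.0259 t 4.38
shift cm tool [-0.15 -0.06  0.63] turn [-0.0001  0.0001 -0.0001] world d cm [-0.15  0.05 -0.63] F [ 0.1  0.8 -0.3]
```

View pics/w4.png

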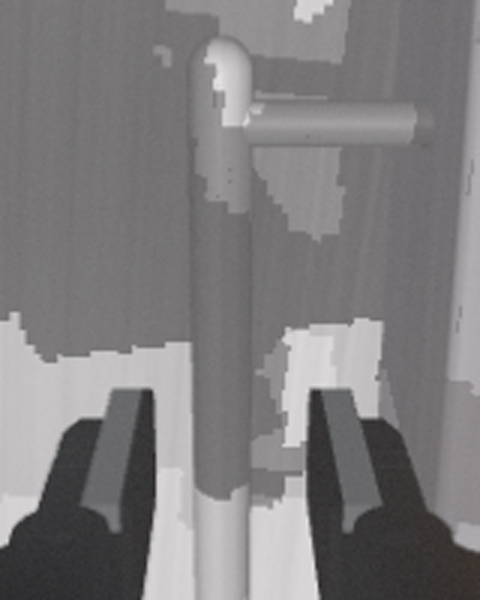

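```bash
python3 - <<'E'
from h import *
p=look("wrist"); s=robot.observe();R=s["tcp_rot"];t=s["tcp_pos"]
pts=[]
for b in (0,.010,.02,.03):
  for w in (-.013,0,.013):
    for y in (-.011,):
      pts.append(proj(p,t+R@np.array([w,y,-b]))[0])
print(np.round(pts,0).tolist())
pts2=[proj(p,[x,y,.051])[0] for x,y in ((.5537,.2095),)]
save(p,"w5",(200,120,360,320),3,pts)
W=p["world_to_cam"];print(-W[:3,:3].T@W[:3,3]-t)
E
```

```text
[[251.0, 227.0], [274.0, 227.0], [297.0, 227.0], [250.0, 234.0], [274.0, 234.0], [298.0, 234.0], [248.0, 242.0], [274.0, 242.0], [299.0, 242.0], [246.0, 251.0], [274.0, 251.0], [301.0, 251.0]]
[-0.00556129  0.07884662  0.16647574]
```

View pics/w5.png

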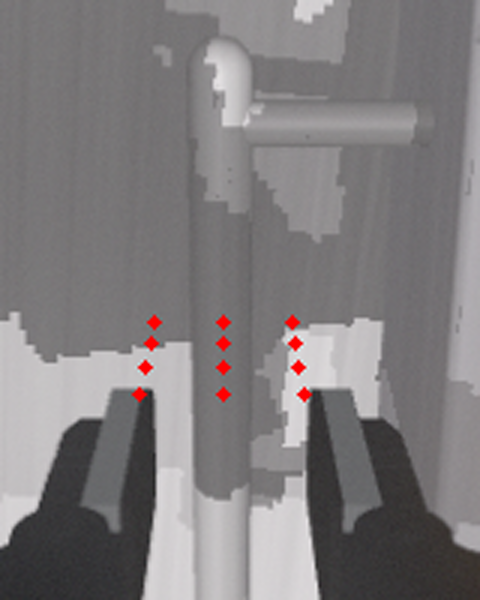

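```bash
python3 - <<'E'
from h import *
print(robot.grip_point_offset)
p=look("scene"); s=robot.observe();R=s["tcp_rot"];t=s["tcp_pos"]
pts=[proj(p,t-[0,0,0])[0],proj(p,t+[0,0,.02])[0],proj(p,[.5477,.2742,.051])[0],proj(p,[.5597,.1455,.051])[0]]
print(np.round(pts,1))
save(p,"s2",(340,220,460,310),6)
im=cv2.imread("pics/s2.png")
for q in pts: cv2.circle(im,tuple(int(v) for v in (q-[340,220]+.5)*6),3,(0,0,255),-1)
cv2.imwrite("pics/s2.png",im)
E
```

```text
0.0187
[[389.8 281.7]
 [391.  275.3]
 [419.7 289.6]
 [363.3 268.1]]
```

View pics/s2.png

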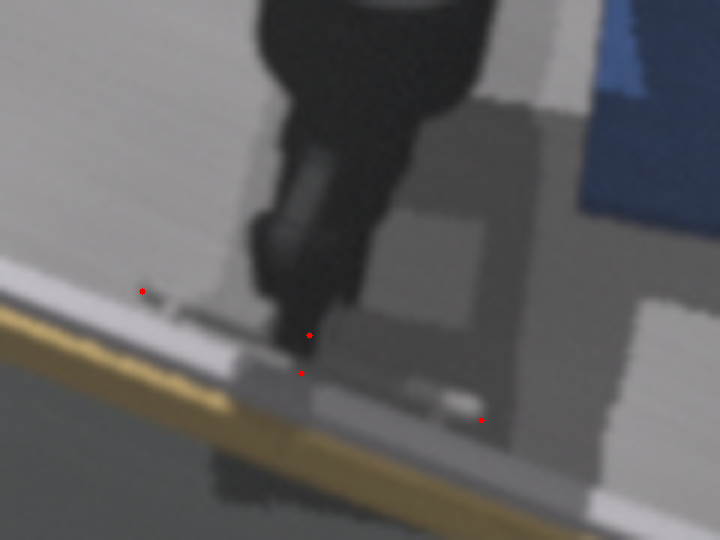

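Request:
{"name": "jog_arm", "arguments": {"rows": [[-0.1,0,0.7,0,0,0,0.4],[0,0,0.7,0,0,0,0.4],[0,0,0.6,0,0,0,0.4],[0,0,0,0,0,0,0.4],[0,0,0,0,0,0,0.4]]}}

```text
time_s: 4.9
tcp_pos: [0.5538, 0.2088, 0.0215]
tcp_rot: [[0.996, 0.09, -0.002], [0.09, -0.996, -0.0], [-0.002, 0.0, -1.0]]
wrist_force: [-0.3, -0.6, 0.3]
width: 0.0257
```

Request:
{"name": "jog_arm", "arguments": {"rows": [[0,0,0,0,0,0,1],[0,0,0,0,0,0,1],[0,0,0,0,0,0,1],[0,0,0,0,0,0,1],[0,0,0,0,0,0,1]]}}

```text
time_s: 5.32
tcp_pos: [0.5544, 0.209, 0.0224]
tcp_rot: [[0.996, 0.09, 0.0], [0.09, -0.996, 0.0], [0.0, -0.0, -1.0]]
wrist_force: [-0.5, -0.5, -1.3]
width: 0.0084
```

Request:
{"name": "jog_arm", "arguments": {"rows": [[-1.0,0,0,0,0,0,1],[-2.0,0,0,0,0,0,1],[-2.5,0,0,0,0,0,1],[-2.5,0,0,0,0,0,1],[-2,0,0,0,0,0,1]]}}

```text
time_s: 5.73
tcp_pos: [0.4528, 0.1999, 0.0224]
tcp_rot: [[0.996, 0.089, 0.0], [0.089, -0.996, 0.001], [0.0, -0.001, -1.0]]
wrist_force: [1.0, 1.6, -3.1]
width: 0.0086
```

```bash
python3 - <<'E'
from h import *
p=look("wrist","w6")
plan([.42,.197,.022],0.09)
E
```

```text
tcp [0.4478 0.1994 0.0224] jaw 0.089 j6 0.3 w 0.0082 t 5.78
shift cm tool [-2.79 -0.01  0.06] turn [-0.0005  0.0063 -0.001 ] world d cm [-2.78 -0.24 -0.04] F [-6.5  2.1  1.1]
```

View pics/w6.png

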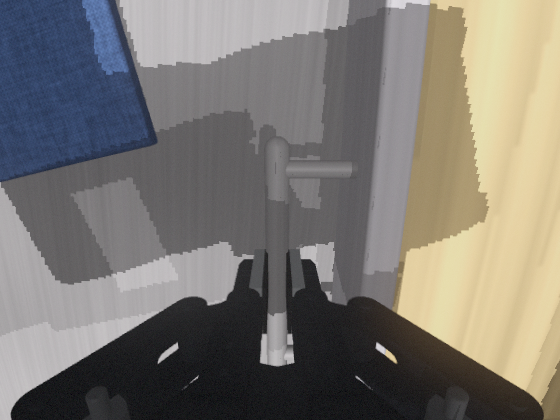

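Request:
{"name": "jog_arm", "arguments": {"rows": [[-0.7,0,0,0,0,0,1],[-0.7,0,0,0,0,0,1],[-0.7,0,0,0,0,0,1],[-0.7,0,0,0,0,0,1],[-0.5,0,0,0,0,0,1]]}}

```text
time_s: 6.2
tcp_pos: [0.4306, 0.1981, 0.0227]
tcp_rot: [[0.995, 0.094, 0.02], [0.094, -0.996, 0.003], [0.02, -0.001, -1.0]]
wrist_force: [32.6, -6.8, -32.6]
width: 0.0085
```

Request:
{"name": "jog_arm", "arguments": {"rows": [[-0.5,0,0,0,0,0,1],[-0.5,0,0,0,0,0,1],[-0.4,0,0,0,0,0,1],[-0.4,0,0,0,0,0,1],[-0.2,0,0,0,0,0,1]]}}

```text
time_s: 6.62
tcp_pos: [0.4307, 0.201, 0.0256]
tcp_rot: [[0.994, 0.096, 0.058], [0.096, -0.995, 0.014], [0.059, -0.009, -0.998]]
wrist_force: [67.5, -10.3, -51.2]
width: 0.0085
```

```bash
python3 - <<'E'
from h import *
p=look("top","t2",(100,50,250,250),3)
plan([.42,.197,.022],0.09)
E
```

```text
tcp [0.4307 0.2018 0.0265] jaw 0.0947 j6 0.34 w 0.008 t 6.67
shift cm tool [-1.14  0.38  0.38] turn [-0.0105 -0.059   0.0051] world d cm [-1.07 -0.48 -0.45] F [ 57.6  -5.  -31.5]
```

View pics/t2.png

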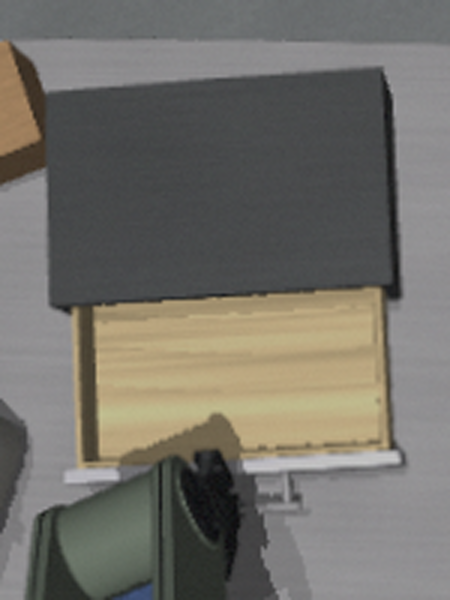

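Request:
{"name": "jog_arm", "arguments": {"rows": [[0.6,0,0,0,0.02,0,1],[0.5,0,0,0,0.02,0,1],[0,0,0,0,0.018,0,1],[0,0,0,0,0,0,0.5],[0,0,0,0,0,0,0.5]]}}

```text
time_s: 7.08
tcp_pos: [0.4262, 0.2014, 0.0267]
tcp_rot: [[0.992, 0.091, 0.085], [0.089, -0.996, 0.017], [0.086, -0.009, -0.996]]
wrist_force: [19.7, 4.1, -0.9]
width: 0.0213
```

```bash
python3 - <<'E'
from h import *
plan([.431,.198,.022],0.09)
E
```

```text
tcp [0.4262 0.2014 0.0267] jaw 0.0899 j6 0.37 w 0.0213 t 7.08
shift cm tool [0.41 0.39 0.51] turn [-0.0091 -0.0862  0.0003] world d cm [ 0.48 -0.34 -0.47] F [19.7  4.1 -0.9]
```

Request:
{"name": "jog_arm", "arguments": {"rows": [[0.4,0,0,0,-0.03,0,0.4],[0,0,0,0,-0.03,0,0.4],[0,0,0,-0.009,-0.026,0,0.4],[0,0,0,0,0,0,0.4],[0,0,0,0,0,0,0.4]]}}

```text
time_s: 7.5
tcp_pos: [0.4223, 0.1984, 0.0244]
tcp_rot: [[0.996, 0.09, -0.016], [0.09, -0.996, -0.007], [-0.016, 0.006, -1.0]]
wrist_force: [6.9, 0.7, 3.3]
width: 0.0259
```

```bash
python3 - <<'E'
from h import *
plan([.431,.198,.022],0.09)
p=look("wrist","w7")
E
```

```text
tcp [0.4223 0.1984 0.0244] jaw 0.09 j6 0.33 w 0.0259 t 7.5
shift cm tool [0.86 0.12 0.23] turn [0.0059 0.0165 0.    ] world d cm [ 0.87 -0.04 -0.24] F [6.9 0.7 3.3]
```

View pics/w7.png

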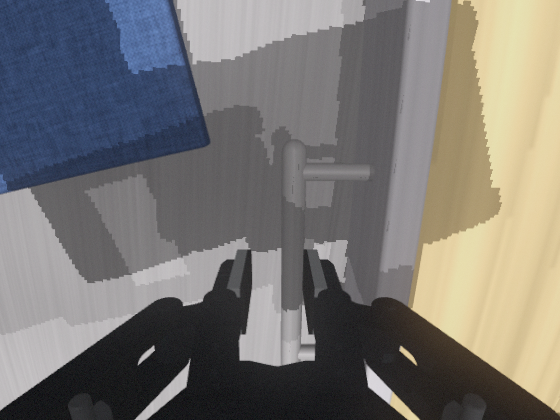

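Request:
{"name": "jog_arm", "arguments": {"rows": [[0.6,0,0,0,0.008,0,0.4],[0.2,0,0,0,0.008,0,0.4],[0,0,0,0,0,0,0.4],[0,0,-0.5,0,0,0,0.4],[0,0,-1.0,0,0,0,0.4]]}}

```text
time_s: 7.97
tcp_pos: [0.4231, 0.1967, 0.0366]
tcp_rot: [[0.996, 0.09, -0.015], [0.09, -0.996, -0.012], [-0.016, 0.01, -1.0]]
wrist_force: [-0.3, 0.3, 0.9]
width: 0.0257
```

Request:
{"name": "jog_arm", "arguments": {"rows": [[0,0,-3,0,0,0,0.4],[0,0,-4,0,0,0,0.4],[0,0,-4,0,0,0,0.4],[0,0,-4,0,0,0,0.4],[0,0,-3,0,0,0,0.4]]}}

```text
time_s: 8.38
tcp_pos: [0.4267, 0.1993, 0.2209]
tcp_rot: [[0.996, 0.09, -0.009], [0.09, -0.996, -0.009], [-0.01, 0.008, -1.0]]
wrist_force: [0.5, 1.2, -0.1]
width: 0.0255
```

```bash
python3 - <<'E'
from h import *
p=look("wrist","w8")
plan([.431,.198,.022],0.09)
t=look("top","t3")
E
```

```text
tcp [0.4298 0.2006 0.226 ] jaw 0.0902 j6 0.33 w 0.0255 t 8.43
shift cm tool [ 0.08  0.18 20.4 ] turn [ 0.0046 -0.0006  0.0002] world d cm [  0.12  -0.26 -20.4 ] F [2.5 0.3 3.9]
```

View pics/w8.png

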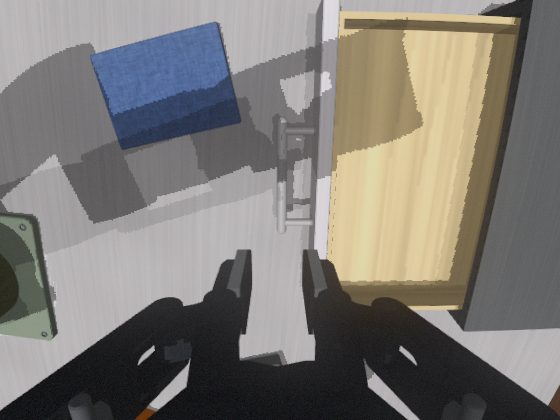

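View pics/t3.png

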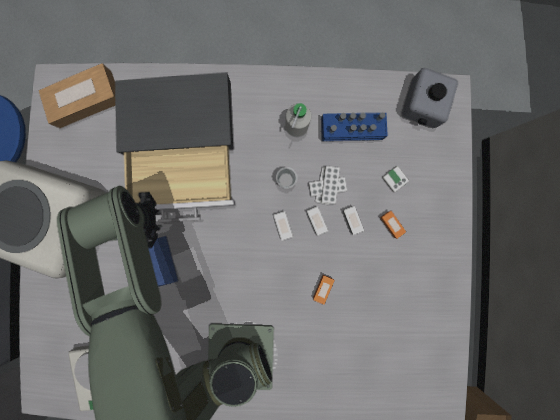

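```bash
python3 - <<'E'
from h import *
p=look("wrist"); save(p,"w9",(270,0,540,320),2.4)
h=plane(p,[[282,119],[281,232]],.051);print(h,h.mean(0))
u=np.array([np.cos(.09),np.sin(.09)]);v=np.array([-u[1],u[0]]);print(h@u,h@v)
E
```

```text
[[0.43057474 0.26150899]
 [0.44138663 0.13457613]] [0.43598069 0.19804256]
[0.45233614 0.45169573] [0.22175116 0.09436028]
```

View pics/w9.png

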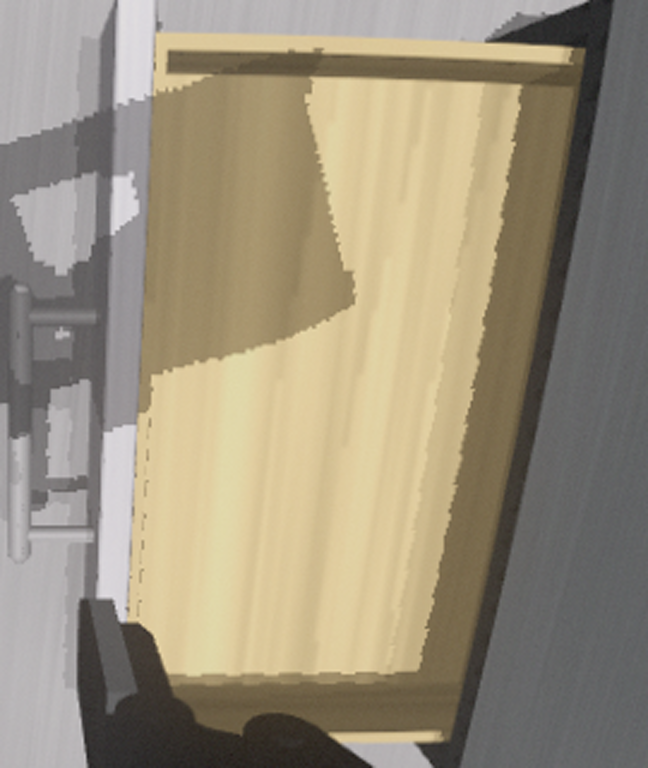

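```bash
python3 - <<'E'
from h import *
p=look("wrist")
u=np.array([np.cos(.09),np.sin(.09)]);v=np.array([-u[1],u[0]])
q=np.array([[168,52],[350,55],[300,735],[420,735]])/2.4+[270,0]
w=plane(p,q,.067);print("walls u",w@u,"v",w@v)
q=np.array([[118,100],[155,100],[137,300]])/2.4+[270,0]
w=plane(p,q,.077);print("panel u",w@u,"v",w@v)
q=np.array([[585,50],[445,745]])/2.4+[270,0]
w=plane(p,q,.089);print("roof u",w@u,"v",w@v)
E
```

```text
walls u [0.50193591 0.57181896 0.58713906 0.64937223] v [0.30880487 0.30903601 0.00389362 0.0028243 ]
panel u [0.48236214 0.49614442 0.49252655] v [0.29017354 0.29026805 0.2170461 ]
roof u [0.65041216 0.64882814] v [0.30935232 0.01323521]
```

Request:
{"name": "jog_arm", "arguments": {"rows": [[0.6,3.9,-0.2,0,0,0,-1],[0.6,4.0,-0.2,0,0,0,-1],[0.6,4.0,-0.2,0,0,0,-1],[0.6,4.0,-0.2,0,0,0,-1],[0.6,4.0,-0.2,0,0,0,-1]]}}

```text
time_s: 9.0
tcp_pos: [0.4733, 0.0022, 0.2269]
tcp_rot: [[0.996, 0.091, -0.016], [0.09, -0.996, -0.01], [-0.017, 0.008, -1.0]]
wrist_force: [1.4, 1.0, 0.4]
width: 0.0839
```

Request:
{"name": "jog_arm", "arguments": {"rows": [[0.6,4.0,-0.2,0,0,0,-1],[0.6,4.0,-0.2,0,0,0,-1],[0.6,4.0,-0.2,0,0,0,-1],[0.6,4.0,-0.2,0,0,0,-1],[0.6,4.0,-0.2,0,0,0,-1]]}}

```text
time_s: 9.42
tcp_pos: [0.5215, -0.194, 0.238]
tcp_rot: [[0.996, 0.09, -0.016], [0.09, -0.996, -0.008], [-0.017, 0.006, -1.0]]
wrist_force: [0.5, -0.4, 0.1]
width: 0.0861
```

Request:
{"name": "jog_arm", "arguments": {"rows": [[0,0,0,0,0,0.12,-1],[0,0,0,0,0,0.12,-1],[0,0,0,0,0,0.12,-1],[0,0,0,0,0,0.12,-1],[0,0,0,0,0,0.12,-1]]}}

```text
time_s: 9.83
tcp_pos: [0.5214, -0.1922, 0.2376]
tcp_rot: [[0.87, -0.494, -0.016], [-0.494, -0.87, -0.008], [-0.01, 0.015, -1.0]]
wrist_force: [-0.5, -0.3, -0.2]
width: 0.0854
```

Request:
{"name": "jog_arm", "arguments": {"rows": [[0,0,0,0,0,0.12,-1],[0,0,0,0,0,0.12,-1],[0,0,0,0,0,0.12,-1],[0,0,0,0,0,0.12,-1],[0,0,0,0,0,0.12,-1]]}}

```text
time_s: 10.25
tcp_pos: [0.5214, -0.192, 0.2377]
tcp_rot: [[0.439, -0.898, -0.016], [-0.898, -0.439, -0.008], [-0.0, 0.018, -1.0]]
wrist_force: [1.1, -0.8, 0.2]
width: 0.0856
```

```bash
python3 - <<'E'
from h import *
p=look("wrist","w10")
plan([.55,-.27,.25],-1.57)
E
```

```text
tcp [ 0.5214 -0.192   0.2377] jaw -1.1194 j6 0.76 w 0.0852 t 10.3
shift cm tool [ 8.27  0.85 -1.21] turn [ 0.0177 -0.0041  0.4506] world d cm [ 2.86 -7.8   1.23] F [-0.3 -0.6  0.5]
```

View pics/w10.png

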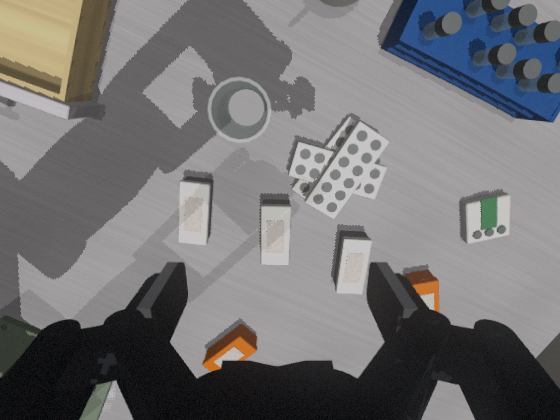

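Request:
{"name": "jog_arm", "arguments": {"rows": [[4.1,0.4,0,0.006,0,0,-1],[4.1,0.4,0,0.006,0,0,-1],[0,0,0,0.006,0,0.12,-1],[0,0,0,0,0,0.12,-1],[0,0,0,0,0,0.12,-1]]}}

```text
time_s: 10.72
tcp_pos: [0.551, -0.2698, 0.238]
tcp_rot: [[0.096, -0.995, 0.001], [-0.995, -0.096, 0.0], [-0.0, -0.001, -1.0]]
wrist_force: [-0.9, -0.1, 0.0]
width: 0.0853
```

Request:
{"name": "jog_arm", "arguments": {"rows": [[0,0,0,0,0,0,-1],[0,0,0,0,0,0,-1],[0,0,0,0,0,0,-1],[0,0,0,0,0,0,-1],[0,0,0,0,0,0,-1]]}}

```text
time_s: 11.13
tcp_pos: [0.552, -0.2693, 0.2405]
tcp_rot: [[0.102, -0.995, 0.005], [-0.995, -0.103, -0.002], [0.003, -0.005, -1.0]]
wrist_force: [0.4, -0.0, -0.1]
width: 0.085
```

```bash
python3 - <<'E'
from h import *
p=look("wrist","w11")
plan([.55,-.27,.25],-1.57)
for sc,c,m in tr(p,"plate_top"): print(plane(p,c,.036))
for sc,c,m in tr(p,"box_a"): print(plane(p,c,.032))
E
```

```text
tcp [ 0.5521 -0.2694  0.2406] jaw -1.4685 j6 1.0 w 0.0856 t 11.18
shift cm tool [ 0.05  0.21 -0.94] turn [-0.0049 -0.0025  0.1015] world d cm [-0.21 -0.06  0.94] F [-0.1  0.3  0.1]
plate_top 0.86 [272.7 166.6] 3487
plate_top 0.3 [157.  242.8] 1602
[[ 0.5592415  -0.26447822]]
[[ 0.44504879 -0.12491497]]
box_a 0.9 [157.5 243.3] 1660
box_a 0.81 [257.8 353.7] 464
box_a 0.79 [322.9 252.3] 1788
box_a 0.76 [412.8 262.3] 1676
box_a 0.58 [237.3 246.1] 2016
[[ 0.44237411 -0.12402992]]
[[ 0.27540739 -0.2698118 ]]
[[ 0.45160949 -0.34135325]]
[[ 0.44833212 -0.46473383]]
[[ 0.44928569 -0.22876435]]
```

View pics/w11.png

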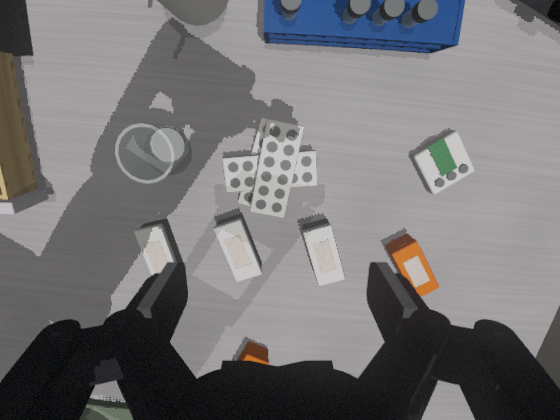

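```bash
python3 - <<'E'
from h import *
p=look("wrist"); save(p,"w12",(210,105,340,230),6)
E
```

```text
(no output)
```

View pics/w12.png

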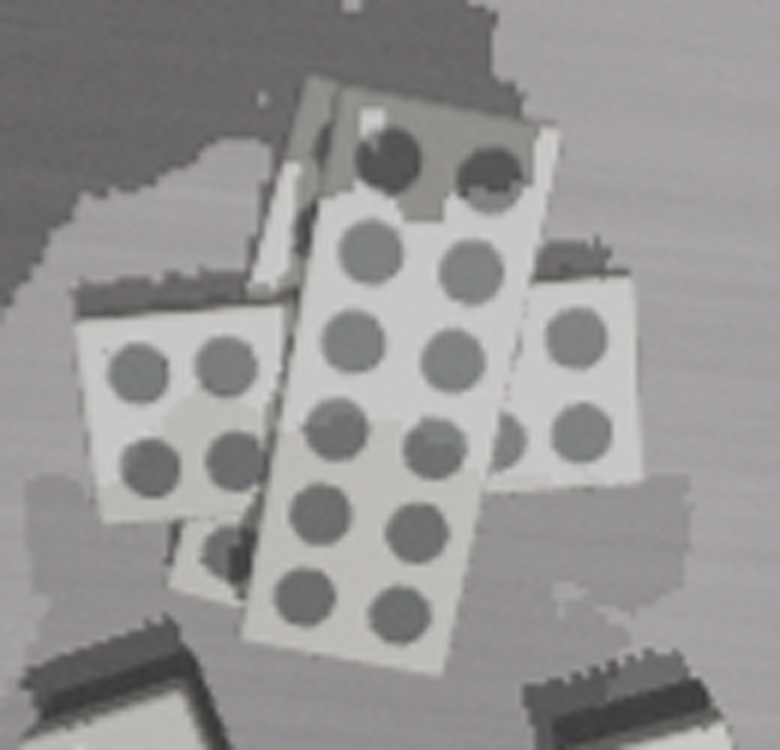

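```bash
cat >> h.py <<'E'
def quad(p,c,crop,up,z):
    q=np.array(c,float)/up+[crop[0],crop[1]]-.5+.5/up
    w=plane(p,q,z);d=np.linalg.norm(w-np.roll(w,-1,0),axis=1)
    i=0 if d[0]+d[2]>d[1]+d[3] else 1
    e=(w[(i+1)%4]-w[i])-(w[(i+3)%4]-w[(i+2)%4]);th=np.arctan2(e[1],e[0])
    th=(th+np.pi/2)%np.pi-np.pi/2
    print("centre",w.mean(0).round(4),"yaw",round(th,4),"sides",d.round(4));return w.mean(0),th
def gp(c,th):
    """jaw angle across the length, nearest current"""
    return th+np.pi/2
E
python3 - <<'E'
from h import *
p=look("wrist")
c,th=quad(p,[(340,85),(560,127),(443,673),(243,638)],(210,105),6,.036)
quad(p,[(75,322), (632,275), (643,485), (103,523)],(210,105),6,.024)
plan([*c,.12],th+np.pi/2)
E
```

```text
centre [ 0.5557 -0.2682] yaw -0.0902 sides [0.0428 0.1133 0.0423 0.1133]
centre [ 0.5504 -0.2621] yaw -1.3928 sides [0.1135 0.044  0.1135 0.0427]
tcp [ 0.5521 -0.2695  0.2408] jaw -1.4693 j6 1.0 w 0.0857 t 11.38
shift cm tool [-0.13 -0.3  12.08] turn [-0.0053 -0.0024  0.1917] world d cm [  0.35   0.13 -12.08] F [ 0.8  0.3 -0.4]
```

Request:
{"name": "jog_arm", "arguments": {"rows": [[3.8,0.6,2,0,0,0,-0.05],[3.8,0.6,2,0,0,0,-0.05],[3.8,0.6,3,0,0,0,-0.05],[0,0,3,0,0,0.1,-0.05],[0,0,3,0,0,0.092,-0.05]]}}

```text
time_s: 11.8
tcp_pos: [0.5466, -0.3787, 0.1157]
tcp_rot: [[-0.098, -0.995, 0.006], [-0.995, 0.098, -0.003], [0.003, -0.007, -1.0]]
wrist_force: [-0.3, 0.7, -0.8]
width: 0.0448
```

Request:
{"name": "jog_arm", "arguments": {"rows": [[0,0,3,0,0,0,-0.05],[0,0,2.5,0,0,0,-0.05],[0,0,1,0,0,0,-0.05],[0,0,0,0,0,0,-0.05],[0,0,0,0,0,0,-0.05]]}}

```text
time_s: 12.22
tcp_pos: [0.5477, -0.3769, 0.0524]
tcp_rot: [[-0.091, -0.996, 0.006], [-0.996, 0.091, -0.003], [0.002, -0.006, -1.0]]
wrist_force: [-0.2, 0.3, 0.2]
width: 0.045
```

```bash
python3 - <<'E'
from h import *
plan([.53,-.385,.02],-0.0902-np.pi/2)
p=look("wrist","w13")
E
```

```text
tcp [ 0.5477 -0.3769  0.0524] jaw -1.6616 j6 1.04 w 0.045 t 12.22
shift cm tool [0.96 1.7  3.23] turn [-0.006  -0.0022 -0.0006] world d cm [-1.77 -0.81 -3.24] F [-0.2  0.3  0.2]
```

View pics/w13.png

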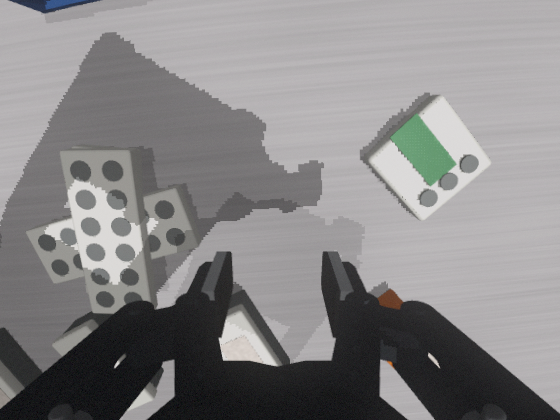

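Request:
{"name": "jog_arm", "arguments": {"rows": [[0,0,1,-0.006,-0.002,0,-0.05],[0,0,1,0,0,0,-0.05],[0,0,1,0,0,0,-0.05],[0,0,0.5,0,0,0,-0.05],[0,0,0.5,0,0,0,-0.05]]}}

```text
time_s: 12.68
tcp_pos: [0.5467, -0.3763, 0.0107]
tcp_rot: [[-0.091, -0.996, -0.002], [-0.996, 0.091, 0.001], [-0.001, 0.002, -1.0]]
wrist_force: [0.2, -0.4, -0.8]
width: 0.0449
```

Request:
{"name": "jog_arm", "arguments": {"rows": [[0,0,0.2,0,0,0,-0.05],[0,0,0.2,0,0,0,-0.05],[0,0,0,0,0,0,-0.05],[0,0,0,0,0,0,-0.05],[0,0,0,0,0,0,-0.05]]}}

```text
time_s: 13.1
tcp_pos: [0.5474, -0.3768, 0.0082]
tcp_rot: [[-0.091, -0.996, -0.0], [-0.996, 0.091, -0.0], [0.0, -0.0, -1.0]]
wrist_force: [-0.8, -0.1, -0.3]
width: 0.0446
```

Request:
{"name": "jog_arm", "arguments": {"rows": [[0,0,0.3,0,0,0,-0.05],[0,0,0.2,0,0,0,-0.05],[0,0,0.1,0,0,0,-0.05],[0,0,0,0,0,0,-0.05],[0,0,0,0,0,0,-0.05]]}}

```text
time_s: 13.52
tcp_pos: [0.5471, -0.3766, 0.0017]
tcp_rot: [[-0.091, -0.996, -0.001], [-0.996, 0.091, 0.0], [-0.0, 0.001, -1.0]]
wrist_force: [-0.4, -0.5, 0.5]
width: 0.0445
```

Request:
{"name": "jog_arm", "arguments": {"rows": [[0,0,0.2,0,0,0,-0.05],[0,0,0.2,0,0,0,-0.05],[0,0,0,0,0,0,-0.05],[0,0,0,0,0,0,-0.05],[0,0,0,0,0,0,-0.05]]}}

```text
time_s: 13.93
tcp_pos: [0.5472, -0.3766, -0.0022]
tcp_rot: [[-0.091, -0.996, -0.001], [-0.996, 0.091, 0.0], [-0.0, 0.001, -1.0]]
wrist_force: [-0.2, 0.6, 0.1]
width: 0.045
```

Request:
{"name": "jog_arm", "arguments": {"rows": [[0,0,0.2,0,0,0,-0.05],[0,0,0.1,0,0,0,-0.05],[0,0,0,0,0,0,-0.05],[0,0,0,0,0,0,-0.05],[0,0,0,0,0,0,-0.05]]}}

```text
time_s: 14.35
tcp_pos: [0.5472, -0.3766, -0.0052]
tcp_rot: [[-0.091, -0.996, -0.001], [-0.996, 0.091, 0.0], [-0.0, 0.001, -1.0]]
wrist_force: [0.3, -0.7, -0.1]
width: 0.0447
```

Request:
{"name": "jog_arm", "arguments": {"rows": [[0,0,0.2,0,0,0,-0.05],[0,0,0.1,0,0,0,-0.05],[0,0,0,0,0,0,-0.05],[0,0,0,0,0,0,-0.05],[0,0,0,0,0,0,-0.05]]}}

```text
time_s: 14.77
tcp_pos: [0.5471, -0.3766, -0.0082]
tcp_rot: [[-0.091, -0.996, -0.001], [-0.996, 0.091, 0.0], [-0.0, 0.001, -1.0]]
wrist_force: [-0.3, 0.3, 0.8]
width: 0.0447
```

Request:
{"name": "jog_arm", "arguments": {"rows": [[0,0,0.2,0,0,0,-0.05],[0,0,0.1,0,0,0,-0.05],[0,0,0,0,0,0,-0.05],[0,0,0,0,0,0,-0.05],[0,0,0,0,0,0,-0.05]]}}

```text
time_s: 15.18
tcp_pos: [0.5472, -0.3766, -0.0112]
tcp_rot: [[-0.091, -0.996, -0.001], [-0.996, 0.091, 0.0], [-0.0, 0.001, -1.0]]
wrist_force: [1.2, 0.4, -0.3]
width: 0.045
```

Request:
{"name": "jog_arm", "arguments": {"rows": [[0,0,0.2,0,0,0,-0.05],[0,0,0.1,0,0,0,-0.05],[0,0,0,0,0,0,-0.05],[0,0,0,0,0,0,-0.05],[0,0,0,0,0,0,-0.05]]}}

```text
time_s: 15.6
tcp_pos: [0.5472, -0.3766, -0.0142]
tcp_rot: [[-0.091, -0.996, -0.001], [-0.996, 0.091, 0.0], [-0.0, 0.001, -1.0]]
wrist_force: [-0.5, 0.8, -0.7]
width: 0.0448
```

Request:
{"name": "jog_arm", "arguments": {"rows": [[0,0,0.2,0,0,0,-0.05],[0,0,0.1,0,0,0,-0.05],[0,0,0,0,0,0,-0.05],[0,0,0,0,0,0,-0.05],[0,0,0,0,0,0,-0.05]]}}

```text
time_s: 16.02
tcp_pos: [0.5472, -0.3766, -0.0172]
tcp_rot: [[-0.091, -0.996, -0.001], [-0.996, 0.091, 0.0], [-0.0, 0.001, -1.0]]
wrist_force: [-0.3, 0.7, -0.2]
width: 0.0449
```

Request:
{"name": "jog_arm", "arguments": {"rows": [[0,0,0.2,0,0,0,-0.05],[0,0,0.1,0,0,0,-0.05],[0,0,0,0,0,0,-0.05],[0,0,0,0,0,0,-0.05],[0,0,0,0,0,0,-0.05]]}}

```text
time_s: 16.43
tcp_pos: [0.5472, -0.3766, -0.0202]
tcp_rot: [[-0.091, -0.996, -0.001], [-0.996, 0.091, 0.0], [-0.0, 0.001, -1.0]]
wrist_force: [-0.5, 0.8, -0.1]
width: 0.0448
```

Request:
{"name": "jog_arm", "arguments": {"rows": [[0,0,0.1,0,0,0,-0.05],[0,0,0.1,0,0,0,-0.05],[0,0,0,0,0,0,-0.05],[0,0,0,0,0,0,-0.05],[0,0,0,0,0,0,-0.05]]}}

```text
time_s: 16.85
tcp_pos: [0.5471, -0.3766, -0.0222]
tcp_rot: [[-0.091, -0.996, -0.001], [-0.996, 0.091, 0.0], [-0.0, 0.001, -1.0]]
wrist_force: [-0.1, 0.8, -0.4]
width: 0.0446
```

Request:
{"name": "jog_arm", "arguments": {"rows": [[0,0,0.1,0,0,0,-0.05],[0,0,0.1,0,0,0,-0.05],[0,0,0,0,0,0,-0.05],[0,0,0,0,0,0,-0.05],[0,0,0,0,0,0,-0.05]]}}

```text
time_s: 17.27
tcp_pos: [0.5472, -0.3766, -0.0242]
tcp_rot: [[-0.091, -0.996, -0.001], [-0.996, 0.091, 0.0], [-0.0, 0.001, -1.0]]
wrist_force: [-0.2, 0.6, -0.3]
width: 0.0448
```

Request:
{"name": "jog_arm", "arguments": {"rows": [[0,0,0.1,0,0,0,-0.05],[0,0,0.1,0,0,0,-0.05],[0,0,0,0,0,0,-0.05],[0,0,0,0,0,0,-0.05],[0,0,0,0,0,0,-0.05]]}}

```text
time_s: 17.68
tcp_pos: [0.5473, -0.3767, -0.0261]
tcp_rot: [[-0.091, -0.996, -0.0], [-0.996, 0.091, 0.0], [-0.0, 0.0, -1.0]]
wrist_force: [0.2, -0.5, 0.5]
width: 0.0447
```

```bash
python3 - <<'E'
from h import *
plan([.53,-.385,.02],-0.0902-np.pi/2)
p=look("wrist","w14"); p=look("scene","s3",(180,110,360,250),4)
E
```

```text
tcp [ 0.5473 -0.3767 -0.0261] jaw -1.6619 j6 1.04 w 0.0447 t 17.68
shift cm tool [ 0.98  1.64 -4.61] turn [ 0.0004  0.0001 -0.0009] world d cm [-1.73 -0.83  4.61] F [ 0.2 -0.5  0.5]
```

View pics/w14.png

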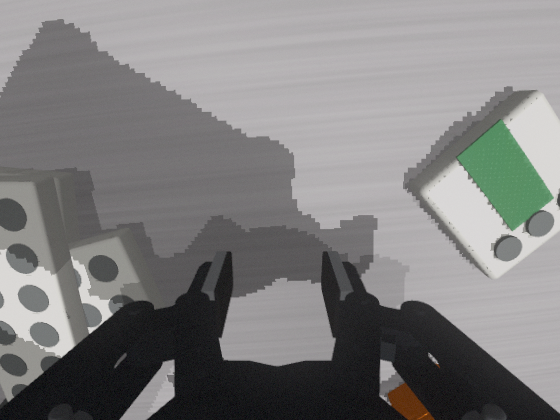

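View pics/s3.png

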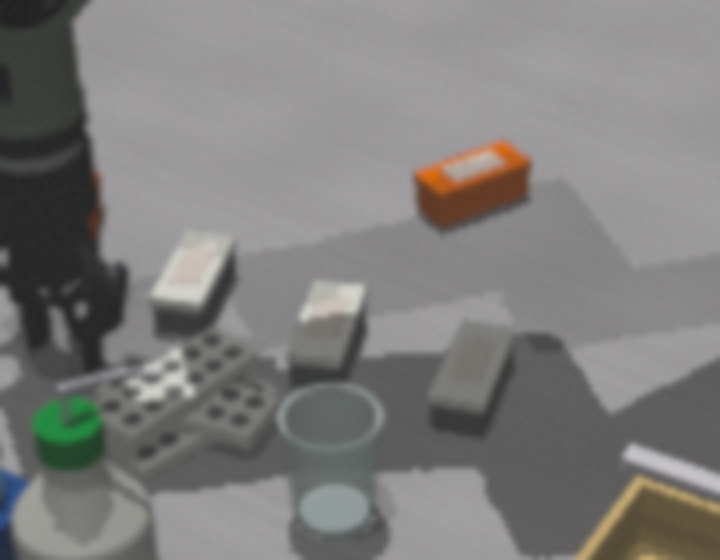

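Request:
{"name": "jog_arm", "arguments": {"rows": [[0,0,0.1,0,0,0,-0.05],[0,0,0.1,0,0,0,-0.05],[0,0,0,0,0,0,-0.05],[0,0,0,0,0,0,-0.05],[0,0,0,0,0,0,-0.05]]}}

```text
time_s: 18.2
tcp_pos: [0.5473, -0.3767, -0.0261]
tcp_rot: [[-0.091, -0.996, 0.0], [-0.996, 0.091, -0.0], [0.0, -0.0, -1.0]]
wrist_force: [-2.6, 1.8, 11.5]
width: 0.0445
```

Request:
{"name": "jog_arm", "arguments": {"rows": [[0,0,0.1,0,0,0,-0.05],[0,0,0.1,0,0,0,-0.05],[0,0,0,0,0,0,-0.05],[0,0,0,0,0,0,-0.05],[0,0,0,0,0,0,-0.05]]}}

```text
time_s: 18.62
tcp_pos: [0.5473, -0.3767, -0.0262]
tcp_rot: [[-0.091, -0.996, 0.001], [-0.996, 0.091, -0.001], [0.0, -0.001, -1.0]]
wrist_force: [-5.4, 3.8, 20.5]
width: 0.0447
```

Request:
{"name": "jog_arm", "arguments": {"rows": [[0,0,0.1,0,0,0,-0.05],[0,0,0.1,0,0,0,-0.05],[0,0,0,0,0,0,-0.05],[0,0,0,0,0,0,-0.05],[0,0,0,0,0,0,-0.05]]}}

```text
time_s: 19.03
tcp_pos: [0.5473, -0.3768, -0.0263]
tcp_rot: [[-0.091, -0.996, 0.001], [-0.996, 0.091, -0.001], [0.001, -0.001, -1.0]]
wrist_force: [-8.5, 5.9, 31.0]
width: 0.045
```

Request:
{"name": "jog_arm", "arguments": {"rows": [[0,0,-0.5,0,0,0,-0.05],[0,0,-2,0,0,0,-0.4],[0,0,-3,0,0,0,-0.4],[0,0,-3,0,0,0,-0.4],[0,0,-3,0,0,0,-0.4]]}}

```text
time_s: 19.45
tcp_pos: [0.5468, -0.3764, 0.0837]
tcp_rot: [[-0.091, -0.996, -0.002], [-0.996, 0.091, 0.001], [-0.001, 0.002, -1.0]]
wrist_force: [0.1, -0.2, -0.1]
width: 0.0596
```

Request:
{"name": "jog_arm", "arguments": {"rows": [[-2.5,0,-1,0,0,0,-0.4],[-2.5,0,0,0,0,0,-0.4],[-2.5,0,0,0,0,0,-0.4],[-2.5,0,0,0,0,0,-0.4],[0,0,0,0,0,0,-0.4]]}}

```text
time_s: 19.87
tcp_pos: [0.5561, -0.2728, 0.0928]
tcp_rot: [[-0.088, -0.996, -0.002], [-0.996, 0.088, 0.003], [-0.003, 0.002, -1.0]]
wrist_force: [-0.5, -0.0, 0.3]
width: 0.0598
```

```bash
python3 - <<'E'
from h import *
p=look("wrist","w15")
plan([.5557,-.2682,.04],-0.0902-np.pi/2)
E
```

```text
tcp [ 0.5563 -0.275   0.0929] jaw -1.659 j6 1.18 w 0.0597 t 19.92
shift cm tool [-0.67  0.11  5.29] turn [0.0013 0.0007 0.002 ] world d cm [-0.06  0.68 -5.29] F [ 0.  -0.5  0.9]
```

View pics/w15.png

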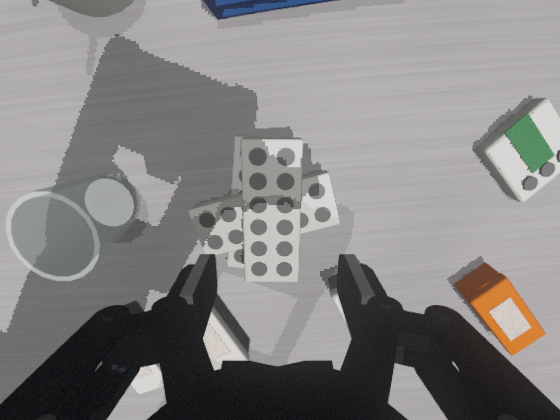

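```bash
python3 - <<'E'
from h import *
p=look("wrist"); save(p,"w16",(180,125,350,295),4.5)
s=robot.observe();R=s["tcp_rot"];t=s["tcp_pos"]
print(s["time_s"],proj(p,t+R@np.array([0,0,-.026]))[0],proj(p,t+R@np.array([.03,-.011,-.028]))[0],proj(p,t+R@np.array([-.03,-.011,-.028]))[0])
E
```

```text
19.9667 [279.79553946 269.70873055] [341.52871065 251.71044661] [218.25040745 251.69733513]
```

View pics/w16.png

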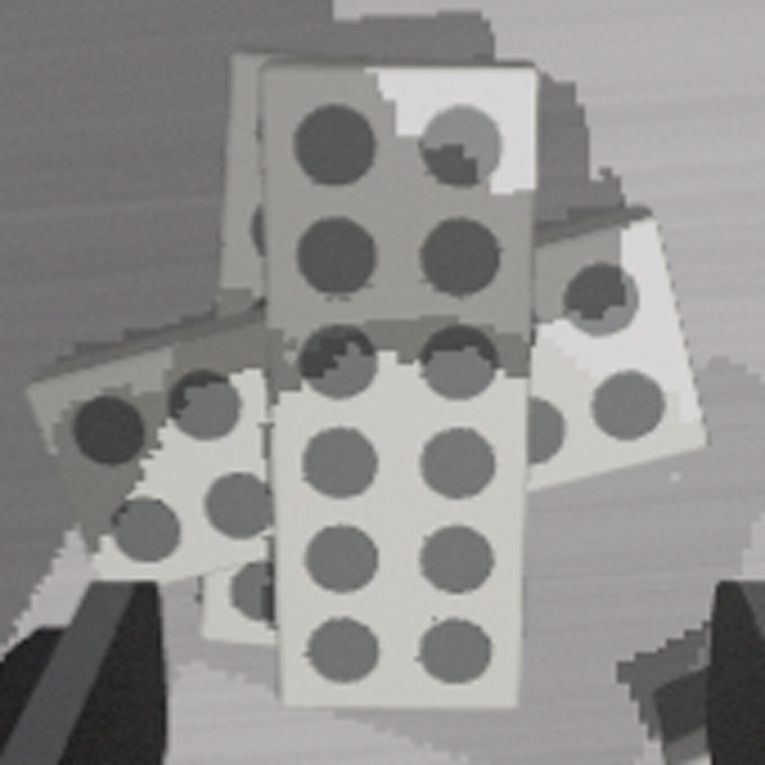

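Request:
{"name": "jog_arm", "arguments": {"rows": [[-0.64,0.1,0,0,0,0,-0.4],[0,0,2,0,0,0,-0.4],[0,0,2,0,0,0,-0.4],[0,0,2,0,0,0,-0.4],[0,0,1,0,0,0,-0.4]]}}

```text
time_s: 20.38
tcp_pos: [0.5544, -0.2707, 0.0204]
tcp_rot: [[-0.092, -0.996, -0.004], [-0.996, 0.092, 0.002], [-0.001, 0.004, -1.0]]
wrist_force: [-0.5, 0.3, -0.7]
width: 0.0599
```

```bash
python3 - <<'E'
from h import *
p=look("wrist");save(p,"w17",(180,125,380,325),4)
plan([.5557,-.2682,.0015],-0.0902-np.pi/2)
E
```

```text
tcp [ 0.5536 -0.2703  0.0192] jaw -1.6631 j6 1.19 w 0.0596 t 20.43
shift cm tool [-0.22 -0.2   1.77] turn [ 0.0064  0.0024 -0.002 ] world d cm [ 0.21  0.21 -1.77] F [-1.3  0.7 -1.4]
```

View pics/w17.png

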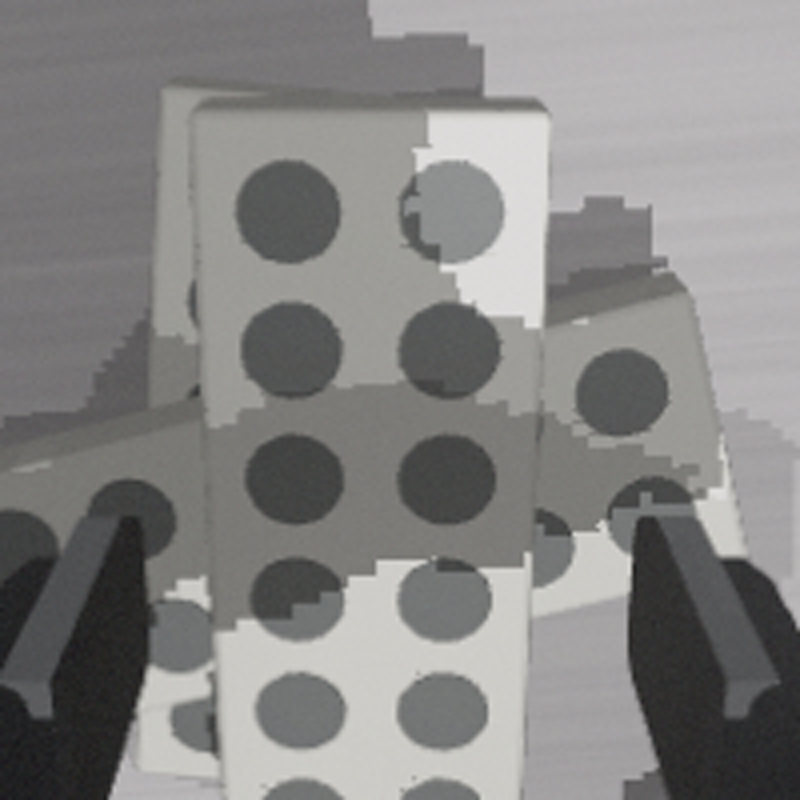

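Request:
{"name": "jog_arm", "arguments": {"rows": [[-0.22,-0.2,0,0.006,0.002,0,-0.4],[0,0,0.6,0,0,0,-0.4],[0,0,0.6,0,0,0,-0.4],[0,0,0.3,0,0,0,-0.4],[0,0,0,0,0,0,-0.4]]}}

```text
time_s: 20.85
tcp_pos: [0.5579, -0.2685, 0.0075]
tcp_rot: [[-0.091, -0.996, 0.005], [-0.996, 0.091, -0.002], [0.002, -0.005, -1.0]]
wrist_force: [-0.4, 1.8, 0.1]
width: 0.0596
```

```bash
python3 - <<'E'
from h import *
p=look("wrist");save(p,"w18",(180,125,380,325),4)
plan([.5557,-.2682,.0015],-0.0902-np.pi/2)
E
```

```text
tcp [ 0.5581 -0.2686  0.0079] jaw -1.6619 j6 1.19 w 0.0597 t 20.9
shift cm tool [-0.02  0.25  0.64] turn [-0.0053 -0.0018 -0.0009] world d cm [-0.24  0.04 -0.64] F [-0.4  0.2  0.2]
```

View pics/w18.png

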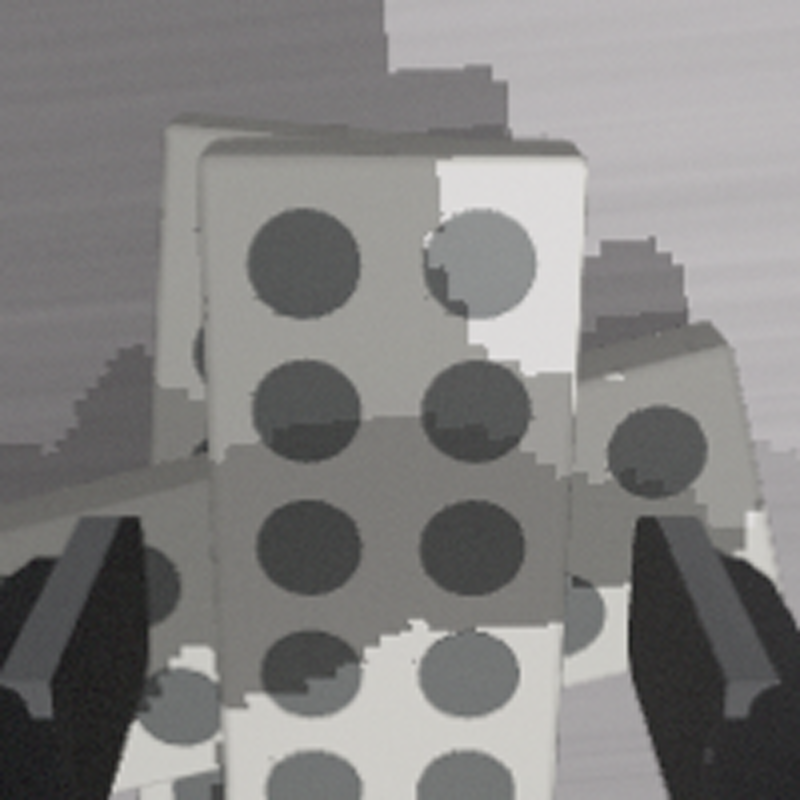

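Request:
{"name": "jog_arm", "arguments": {"rows": [[0,0.2,0.3,0,0,0,-0.4],[0,0,0.3,0,0,0,-0.4],[0,0,0,0,0,0,-0.4],[0,0,0,0,0,0,-0.4],[0,0,0,0,0,0,-0.4]]}}

```text
time_s: 21.32
tcp_pos: [0.5563, -0.2685, 0.0019]
tcp_rot: [[-0.091, -0.996, 0.005], [-0.996, 0.091, -0.002], [0.002, -0.006, -1.0]]
wrist_force: [0.1, -0.3, 0.9]
width: 0.0599
```

```bash
python3 - <<'E'
from h import *
p=look("wrist");save(p,"w19",(180,125,380,325),4)
plan([.5557,-.2682,.0015],-0.0902-np.pi/2)
E
```

```text
tcp [ 0.5563 -0.2685  0.002 ] jaw -1.6619 j6 1.19 w 0.0602 t 21.37
shift cm tool [-0.02  0.06  0.05] turn [-0.0056 -0.0019 -0.0009] world d cm [-0.06  0.03 -0.05] F [-0.2  0.2 -0.9]
```

View pics/w19.png

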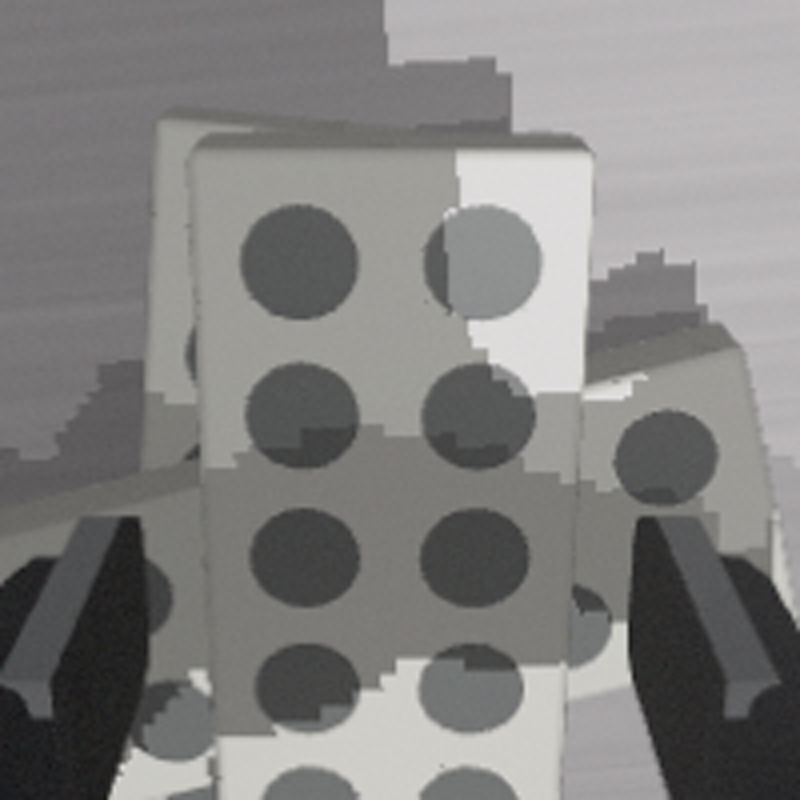

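Request:
{"name": "jog_arm", "arguments": {"rows": [[0,0,0,0,0,0,0.2],[0,0,0,0,0,0,0.2],[0,0,0,0,0,0,0.2],[0,0,0,0,0,0,0.2],[0,0,0,0,0,0,0.2]], "grip_force": 60}}

```text
time_s: 21.78
tcp_pos: [0.5566, -0.2686, 0.0024]
tcp_rot: [[-0.091, -0.996, 0.006], [-0.996, 0.091, -0.003], [0.002, -0.006, -1.0]]
wrist_force: [-0.1, 0.4, 5.3]
width: 0.0422
```

```bash
python3 - <<'E'
from h import *
p=look("wrist");save(p,"w20",(180,125,380,325),4)
plan([.5557,-.2682,.0015],-0.0902-np.pi/2)
E
```

```text
tcp [ 0.5566 -0.2687  0.0024] jaw -1.6619 j6 1.19 w 0.0423 t 21.83
shift cm tool [-0.04  0.1   0.09] turn [-0.0064 -0.0022 -0.0009] world d cm [-0.09  0.05 -0.09] F [-0.3 -1.3  5.6]
```

View pics/w20.png

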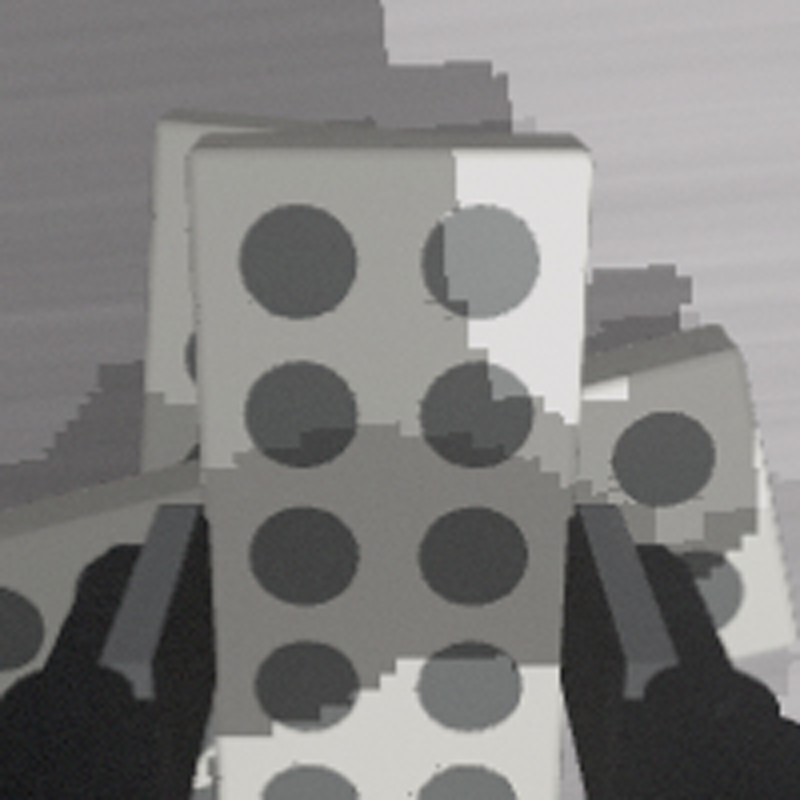

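Request:
{"name": "jog_arm", "arguments": {"rows": [[0,0,-0.3,0,0,0,0.2],[0,0,-0.5,0,0,0,0.2],[0,0,-0.7,0,0,0,0.2],[0,0,-1,0,0,0,0.2],[0,0,-1.5,0,0,0,0.2]]}}

```text
time_s: 22.25
tcp_pos: [0.5551, -0.2679, 0.0417]
tcp_rot: [[-0.091, -0.996, 0.003], [-0.996, 0.091, -0.001], [0.001, -0.003, -1.0]]
wrist_force: [0.4, -0.3, 0.1]
width: 0.0417
```

Request:
{"name": "jog_arm", "arguments": {"rows": [[0,0,-2,0,0,0,0.2],[0,0,-3,0,0,0,0.2],[0,0,-3,0,0,0,0.2],[0,0,-2,0,0,0,0.2],[0,0,-1,0,0,0,0.2]]}}

```text
time_s: 22.67
tcp_pos: [0.5568, -0.2688, 0.1562]
tcp_rot: [[-0.091, -0.996, 0.011], [-0.996, 0.091, -0.005], [0.004, -0.011, -1.0]]
wrist_force: [0.8, -0.3, -0.4]
width: 0.0421
```

```bash
python3 - <<'E'
from h import *
p=look("wrist","w21")
plan([.58,.21,.2],-0.0902-np.pi/2)
E
```

```text
tcp [ 0.5572 -0.269   0.1567] jaw -1.6619 j6 1.19 w 0.0421 t 22.72
shift cm tool [-47.88   2.03  -4.58] turn [-0.0124 -0.0046 -0.0009] world d cm [ 2.28 47.9   4.33] F [0.4 0.6 1.3]
```

View pics/w21.png

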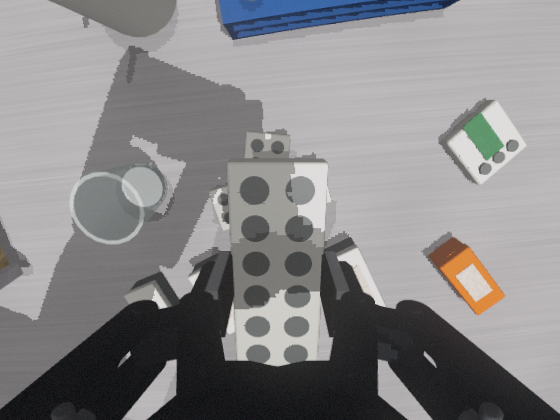

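Request:
{"name": "jog_arm", "arguments": {"rows": [[-2.5,0.2,-1,0,0,0,0.2],[-3.5,0.3,-1,0,0,0,0.2],[-3.7,0.3,-1,0,0,0,0.2],[-3.7,0.3,-1,0,0,0,0.2],[-3.7,0.3,0,0,0,0,0.2]]}}

```text
time_s: 23.13
tcp_pos: [0.5569, -0.0951, 0.1923]
tcp_rot: [[-0.092, -0.996, 0.007], [-0.996, 0.092, -0.002], [0.002, -0.007, -1.0]]
wrist_force: [0.3, 0.6, -1.2]
width: 0.0419
```

Request:
{"name": "jog_arm", "arguments": {"rows": [[-3.7,0.3,0,0,0,0,0.2],[-3.7,0.3,0,0,0,0,0.2],[-3.7,0.3,0,0,0,0,0.2],[-3.7,0.3,0,0,0,0,0.2],[-2.5,0.2,0,0,0,0,0.2]]}}

```text
time_s: 23.55
tcp_pos: [0.5574, 0.0802, 0.1898]
tcp_rot: [[-0.089, -0.996, 0.003], [-0.996, 0.089, -0.001], [0.001, -0.003, -1.0]]
wrist_force: [0.3, 0.3, -1.5]
width: 0.0421
```

Request:
{"name": "jog_arm", "arguments": {"rows": [[-2,0,0,0,0,0,0.2],[0,0,0,0,0,-0.09,0.2],[0,0,0,0,0,-0.09,0.2],[0,0,0,0,0,0,0.2],[0,0,0,0,0,0,0.2]]}}

```text
time_s: 23.97
tcp_pos: [0.5598, 0.097, 0.19]
tcp_rot: [[0.087, -0.996, 0.003], [-0.996, -0.087, -0.003], [0.003, -0.003, -1.0]]
wrist_force: [-0.3, -0.1, -0.6]
width: 0.0421
```

```bash
cat >> h.py <<'E'
U=np.array([np.cos(.09),np.sin(.09)]);V=np.array([-U[1],U[0]]);D0=.600*U+.156*V
def dr(x,y): return D0+x*U+y*V
E
python3 - <<'E'
from h import *
p=look("wrist","w22")
plan([*dr(-.03,-.104),.1],.09-np.pi/2)
E
```

```text
tcp [0.5599 0.0968 0.1902] jaw -1.4842 j6 1.64 w 0.0422 t 24.02
shift cm tool [-0.61 -0.33  9.02] turn [-0.0032 -0.0028 -0.0034] world d cm [ 0.31  0.62 -9.02] F [ 0.3 -0.3 -0.4]
```

View pics/w22.png

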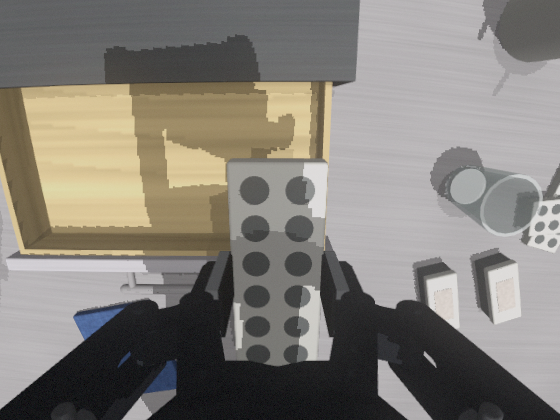

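Request:
{"name": "jog_arm", "arguments": {"rows": [[-0.6,-0.3,1,0,0,0,0.2],[0,0,2,0,0,0,0.2],[0,0,2.5,0,0,0,0.2],[0,0,2.5,0,0,0,0.2],[0,0,2,0,0,0,0.2]]}}

```text
time_s: 24.43
tcp_pos: [0.5625, 0.103, 0.0885]
tcp_rot: [[0.087, -0.996, 0.003], [-0.996, -0.087, -0.002], [0.003, -0.003, -1.0]]
wrist_force: [1.0, 1.1, -1.4]
width: 0.0422
```

Request:
{"name": "jog_arm", "arguments": {"rows": [[0,0,1,0,0,0,0.2],[0,0,1,0,0,0,0.2],[0,0,0,0,0,0,0.2],[0,0,0,0,0,0,0.2],[0,0,0,0,0,0,0.2]]}}

```text
time_s: 24.85
tcp_pos: [0.5645, 0.1032, 0.0721]
tcp_rot: [[0.089, -0.996, 0.008], [-0.996, -0.089, -0.002], [0.003, -0.007, -1.0]]
wrist_force: [0.8, -1.0, -0.6]
width: 0.042
```

```bash
python3 - <<'E'
from h import *
p=look("wrist","w23")
plan([*dr(-.03,-.104),.002],.09-np.pi/2)
E
```

```text
tcp [0.5645 0.1032 0.0723] jaw -1.4821 j6 1.65 w 0.0423 t 24.9
shift cm tool [-0.02  0.21  7.03] turn [-0.0077 -0.0025 -0.0013] world d cm [-0.15 -0.01 -7.03] F [-0.3  0.8 -1.1]
```

View pics/w23.png

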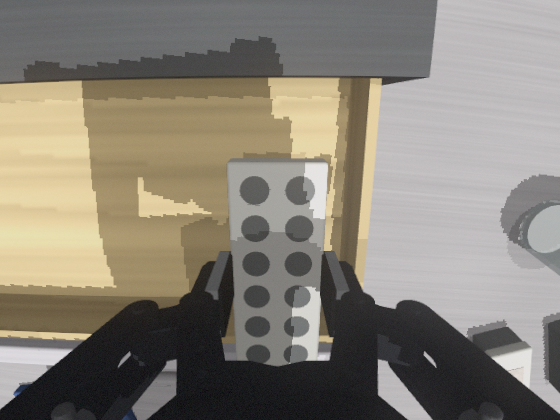

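Request:
{"name": "jog_arm", "arguments": {"rows": [[0,-0.3,1.5,-0.007,0,0,0.2],[0,0,1.5,0,0,0,0.2],[0,0,1.5,0,0,0,0.2],[0,0,1,0,0,0,0.2],[0,0,0.6,0,0,0,0.2]]}}

```text
time_s: 25.32
tcp_pos: [0.5659, 0.103, 0.0084]
tcp_rot: [[0.089, -0.996, -0.004], [-0.996, -0.089, -0.003], [0.003, 0.004, -1.0]]
wrist_force: [0.0, -0.6, -1.3]
width: 0.0421
```

Request:
{"name": "jog_arm", "arguments": {"rows": [[0,0,0.3,0,0,0,0.2],[0,0,0.2,0,0,0,0.2],[0,0,0.0,0,0,0,0.2],[0,0,0,0,0,0,0.2],[0,0,0,0,0,0,0.2]]}}

```text
time_s: 25.73
tcp_pos: [0.567, 0.1032, 0.0057]
tcp_rot: [[0.089, -0.996, -0.0], [-0.996, -0.089, -0.003], [0.003, 0.001, -1.0]]
wrist_force: [-0.4, 0.8, -0.8]
width: 0.042
```

```bash
python3 - <<'E'
from h import *
p=look("wrist","w24")
plan([*dr(-.025,-.104),.001],.09-np.pi/2)
E
```

```text
tcp [0.5669 0.1032 0.0057] jaw -1.4819 j6 1.65 w 0.0422 t 25.78
shift cm tool [-0.02 -0.11  0.47] turn [ 0.0008 -0.0026 -0.0011] world d cm [ 0.11  0.03 -0.47] F [ 0.5  0.9 -0.3]
```

View pics/w24.png

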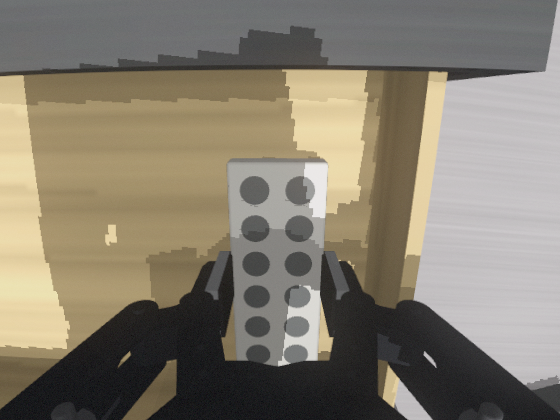

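Request:
{"name": "jog_arm", "arguments": {"rows": [[0,0,0.2,0,0,0,0.2],[0,0,0.2,0,0,0,0.2],[0,0,0.0,0,0,0,0.2],[0,0,0,0,0,0,0.2],[0,0,0,0,0,0,0.2]]}}

```text
time_s: 26.2
tcp_pos: [0.5664, 0.1031, 0.001]
tcp_rot: [[0.089, -0.996, -0.002], [-0.996, -0.089, -0.003], [0.003, 0.002, -1.0]]
wrist_force: [-0.5, 0.8, -0.3]
width: 0.042
```

Request:
{"name": "jog_arm", "arguments": {"rows": [[0,0,0,0,0,0,-0.2],[0,0,0,0,0,0,-0.3],[0,0,0.0,0,0,0,-0.3],[0,0,0,0,0,0,-0.3],[0,0,-0.5,0,0,0,-0.3]]}}

```text
time_s: 26.62
tcp_pos: [0.5658, 0.103, 0.0055]
tcp_rot: [[0.089, -0.996, -0.004], [-0.996, -0.089, -0.003], [0.003, 0.004, -1.0]]
wrist_force: [-0.1, -0.5, -0.5]
width: 0.0554
```

Request:
{"name": "jog_arm", "arguments": {"rows": [[0,0,-1.5,0,0,0,-0.3],[0,0,-3,0,0,0,-0.3],[0,0,-4,0,0,0,-0.3],[0,0,-4,0,0,0,-0.3],[0,0,-4,0,0,0,-0.3]]}}

```text
time_s: 27.03
tcp_pos: [0.5663, 0.1035, 0.1732]
tcp_rot: [[0.089, -0.996, -0.002], [-0.996, -0.089, -0.003], [0.003, 0.002, -1.0]]
wrist_force: [1.0, -0.7, 0.5]
width: 0.0555
```

```bash
python3 - <<'E'
from h import *
p=look("wrist","w25")
plan([.55,-.25,.2],-1.3928-np.pi/2)
E
```

```text
tcp [0.5713 0.1043 0.1823] jaw -1.4819 j6 1.65 w 0.0556 t 27.08
shift cm tool [35.11  5.24 -1.8 ] turn [-0.0128  0.0094  1.4816] world d cm [ -2.13 -35.43   1.77] F [2.4 0.4 5.5]
```

View pics/w25.png

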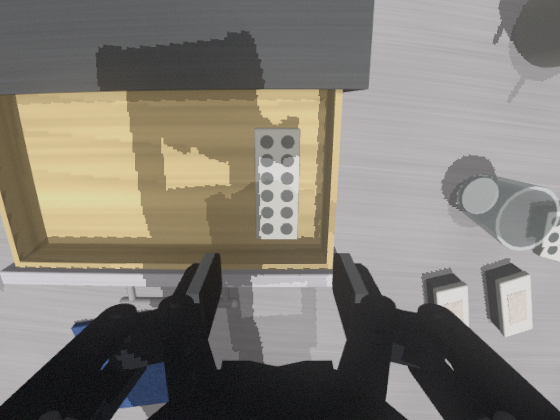

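Request:
{"name": "jog_arm", "arguments": {"rows": [[3.6,1.6,-0.6,0,0,0,-0.4],[3.6,1.6,-0.6,0,0,0,-0.4],[3.6,1.6,-0.6,0,0,0,-0.4],[3.6,1.6,-0.6,0,0,0,-0.4],[3.6,1.6,-0.6,0,0,0,-0.4]]}}

```text
time_s: 27.5
tcp_pos: [0.5022, -0.0841, 0.2023]
tcp_rot: [[0.09, -0.996, -0.001], [-0.996, -0.09, -0.003], [0.003, 0.001, -1.0]]
wrist_force: [0.1, -0.1, 0.5]
width: 0.0596
```

Request:
{"name": "jog_arm", "arguments": {"rows": [[3.6,1.6,-0.3,0,0,0,-0.4],[3.6,1.6,-0.3,0,0,0,-0.4],[3.6,1.6,0,0,0,0,-0.4],[0,0,0,-0.01,0,0,-0.4],[0,0,0,0,0,0,-0.4]]}}

```text
time_s: 27.92
tcp_pos: [0.4644, -0.1962, 0.2083]
tcp_rot: [[0.085, -0.996, -0.011], [-0.996, -0.085, -0.004], [0.003, 0.012, -1.0]]
wrist_force: [-0.0, 0.6, 0.7]
width: 0.0597
```

```bash
python3 - <<'E'
from h import *
p=look("wrist","w26")
plan([.45,-.229,.1],-1.48)
print([proj(p,[x,y,.032]).round(0).tolist() for x,y in ((.4424,-.124),(.4493,-.2288),(.4516,-.3413))])
E
```

```text
tcp [ 0.4648 -0.1949  0.2082] jaw -1.4838 j6 1.07 w 0.0598 t 27.97
shift cm tool [ 3.25  1.64 10.84] turn [ 0.0116 -0.0022 -0.0038] world d cm [ -1.48  -3.41 -10.82] F [-0.2  0.3  0.4]
[[[211.0, 190.0]], [[304.0, 191.0]], [[401.0, 197.0]]]
```

View pics/w26.png

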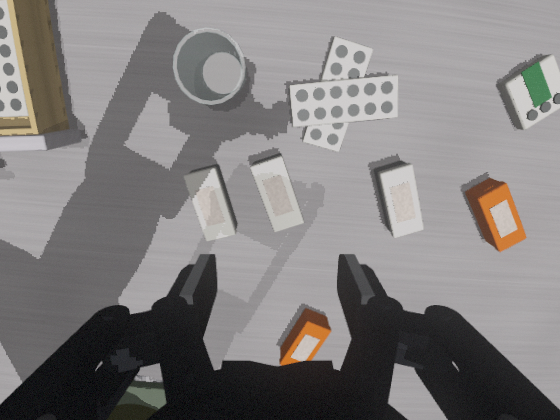

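```bash
python3 - <<'E'
from h import *
p=look("wrist"); save(p,"w27",(170,130,440,260),2.9)
plan([.45,-.229,.1],-1.48)
E
```

```text
tcp [ 0.465  -0.1941  0.2081] jaw -1.4821 j6 1.07 w 0.0598 t 28.02
shift cm tool [ 3.32  1.68 10.83] turn [ 0.0118 -0.0021 -0.0021] world d cm [ -1.5   -3.49 -10.81] F [ 0.6 -0.2  0.3]
```

View pics/w27.png

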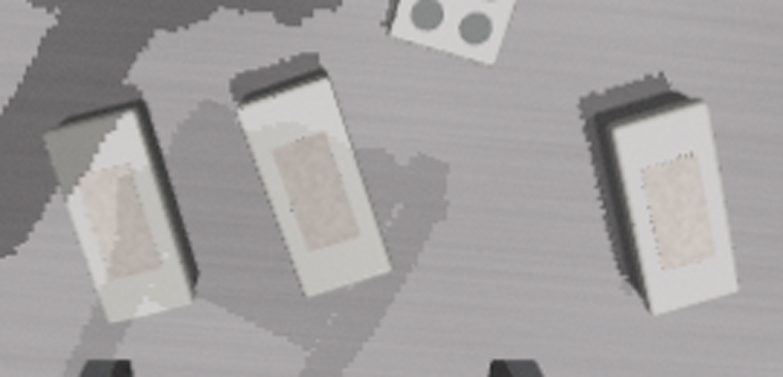

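```bash
python3 - <<'E'
from h import *
p=look("wrist")
for n,c in dict(A=[(46,137),(135,107),(193,298),(112,320)],B=[(240,106),(328,78),(390,268),(308,296)],C=[(610,128),(706,102),(738,288),(652,313)]).items():
    print(n); c,th=quad(p,c,(170,130),2.9,.032); plan([*c,.06],th-np.pi/2)
E
```

```text
A
centre [ 0.4244 -0.1234] yaw 0.3322 sides [0.0369 0.0811 0.0352 0.0798]
tcp [ 0.4652 -0.1935  0.208 ] jaw -1.4808 j6 1.07 w 0.0599 t 28.07
shift cm tool [-7.38  3.25 14.83] turn [ 0.0121 -0.0007 -0.2422] world d cm [ -4.08   7.01 -14.8 ] F [ 0.8 -0.4  0.9]
B
centre [ 0.4428 -0.1992] yaw 0.4057 sides [0.0349 0.0809 0.0352 0.0825]
tcp [ 0.4652 -0.1935  0.208 ] jaw -1.4808 j6 1.07 w 0.0599 t 28.07
shift cm tool [ 0.33  2.1  14.83] turn [ 1.220e-02 -3.000e-04 -3.158e-01] world d cm [ -2.24  -0.57 -14.8 ] F [ 0.8 -0.4  0.9]
C
centre [ 0.4467 -0.3425] yaw 0.399 sides [0.0377 0.081  0.0363 0.0822]
tcp [ 0.4652 -0.1935  0.208 ] jaw -1.4808 j6 1.07 w 0.0599 t 28.07
shift cm tool [14.64  3.   14.87] turn [ 1.210e-02 -3.000e-04 -3.091e-01] world d cm [ -1.85 -14.89 -14.8 ] F [ 0.8 -0.4  0.9]
```

Request:
{"name": "jog_arm", "arguments": {"rows": [[0.3,2.1,1.5,0.012,0,0,-0.22],[0,0,2,0,0,-0.11,-0.22],[0,0,2,0,0,-0.11,-0.22],[0,0,2,0,0,-0.096,-0.22],[0,0,2,0,0,0,-0.22]]}}

```text
time_s: 28.48
tcp_pos: [0.4446, -0.1981, 0.1127]
tcp_rot: [[0.399, -0.917, 0.001], [-0.917, -0.399, -0.003], [0.003, 0.0, -1.0]]
wrist_force: [-0.3, -0.0, -0.3]
width: 0.0518
```

Request:
{"name": "jog_arm", "arguments": {"rows": [[0,0,2,0,0,0,-0.22],[0,0,1,0,0,0,-0.22],[0,0,0,0,0,0,-0.22],[0,0,0,0,0,0,-0.22],[0,0,0,0,0,0,-0.22]]}}

```text
time_s: 28.9
tcp_pos: [0.4451, -0.1992, 0.0841]
tcp_rot: [[0.395, -0.919, 0.002], [-0.918, -0.395, -0.003], [0.004, -0.0, -1.0]]
wrist_force: [0.0, 0.2, 0.0]
width: 0.0519
```

```bash
python3 - <<'E'
from h import *
p=look("wrist","w28")
plan([.4428,-.1992,-.016],.4057-np.pi/2)
E
```

```text
tcp [ 0.4452 -0.1995  0.0844] jaw -1.1647 j6 0.72 w 0.0521 t 28.95
shift cm tool [-0.17  0.21 10.04] turn [-0.0006 -0.0042  0.0004] world d cm [ -0.24   0.03 -10.04] F [-0.6  0.1 -0.2]
```

View pics/w28.png

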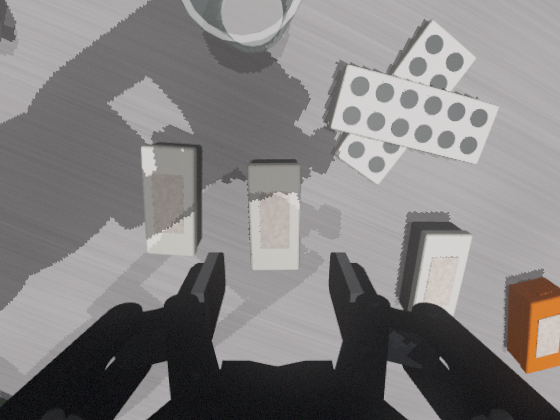

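Request:
{"name": "jog_arm", "arguments": {"rows": [[-0.17,0.2,1.5,0,0,0,-0.22],[0,0,2.5,0,0,0,-0.22],[0,0,2.5,0,0,0,-0.22],[0,0,1.5,0,0,0,-0.22],[0,0,1,0,0,0,-0.22]]}}

```text
time_s: 29.37
tcp_pos: [0.4416, -0.199, -0.0073]
tcp_rot: [[0.394, -0.919, -0.0], [-0.919, -0.394, -0.003], [0.002, 0.001, -1.0]]
wrist_force: [-0.3, -0.4, 0.7]
width: 0.052
```

```bash
python3 - <<'E'
from h import *
p=look("wrist","w29")
plan([.4428,-.1992,-.016],.4057-np.pi/2)
E
```

```text
tcp [ 0.4408 -0.1987 -0.0084] jaw -1.1657 j6 0.72 w 0.0517 t 29.42
shift cm tool [ 0.13 -0.16  0.76] turn [ 0.0027 -0.0005 -0.0006] world d cm [ 0.2  -0.05 -0.76] F [-0.1  0.1 -0.7]
```

View pics/w29.png

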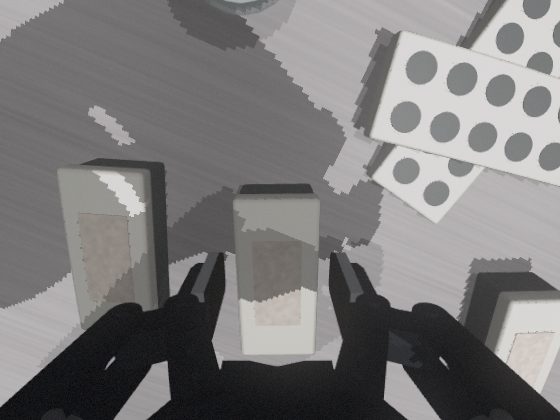

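Request:
{"name": "jog_arm", "arguments": {"rows": [[0,0,0.4,0,0,0,-0.22],[0,0,0.3,0,0,0,-0.22],[0,0,0,0,0,0,0.4],[0,0,0,0,0,0,0.4],[0,0,0,0,0,0,0.4]]}}

```text
time_s: 29.83
tcp_pos: [0.4423, -0.1996, -0.0128]
tcp_rot: [[0.394, -0.919, 0.002], [-0.919, -0.394, -0.004], [0.004, -0.0, -1.0]]
wrist_force: [0.4, 0.6, 2.7]
width: 0.0365
```

Request:
{"name": "jog_arm", "arguments": {"rows": [[0,0,0,0,0,0,0.4],[0,0,0,0,0,0,0.4],[0,0,-1,0,0,0,0.4],[0,0,-2,0,0,0,0.4],[0,0,-3,0,0,0,0.4]]}}

```text
time_s: 30.25
tcp_pos: [0.4394, -0.1981, 0.045]
tcp_rot: [[0.394, -0.919, -0.006], [-0.919, -0.394, 0.0], [-0.002, 0.005, -1.0]]
wrist_force: [-0.4, 0.4, -2.2]
width: 0.0364
```

Request:
{"name": "jog_arm", "arguments": {"rows": [[0,0,-3.5,0,0,0,0.4],[0,0,-4,0,0,0,0.4],[0,0,-4,0,0,0,0.4],[0,0,-3,0,0,0,0.4],[0,0,0,0,0,0,0.4]]}}

```text
time_s: 30.67
tcp_pos: [0.4449, -0.2003, 0.1978]
tcp_rot: [[0.394, -0.919, 0.012], [-0.919, -0.394, -0.008], [0.012, -0.008, -1.0]]
wrist_force: [0.5, 0.6, -0.2]
width: 0.0367
```

```bash
python3 - <<'E'
from h import *
p=look("wrist","w30")
plan([*dr(-.03,-.028),.15],.09-np.pi/2)
E
```

```text
tcp [ 0.4433 -0.1995  0.1945] jaw -1.1659 j6 0.72 w 0.0368 t 30.72
shift cm tool [-30.35 -25.26   4.31] turn [-0.0053 -0.0075  0.3149] world d cm [11.29 37.82 -4.45] F [ 0.   0.7 -1.4]
```

View pics/w30.png

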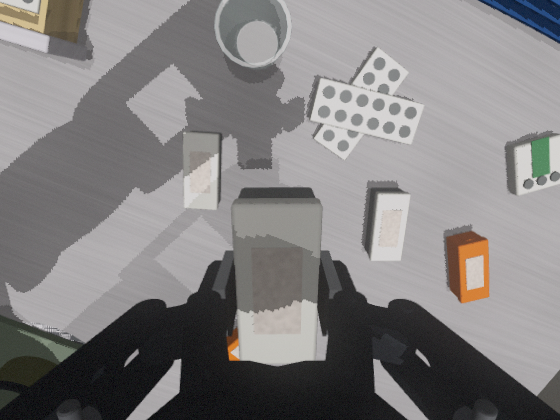

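Request:
{"name": "jog_arm", "arguments": {"rows": [[-2,-1.7,0,0,0,0,0.4],[-3.2,-2.6,0,0,0,0,0.4],[-3.2,-2.6,0,0,0,0,0.4],[-3.2,-2.6,0,0,0,0,0.4],[-3.2,-2.6,0,0,0,0,0.4]]}}

```text
time_s: 31.13
tcp_pos: [0.4933, -0.0132, 0.1888]
tcp_rot: [[0.393, -0.919, -0.004], [-0.919, -0.393, -0.003], [0.001, 0.004, -1.0]]
wrist_force: [0.3, -0.5, -0.9]
width: 0.0368
```

Request:
{"name": "jog_arm", "arguments": {"rows": [[-3.2,-2.6,0,0,0,0,0.4],[-3.2,-2.6,0,0,0,0,0.4],[-3.2,-2.6,0,0,0,0,0.4],[-3.2,-2.6,0,0,0,0,0.4],[-2.3,-2.0,0,0,0,0,0.4]]}}

```text
time_s: 31.55
tcp_pos: [0.548, 0.1756, 0.1879]
tcp_rot: [[0.395, -0.918, -0.004], [-0.918, -0.395, -0.003], [0.001, 0.005, -1.0]]
wrist_force: [0.8, -0.8, -0.7]
width: 0.0366
```

Request:
{"name": "jog_arm", "arguments": {"rows": [[0,0,0,0,0,0.11,0.4],[0,0,0,0,0,0.11,0.4],[0,0,0,0,0,0.095,0.4],[0,0,0,0,0,0,0.4],[0,0,0,0,0,0,0.4]]}}

```text
time_s: 31.97
tcp_pos: [0.548, 0.1724, 0.1885]
tcp_rot: [[0.092, -0.996, -0.003], [-0.996, -0.092, -0.004], [0.003, 0.003, -1.0]]
wrist_force: [-0.0, 0.2, -0.6]
width: 0.037
```

```bash
python3 - <<'E'
from h import *
p=look("wrist","w31")
plan([*dr(-.03,-.028),.1],.09-np.pi/2)
E
```

```text
tcp [0.5482 0.1724 0.189 ] jaw -1.4787 j6 1.77 w 0.0364 t 32.02
shift cm tool [-0.59 -0.87  8.89] turn [ 0.0027 -0.0032  0.0021] world d cm [ 0.79  0.63 -8.9 ] F [-0.4 -0.1 -1.2]
```

View pics/w31.png

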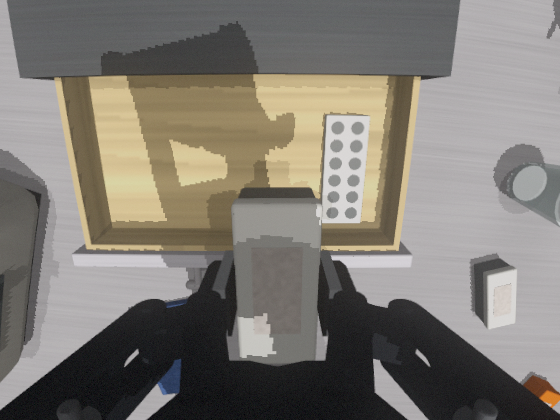

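Request:
{"name": "jog_arm", "arguments": {"rows": [[-0.6,-0.9,1,0,0,0,0.4],[0,0,2.5,0,0,0,0.4],[0,0,3,0,0,0,0.4],[0,0,3,0,0,0,0.4],[0,0,2,0,0,0,0.4]]}}

```text
time_s: 32.43
tcp_pos: [0.5562, 0.1788, 0.0717]
tcp_rot: [[0.091, -0.996, -0.004], [-0.996, -0.091, -0.004], [0.003, 0.004, -1.0]]
wrist_force: [0.0, -0.2, -1.0]
width: 0.037
```

Request:
{"name": "jog_arm", "arguments": {"rows": [[0,0,2,0,0,0,0.4],[0,0,1.5,0,0,0,0.4],[0,0,1,0,0,0,0.4],[0,0,0,0,0,0,0.4],[0,0,0,0,0,0,0.4]]}}

```text
time_s: 32.85
tcp_pos: [0.5576, 0.1791, 0.0298]
tcp_rot: [[0.09, -0.996, -0.0], [-0.996, -0.09, -0.003], [0.003, 0.001, -1.0]]
wrist_force: [-0.3, 0.0, -0.1]
width: 0.0367
```

```bash
python3 - <<'E'
from h import *
p=look("wrist","w32")
plan([*dr(-.03,-.028),.009],.09-np.pi/2)
E
```

```text
tcp [0.5582 0.1792 0.0307] jaw -1.4807 j6 1.78 w 0.037 t 32.9
shift cm tool [0.03 0.21 2.17] turn [-0.0011 -0.0024  0.0001] world d cm [-0.2  -0.05 -2.17] F [ 0.   0.3 -1.2]
```

View pics/w32.png

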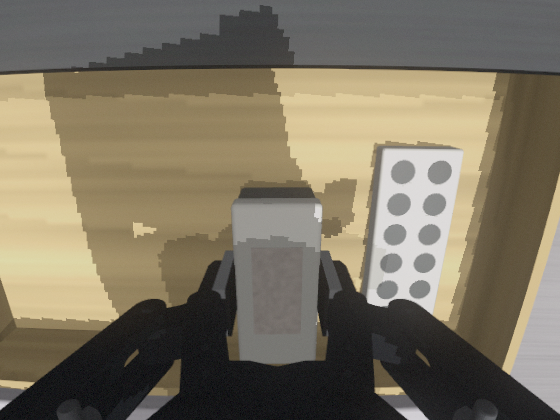

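Request:
{"name": "jog_arm", "arguments": {"rows": [[0,0.1,1,0,0,0,0.4],[0,0,0.7,0,0,0,0.4],[0,0,0.3,0,0,0,0.4],[0,0,0,0,0,0,0.4],[0,0,0,0,0,0,0.4]]}}

```text
time_s: 33.32
tcp_pos: [0.5564, 0.1788, 0.0103]
tcp_rot: [[0.09, -0.996, 0.0], [-0.996, -0.09, -0.003], [0.003, 0.0, -1.0]]
wrist_force: [0.1, -0.2, -1.4]
width: 0.0371
```

Request:
{"name": "jog_arm", "arguments": {"rows": [[0,0,0.1,0,0,0,0.4],[0,0,0.1,0,0,0,0.4],[0,0,0,0,0,0,0.4],[0,0,0,0,0,0,0.4],[0,0,0,0,0,0,0.4]]}}

```text
time_s: 33.73
tcp_pos: [0.5572, 0.179, 0.0092]
tcp_rot: [[0.09, -0.996, 0.002], [-0.996, -0.09, -0.002], [0.002, -0.002, -1.0]]
wrist_force: [0.2, 0.1, 5.8]
width: 0.0367
```

Contact at z=.0092. Release and go up.

Request:
{"name": "jog_arm", "arguments": {"rows": [[0,0,0,0,0,0,-0.22],[0,0,0,0,0,0,-0.22],[0,0,0,0,0,0,-0.22],[0,0,-0.5,0,0,0,-0.22],[0,0,-1,0,0,0,-0.22]]}}

```text
time_s: 34.15
tcp_pos: [0.5553, 0.1786, 0.0225]
tcp_rot: [[0.09, -0.996, -0.003], [-0.996, -0.09, -0.004], [0.003, 0.003, -1.0]]
wrist_force: [-0.0, -0.1, -0.4]
width: 0.0521
```

Request:
{"name": "jog_arm", "arguments": {"rows": [[0,0,-3,0,0,0,-0.22],[0,0,-4,0,0,0,-0.22],[0,0,-4,0,0,0,-0.22],[0,0,-4,0,0,0,-0.22],[0,0,-2,0,0,0,-0.22]]}}

```text
time_s: 34.57
tcp_pos: [0.5584, 0.18, 0.1999]
tcp_rot: [[0.09, -0.996, 0.009], [-0.996, -0.09, -0.0], [0.001, -0.009, -1.0]]
wrist_force: [0.5, 0.1, 0.2]
width: 0.052
```

```bash
python3 - <<'E'
from h import *
p=look("wrist","w33")
t=look("top","t4",(100,60,440,320),2.3)
plan([.435,-.34,.2],.3987-np.pi/2)
E
```

```text
tcp [0.559  0.1802 0.1994] jaw -1.4809 j6 1.78 w 0.0522 t 34.67
shift cm tool [50.69 17.02 -0.22] turn [-0.0108 -0.0022 -0.3088] world d cm [-12.4  -52.02   0.06] F [0.8 0.2 0.3]
```

View pics/w33.png

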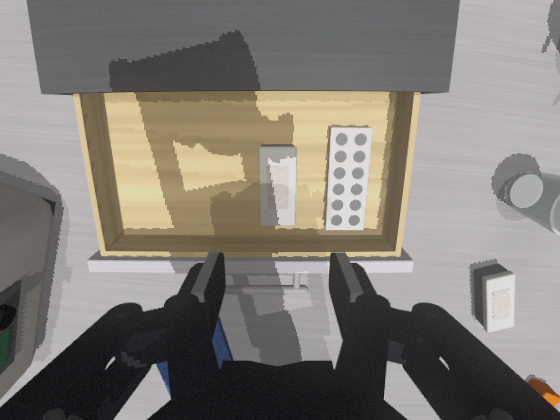

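View pics/t4.png

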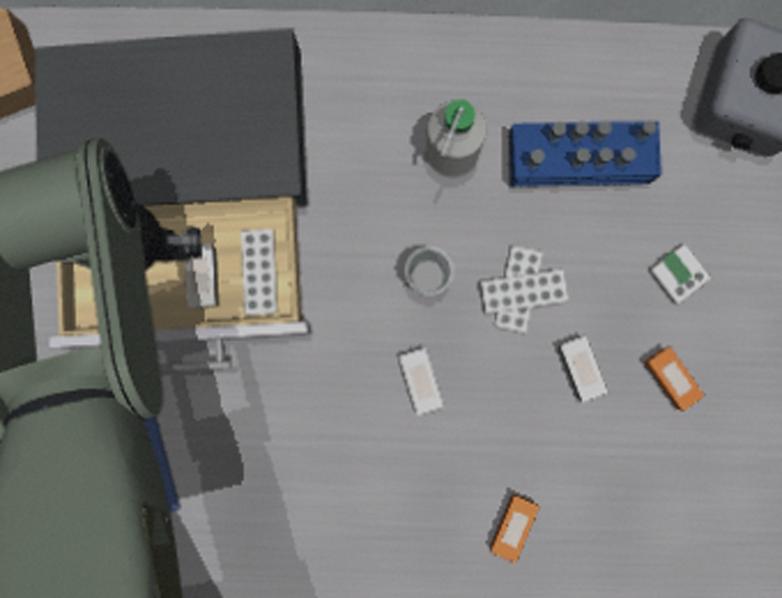

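Request:
{"name": "jog_arm", "arguments": {"rows": [[3.6,1.9,0,0,0,0,-0.22],[3.6,1.9,0,0,0,0,-0.22],[3.6,1.9,0,0,0,0,-0.22],[3.6,1.9,0,0,0,0,-0.22],[3.6,1.9,0,0,0,0,-0.22]]}}

```text
time_s: 35.08
tcp_pos: [0.4761, -0.0098, 0.1932]
tcp_rot: [[0.091, -0.996, -0.001], [-0.996, -0.091, -0.003], [0.003, 0.002, -1.0]]
wrist_force: [0.6, -0.8, 0.5]
width: 0.0522
```

Request:
{"name": "jog_arm", "arguments": {"rows": [[3.6,1.9,1,0,0,0,-0.22],[3.6,1.9,1,0,0,0,-0.22],[2.5,1.4,1,0,0,0,-0.22],[0,0,1,-0.01,0,-0.12,-0.22],[0,0,1,0,0,-0.12,-0.22]]}}

```text
time_s: 35.5
tcp_pos: [0.4337, -0.1109, 0.1434]
tcp_rot: [[0.326, -0.945, -0.011], [-0.945, -0.326, -0.004], [0.0, 0.012, -1.0]]
wrist_force: [-0.9, 0.5, -0.4]
width: 0.052
```

Request:
{"name": "jog_arm", "arguments": {"rows": [[0,0,1,0,0,0,-0.22],[0,0,1,0,0,0,-0.22],[0,0,0,0,0,0,-0.22],[0,0,0,0,0,0,-0.22],[0,0,0,0,0,0,-0.22]]}}

```text
time_s: 35.92
tcp_pos: [0.4349, -0.1095, 0.1245]
tcp_rot: [[0.324, -0.946, -0.01], [-0.946, -0.324, -0.004], [0.001, 0.01, -1.0]]
wrist_force: [0.4, 0.1, 0.5]
width: 0.0519
```

```bash
python3 - <<'E'
from h import *
p=look("wrist","w34")
plan([.4244,-.1234,-.014],.3322-np.pi/2)
E
```

```text
tcp [ 0.4351 -0.1095  0.1247] jaw -1.2407 j6 0.98 w 0.0521 t 35.97
shift cm tool [ 0.95  1.32 13.88] turn [ 0.0099 -0.0013 -0.0021] world d cm [ -1.07  -1.39 -13.87] F [0.1 0.6 0.2]
```

View pics/w34.png

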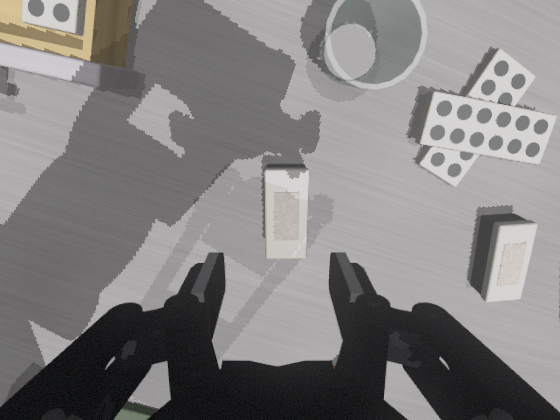

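Request:
{"name": "jog_arm", "arguments": {"rows": [[0.9,1.3,1.5,0.01,0,0,-0.22],[0,0,2.5,0,0,0,-0.22],[0,0,2.5,0,0,0,-0.22],[0,0,2,0,0,0,-0.22],[0,0,1.5,0,0,0,-0.22]]}}

```text
time_s: 36.38
tcp_pos: [0.425, -0.1223, 0.0235]
tcp_rot: [[0.324, -0.946, -0.001], [-0.946, -0.324, -0.001], [0.001, 0.001, -1.0]]
wrist_force: [-0.5, 0.7, 0.3]
width: 0.0522
```

```bash
python3 - <<'E'
from h import *
p=look("wrist","w35")
plan([.4244,-.1234,-.014],.3322-np.pi/2)
E
```

```text
tcp [ 0.4234 -0.1218  0.0216] jaw -1.2408 j6 0.94 w 0.052 t 36.43
shift cm tool [ 0.19 -0.06  3.56] turn [ 0.0046  0.0021 -0.0022] world d cm [ 0.1  -0.16 -3.56] F [-0.7  0.7 -2.7]
```

View pics/w35.png

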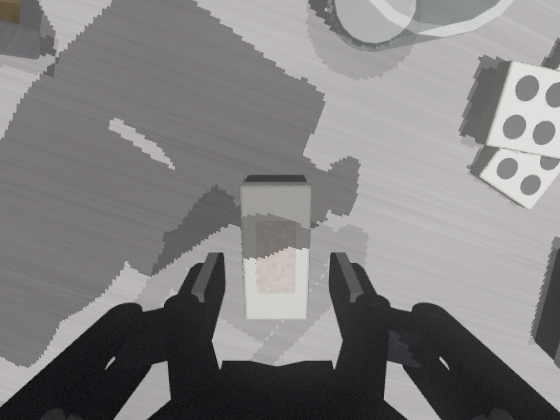

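Request:
{"name": "jog_arm", "arguments": {"rows": [[0,0,1.5,0,0,0,-0.22],[0,0,1.2,0,0,0,-0.22],[0,0,0.6,0,0,0,-0.22],[0,0,0.2,0,0,0,-0.22],[0,0,0,0,0,0,0.4]]}}

```text
time_s: 36.85
tcp_pos: [0.4256, -0.1225, -0.0103]
tcp_rot: [[0.324, -0.946, 0.0], [-0.946, -0.324, -0.001], [0.001, 0.0, -1.0]]
wrist_force: [-0.0, 0.7, 0.9]
width: 0.0414
```

Request:
{"name": "jog_arm", "arguments": {"rows": [[0,0,0,0,0,0,0.4],[0,0,0,0,0,0,0.4],[0,0,0,0,0,0,0.4],[0,0,0,0,0,0,0.4],[0,0,-0.5,0,0,0,0.4]]}}

```text
time_s: 37.27
tcp_pos: [0.4248, -0.1223, -0.0057]
tcp_rot: [[0.324, -0.946, -0.001], [-0.946, -0.324, -0.001], [0.0, 0.001, -1.0]]
wrist_force: [-0.1, -0.5, -1.2]
width: 0.0367
```

Request:
{"name": "jog_arm", "arguments": {"rows": [[0,0,-2,0,0,0,0.4],[0,0,-4,0,0,0,0.4],[0,0,-4,0,0,0,0.4],[0,0,-4,0,0,0,0.4],[0,0,-4,0,0,0,0.4]]}}

```text
time_s: 37.68
tcp_pos: [0.4243, -0.122, 0.1764]
tcp_rot: [[0.324, -0.946, -0.001], [-0.946, -0.324, -0.001], [0.001, 0.001, -1.0]]
wrist_force: [1.3, -1.4, -1.6]
width: 0.0367
```

```bash
python3 - <<'E'
from h import *
p=look("wrist","w36")
plan([*dr(-.03,.108),.1],.09-np.pi/2)
E
```

```text
tcp [ 0.4294 -0.1236  0.1841] jaw -1.241 j6 0.94 w 0.0366 t 37.73
shift cm tool [-37.78 -24.92   8.33] turn [-0.0129 -0.0085  0.2398] world d cm [11.46 43.77 -8.41] F [ 3.4 -1.3  4.2]
```

View pics/w36.png

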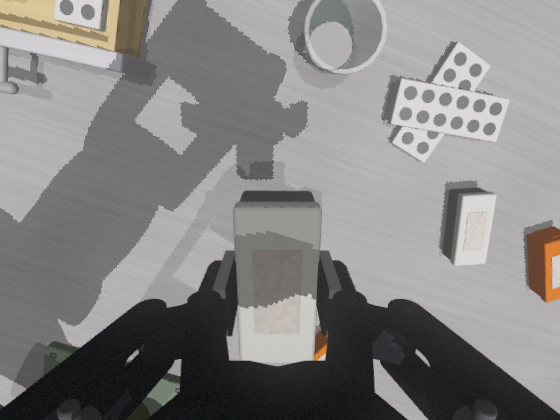

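Request:
{"name": "jog_arm", "arguments": {"rows": [[-2.2,-1.5,0,0,0,0,0.4],[-3.3,-2.2,0,0,0,0,0.4],[-3.3,-2.2,0,0,0,0,0.4],[-3.3,-2.2,0,0,0,0,0.4],[-3.3,-2.2,0,0,0,0,0.4]]}}

```text
time_s: 38.15
tcp_pos: [0.4725, 0.0584, 0.1741]
tcp_rot: [[0.323, -0.946, -0.0], [-0.946, -0.323, -0.001], [0.001, 0.001, -1.0]]
wrist_force: [0.6, -0.2, -0.7]
width: 0.0366
```

Request:
{"name": "jog_arm", "arguments": {"rows": [[-3.3,-2.2,0,0,0,0,0.4],[-3.3,-2.2,0,0,0,0,0.4],[-3.3,-2.2,0,0,0,0,0.4],[-3.3,-2.2,0,0,0,0,0.4],[-3.3,-2.2,0,0,0,0,0.4]]}}

```text
time_s: 38.57
tcp_pos: [0.5231, 0.2504, 0.1736]
tcp_rot: [[0.324, -0.946, -0.001], [-0.946, -0.324, -0.002], [0.001, 0.001, -1.0]]
wrist_force: [0.6, -0.2, -1.6]
width: 0.0367
```

Request:
{"name": "jog_arm", "arguments": {"rows": [[-3.3,-2.2,0,0,0,0,0.4],[-2.2,-1.4,0,0,0,0,0.4],[0,0,0,-0.006,0,0.12,0.4],[0,0,0,-0.006,0,0.12,0.4],[0,0,0,0,0,0,0.4]]}}

```text
time_s: 38.98
tcp_pos: [0.5393, 0.3127, 0.1729]
tcp_rot: [[0.089, -0.996, -0.013], [-0.996, -0.089, -0.004], [0.003, 0.014, -1.0]]
wrist_force: [0.0, -0.5, -1.8]
width: 0.0368
```

```bash
python3 - <<'E'
from h import *
p=look("wrist","w37")
plan([*dr(-.03,.108),.1],.09-np.pi/2)
E
```

```text
tcp [0.5393 0.3123 0.1732] jaw -1.478 j6 1.98 w 0.0368 t 39.03
shift cm tool [-0.17 -0.58  7.31] turn [ 0.0135 -0.003   0.0027] world d cm [ 0.47  0.19 -7.32] F [-0.3 -0.4 -0.2]
```

View pics/w37.png

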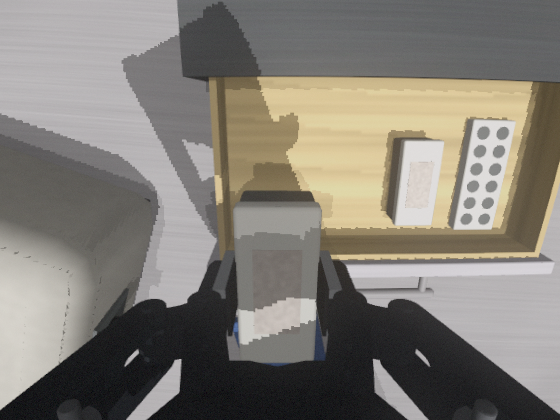

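Request:
{"name": "jog_arm", "arguments": {"rows": [[0.6,-0.6,1,0.013,0,0,0.4],[0,0,2,0,0,0,0.4],[0,0,2,0,0,0,0.4],[0,0,2,0,0,0,0.4],[0,0,1,0,0,0,0.4]]}}

```text
time_s: 39.45
tcp_pos: [0.5446, 0.3052, 0.0914]
tcp_rot: [[0.092, -0.996, -0.003], [-0.996, -0.092, -0.004], [0.004, 0.003, -1.0]]
wrist_force: [-0.9, -0.7, -1.8]
width: 0.0367
```

Request:
{"name": "jog_arm", "arguments": {"rows": [[0,0,2,0,0,0,0.4],[0,0,2,0,0,0,0.4],[0,0,1,0,0,0,0.4],[0,0,0,0,0,0,0.4],[0,0,0,0,0,0,0.4]]}}

```text
time_s: 39.87
tcp_pos: [0.5463, 0.3064, 0.0441]
tcp_rot: [[0.09, -0.996, 0.001], [-0.996, -0.09, -0.002], [0.002, -0.001, -1.0]]
wrist_force: [0.3, 0.6, -1.1]
width: 0.0366
```

```bash
python3 - <<'E'
from h import *
p=look("wrist","w38")
plan([*dr(-.03,.100),.009],.09-np.pi/2)
E
```

```text
tcp [0.5469 0.3068 0.0449] jaw -1.4804 j6 1.98 w 0.0368 t 39.92
shift cm tool [0.03 0.24 3.59] turn [-0.0024 -0.0017  0.0004] world d cm [-0.22 -0.06 -3.59] F [-0.1 -0.2 -1.3]
```

View pics/w38.png

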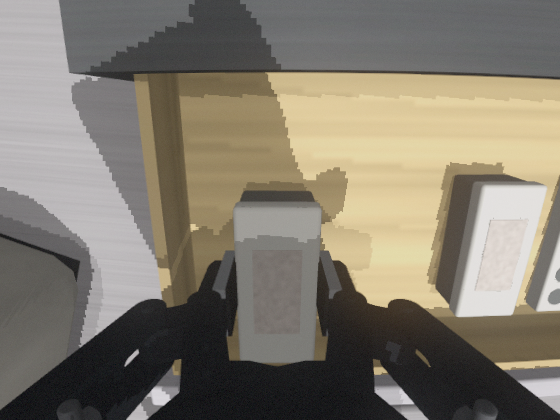

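Request:
{"name": "jog_arm", "arguments": {"rows": [[0,0.1,1.2,0,0,0,0.4],[0,0,1.2,0,0,0,0.4],[0,0,0.7,0,0,0,0.4],[0,0,0.3,0,0,0,0.4],[0,0,0,0,0,0,0.4]]}}

```text
time_s: 40.33
tcp_pos: [0.5473, 0.3066, 0.0121]
tcp_rot: [[0.09, -0.996, 0.006], [-0.996, -0.09, -0.001], [0.002, -0.005, -1.0]]
wrist_force: [0.9, -1.5, 7.2]
width: 0.0368
```

Request:
{"name": "jog_arm", "arguments": {"rows": [[0,0,0.1,0,0,0,0.4],[0,0,0.1,0,0,0,0.4],[0,0,0,0,0,0,0.4],[0,0,0,0,0,0,0.4],[0,0,0,0,0,0,0.4]]}}

```text
time_s: 40.75
tcp_pos: [0.5483, 0.3067, 0.0121]
tcp_rot: [[0.091, -0.996, 0.008], [-0.996, -0.091, -0.0], [0.001, -0.008, -1.0]]
wrist_force: [0.0, -3.4, 17.6]
width: 0.0366
```

Contact. Release and rise.

Request:
{"name": "jog_arm", "arguments": {"rows": [[0,0,-0.1,0,0,0,-0.2],[0,0,0,0,0,0,-0.2],[0,0,0,0,0,0,-0.2],[0,0,-0.5,0,0,0,-0.2],[0,0,-1,0,0,0,-0.2]]}}

```text
time_s: 41.17
tcp_pos: [0.5441, 0.3058, 0.0227]
tcp_rot: [[0.09, -0.996, -0.002], [-0.996, -0.09, -0.004], [0.004, 0.003, -1.0]]
wrist_force: [0.6, 0.0, -0.4]
width: 0.051
```

Request:
{"name": "jog_arm", "arguments": {"rows": [[0,0,-3,0,0,0,-0.2],[0,0,-4,0,0,0,-0.2],[0,0,-4,0,0,0,-0.2],[0,0,-4,0,0,0,-0.2],[0,0,-2,0,0,0,-0.2]]}}

```text
time_s: 41.58
tcp_pos: [0.5468, 0.3078, 0.2004]
tcp_rot: [[0.09, -0.996, 0.009], [-0.996, -0.09, 0.002], [-0.001, -0.009, -1.0]]
wrist_force: [0.7, 0.9, 0.3]
width: 0.0512
```

```bash
python3 - <<'E'
from h import *
p=look("wrist","w39")
plan([.46,-.34,.19],.3987-np.pi/2)
E
```

```text
tcp [0.5482 0.3086 0.2032] jaw -1.4807 j6 1.98 w 0.0513 t 41.63
shift cm tool [63.81 14.63  0.9 ] turn [-0.0144  0.0012 -0.3086] world d cm [ -8.82 -64.86  -1.32] F [0.8 0.3 2.3]
```

View pics/w39.png

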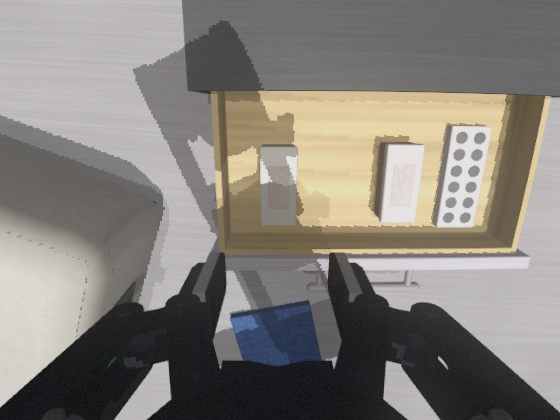

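Request:
{"name": "jog_arm", "arguments": {"rows": [[4,0.9,0,0,0,0,-0.2],[4,0.9,0,0,0,0,-0.2],[4,0.9,0,0,0,0,-0.2],[4,0.9,0,0,0,0,-0.2],[4,0.9,0,0,0,0,-0.2]]}}

```text
time_s: 42.05
tcp_pos: [0.5174, 0.102, 0.1946]
tcp_rot: [[0.091, -0.996, 0.001], [-0.996, -0.091, -0.002], [0.002, -0.001, -1.0]]
wrist_force: [-0.0, -0.1, -0.1]
width: 0.0513
```

Request:
{"name": "jog_arm", "arguments": {"rows": [[4,0.9,0,0,0,0,-0.2],[4,0.9,0,0,0,0,-0.2],[4,0.9,0,0,0,0,-0.2],[4,0.9,0,0,0,0,-0.2],[4,0.9,0,0,0,0,-0.2]]}}

```text
time_s: 42.47
tcp_pos: [0.4906, -0.1014, 0.1952]
tcp_rot: [[0.09, -0.996, 0.002], [-0.996, -0.09, -0.002], [0.002, -0.001, -1.0]]
wrist_force: [-0.0, -0.6, 0.4]
width: 0.0515
```

Request:
{"name": "jog_arm", "arguments": {"rows": [[4,0.9,0,0,0,0,-0.2],[4,0.9,0,0,0,0,-0.2],[4,0.9,0,0,0,0,-0.2],[4,0.9,0,0,0,0,-0.2],[3,0.9,0,0,0,0,-0.2]]}}

```text
time_s: 42.88
tcp_pos: [0.463, -0.296, 0.1955]
tcp_rot: [[0.089, -0.996, 0.002], [-0.996, -0.089, -0.003], [0.004, -0.001, -1.0]]
wrist_force: [0.1, 0.5, -0.3]
width: 0.0512
```

Request:
{"name": "jog_arm", "arguments": {"rows": [[0,0,1,0,0,-0.1,-0.2],[0,0,2,0,0,-0.1,-0.2],[0,0,2,0,0,-0.1,-0.2],[0,0,1,0,0,0,-0.2],[0,0,0,0,0,0,-0.2]]}}

```text
time_s: 43.3
tcp_pos: [0.4621, -0.2921, 0.133]
tcp_rot: [[0.378, -0.926, -0.003], [-0.926, -0.378, 0.001], [-0.002, 0.003, -1.0]]
wrist_force: [-0.0, 0.0, -1.1]
width: 0.0512
```

```bash
python3 - <<'E'
from h import *
p=look("wrist","w40")
plan([.4467,-.3425,-.014],.3987-np.pi/2)
E
```

```text
tcp [ 0.4631 -0.2926  0.1345] jaw -1.183 j6 0.6 w 0.0511 t 43.35
shift cm tool [ 3.99  3.39 14.86] turn [ 0.0012 -0.0006 -0.0109] world d cm [ -1.64  -4.99 -14.85] F [0.2 0.1 0.4]
```

View pics/w40.png

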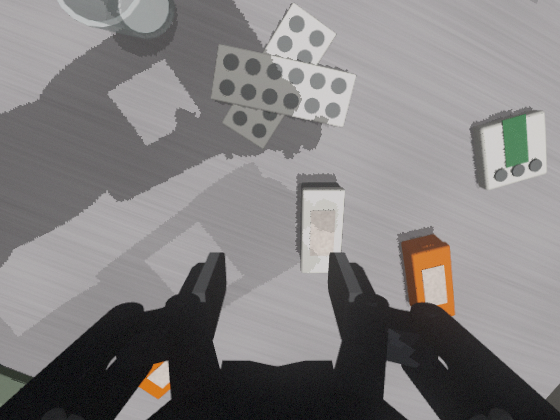

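Request:
{"name": "jog_arm", "arguments": {"rows": [[2,1.7,1,0,0,-0.01,-0.2],[2,1.7,1,0,0,0,-0.2],[0,0,2,0,0,0,-0.2],[0,0,2,0,0,0,-0.2],[0,0,2,0,0,0,-0.2]]}}

```text
time_s: 43.77
tcp_pos: [0.4488, -0.3445, 0.0563]
tcp_rot: [[0.387, -0.922, 0.004], [-0.922, -0.387, -0.005], [0.006, -0.002, -1.0]]
wrist_force: [-0.6, 0.3, 0.1]
width: 0.0511
```

Request:
{"name": "jog_arm", "arguments": {"rows": [[0,0,1,0,0,0,-0.2],[0,0,1,0,0,0,-0.2],[0,0,0,0,0,0,-0.2],[0,0,0,0,0,0,-0.2],[0,0,0,0,0,0,-0.2]]}}

```text
time_s: 44.18
tcp_pos: [0.4487, -0.3439, 0.0365]
tcp_rot: [[0.389, -0.921, 0.003], [-0.921, -0.389, -0.004], [0.005, -0.001, -1.0]]
wrist_force: [0.6, -0.3, -0.2]
width: 0.0508
```

```bash
python3 - <<'E'
from h import *
p=look("wrist","w41")
plan([.4467,-.3425,-.014],.3987-np.pi/2)
E
```

```text
tcp [ 0.4486 -0.3439  0.0365] jaw -1.1709 j6 0.5 w 0.0511 t 44.23
shift cm tool [-0.22  0.13  5.05] turn [-0.0012 -0.0047  0.0012] world d cm [-0.19  0.14 -5.05] F [-0.2  0.7  0.2]
```

View pics/w41.png

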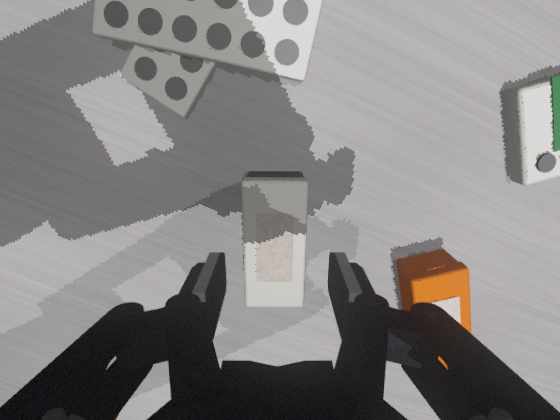

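Request:
{"name": "jog_arm", "arguments": {"rows": [[-0.1,0.1,1.5,0,0,0,-0.2],[0,0,1.5,0,0,0,-0.2],[0,0,1.2,0,0,0,-0.2],[0,0,0.6,0,0,0,-0.2],[0,0,0.2,0,0,0,-0.2]]}}

```text
time_s: 44.65
tcp_pos: [0.4464, -0.3428, -0.015]
tcp_rot: [[0.389, -0.921, 0.001], [-0.921, -0.389, -0.002], [0.002, 0.0, -1.0]]
wrist_force: [0.6, 0.3, 0.4]
width: 0.0509
```

Request:
{"name": "jog_arm", "arguments": {"rows": [[0,0,0,0,0,0,0.4],[0,0,0,0,0,0,0.4],[0,0,0,0,0,0,0.4],[0,0,0,0,0,0,0.4],[0,0,-0.5,0,0,0,0.4]]}}

```text
time_s: 45.07
tcp_pos: [0.4461, -0.3426, -0.0099]
tcp_rot: [[0.389, -0.921, 0.0], [-0.921, -0.389, -0.002], [0.001, 0.001, -1.0]]
wrist_force: [0.5, -0.7, -1.2]
width: 0.0371
```

Request:
{"name": "jog_arm", "arguments": {"rows": [[0,0,-2,0,0,0,0.4],[0,0,-4,0,0,0,0.4],[0,0,-4,0,0,0,0.4],[0,0,-4,0,0,0,0.4],[0,0,-4,0,0,0,0.4]]}}

```text
time_s: 45.48
tcp_pos: [0.4458, -0.3421, 0.1726]
tcp_rot: [[0.389, -0.921, 0.001], [-0.921, -0.389, -0.002], [0.003, -0.0, -1.0]]
wrist_force: [0.7, -1.3, -1.6]
width: 0.037
```

```bash
python3 - <<'E'
from h import *
p=look("wrist","w42")
plan([*dr(-.03,.036),.1],.09-np.pi/2)
E
```

```text
tcp [ 0.4498 -0.3453  0.1815] jaw -1.1709 j6 0.5 w 0.0368 t 45.53
shift cm tool [-50.35 -32.09   7.54] turn [-0.0105 -0.0157  0.3099] world d cm [10.06 58.77 -8.15] F [ 2.2 -1.7  4.9]
```

View pics/w42.png

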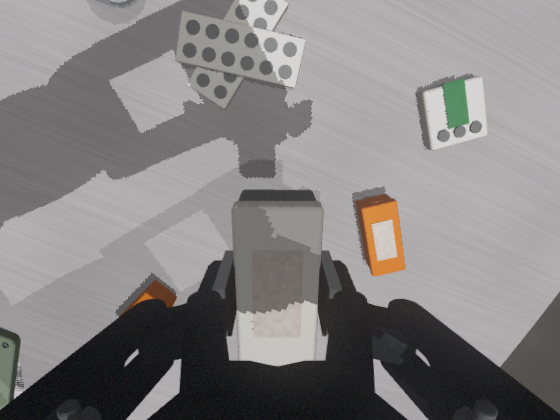

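Request:
{"name": "jog_arm", "arguments": {"rows": [[-2.4,-1.5,0,0,0,0,0.4],[-3.4,-2.2,0,0,0,0,0.4],[-3.4,-2.2,0,0,0,0,0.4],[-3.4,-2.2,0,0,0,0,0.4],[-3.4,-2.2,0,0,0,0,0.4]]}}

```text
time_s: 45.95
tcp_pos: [0.4786, -0.1533, 0.1701]
tcp_rot: [[0.388, -0.921, 0.002], [-0.921, -0.388, -0.002], [0.003, -0.0, -1.0]]
wrist_force: [1.5, -0.2, -0.5]
width: 0.0371
```

Request:
{"name": "jog_arm", "arguments": {"rows": [[-3.4,-2.2,0,0,0,0,0.4],[-3.4,-2.2,0,0,0,0,0.4],[-3.4,-2.2,0,0,0,0,0.4],[-3.4,-2.2,0,0,0,0,0.4],[-3.4,-2.2,0,0,0,0,0.4]]}}

```text
time_s: 46.37
tcp_pos: [0.5137, 0.0464, 0.1698]
tcp_rot: [[0.389, -0.921, 0.002], [-0.921, -0.389, -0.002], [0.003, -0.001, -1.0]]
wrist_force: [0.5, -0.1, -1.1]
width: 0.0371
```

Request:
{"name": "jog_arm", "arguments": {"rows": [[-3.4,-2.2,0,0,0,0,0.4],[-3.4,-2.2,0,0,0,0,0.4],[-3.4,-2.2,0,0,0,0,0.4],[-3.4,-2.0,0,0,0,0,0.4],[-2.2,-1.1,0,0,0,0,0.4]]}}

```text
time_s: 46.78
tcp_pos: [0.5421, 0.2315, 0.1691]
tcp_rot: [[0.391, -0.92, 0.002], [-0.92, -0.391, -0.001], [0.001, -0.001, -1.0]]
wrist_force: [1.6, -0.2, -0.9]
width: 0.0372
```

Request:
{"name": "jog_arm", "arguments": {"rows": [[0,0,0,0,0,0.11,0.4],[0,0,0,0,0,0.1,0.4],[0,0,0,0,0,0.1,0.4],[0,0,0,0,0,0,0.4],[0,0,0,0,0,0,0.4]]}}

```text
time_s: 47.2
tcp_pos: [0.5417, 0.2276, 0.169]
tcp_rot: [[0.092, -0.996, 0.001], [-0.996, -0.092, -0.002], [0.002, -0.001, -1.0]]
wrist_force: [0.1, 0.1, -1.2]
width: 0.0366
```

```bash
python3 - <<'E'
from h import *
p=look("wrist","w43")
plan([*dr(-.03,.036),.1],.09-np.pi/2)
E
```

```text
tcp [0.5417 0.2275 0.1691] jaw -1.4786 j6 1.86 w 0.0369 t 47.25
shift cm tool [-1.42 -1.    6.91] turn [-0.0008 -0.0024  0.0022] world d cm [ 0.87  1.49 -6.91] F [-1.2  0.6  0.3]
```

View pics/w43.png

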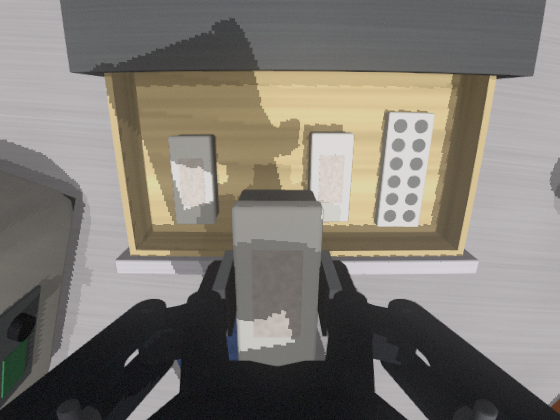

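Request:
{"name": "jog_arm", "arguments": {"rows": [[-1.35,-1.0,1,0,0,0,0.4],[0,0,2,0,0,0,0.4],[0,0,2,0,0,0,0.4],[0,0,2,0,0,0,0.4],[0,0,1,0,0,0,0.4]]}}

```text
time_s: 47.67
tcp_pos: [0.5493, 0.241, 0.0867]
tcp_rot: [[0.091, -0.996, -0.003], [-0.996, -0.091, -0.004], [0.004, 0.003, -1.0]]
wrist_force: [-0.2, 0.1, -1.1]
width: 0.0369
```

Request:
{"name": "jog_arm", "arguments": {"rows": [[0,0,2,0,0,0,0.4],[0,0,1,0,0,0,0.4],[0,0,0.5,0,0,0,0.4],[0,0,0,0,0,0,0.4],[0,0,0,0,0,0,0.4]]}}

```text
time_s: 48.08
tcp_pos: [0.5512, 0.2419, 0.0547]
tcp_rot: [[0.09, -0.996, 0.002], [-0.996, -0.09, -0.002], [0.002, -0.002, -1.0]]
wrist_force: [-0.3, -0.2, -1.0]
width: 0.0369
```

```bash
python3 - <<'E'
from h import *
p=look("wrist","w44")
plan([*dr(-.03,.036),.009],.09-np.pi/2)
E
```

```text
tcp [0.5515 0.242  0.055 ] jaw -1.4808 j6 1.88 w 0.037 t 48.13
shift cm tool [-0.06  0.11  4.6 ] turn [-0.0026 -0.0018  0.    ] world d cm [-0.1   0.04 -4.6 ] F [-0.4  0.6 -0.3]
```

View pics/w44.png

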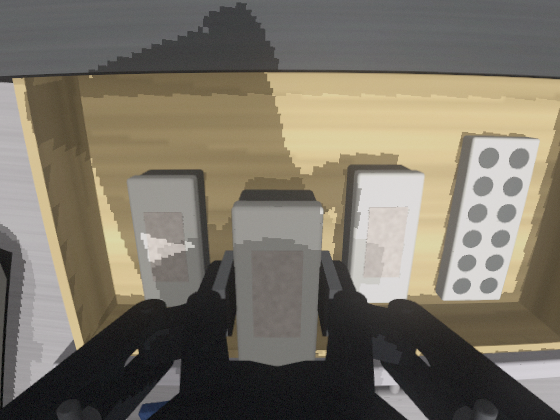

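Request:
{"name": "jog_arm", "arguments": {"rows": [[-0.1,0,1,0,0,0,0.4],[0,0,1,0,0,0,0.4],[0,0,0.8,0,0,0,0.4],[0,0,0.4,0,0,0,0.4],[0,0,0,0,0,0,0.4]]}}

```text
time_s: 48.55
tcp_pos: [0.5496, 0.2422, 0.0204]
tcp_rot: [[0.09, -0.996, -0.002], [-0.996, -0.09, -0.004], [0.003, 0.002, -1.0]]
wrist_force: [-0.4, -0.2, -2.2]
width: 0.0369
```

Request:
{"name": "jog_arm", "arguments": {"rows": [[0,0,0.5,0,0,0,0.4],[0,0,0.4,0,0,0,0.4],[0,0,0.2,0,0,0,0.4],[0,0,0,0,0,0,0.4],[0,0,0,0,0,0,0.4]]}}

```text
time_s: 48.97
tcp_pos: [0.5507, 0.2427, 0.011]
tcp_rot: [[0.09, -0.996, 0.001], [-0.996, -0.09, -0.002], [0.002, -0.001, -1.0]]
wrist_force: [-0.2, -1.2, -1.3]
width: 0.0371
```

```bash
python3 - <<'E'
from h import *
p=look("wrist","w45")
plan([*dr(-.03,.036),.009],.09-np.pi/2)
E
```

```text
tcp [0.5508 0.2427 0.0112] jaw -1.4809 j6 1.88 w 0.0366 t 49.02
shift cm tool [0.02 0.04 0.22] turn [-0.0011 -0.0023 -0.0001] world d cm [-0.03 -0.03 -0.22] F [-0.7  0.1 -0.7]
```

View pics/w45.png

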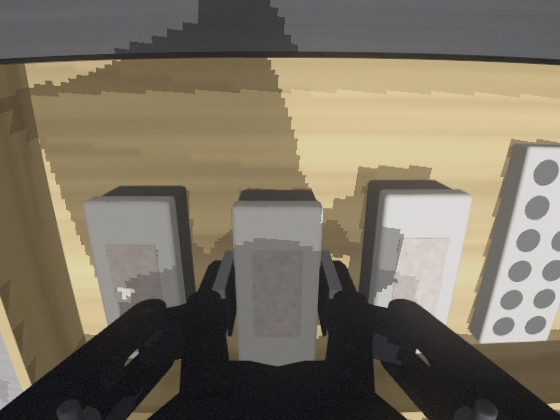

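Request:
{"name": "jog_arm", "arguments": {"rows": [[0,0,0.1,0,0,0,0.4],[0,0,0.1,0,0,0,0.4],[0,0,0,0,0,0,0.4],[0,0,0,0,0,0,0.4],[0,0,0,0,0,0,0.4]]}}

```text
time_s: 49.43
tcp_pos: [0.5507, 0.2427, 0.0091]
tcp_rot: [[0.09, -0.996, 0.001], [-0.996, -0.09, -0.002], [0.002, -0.001, -1.0]]
wrist_force: [0.1, -0.3, -0.8]
width: 0.0368
```

Request:
{"name": "jog_arm", "arguments": {"rows": [[0,0,0,0,0,0,-0.08],[0,0,0,0,0,0,-0.08],[0,0,0,0,0,0,-0.08],[0,0,-0.5,0,0,0,-0.08],[0,0,-1,0,0,0,-0.08]]}}

```text
time_s: 49.85
tcp_pos: [0.5498, 0.2423, 0.0235]
tcp_rot: [[0.09, -0.996, -0.001], [-0.996, -0.09, -0.003], [0.003, 0.002, -1.0]]
wrist_force: [0.9, 0.1, 0.7]
width: 0.0459
```

Request:
{"name": "jog_arm", "arguments": {"rows": [[0,0,-3,0,0,0,-0.08],[0,0,-4,0,0,0,-0.08],[0,0,-4,0,0,0,-0.2],[0,0,-4,0,0,0,-0.3],[0,0,-2,0,0,0,-0.3]]}}

```text
time_s: 50.27
tcp_pos: [0.5524, 0.2439, 0.201]
tcp_rot: [[0.09, -0.996, 0.01], [-0.996, -0.09, 0.001], [-0.001, -0.01, -1.0]]
wrist_force: [1.0, 1.4, 0.1]
width: 0.0555
```

```bash
python3 - <<'E'
from h import *
p=look("wrist","w46")
plan([.55,-.262,.19],-1.3928+np.pi/2)
E
```

```text
tcp [0.5539 0.2445 0.2036] jaw -1.4809 j6 1.88 w 0.0554 t 50.32
shift cm tool [50.42  4.95  1.17] turn [-0.0106  0.013   1.4827] world d cm [ -0.39 -50.65  -1.36] F [1.4 0.6 3.1]
```

View pics/w46.png

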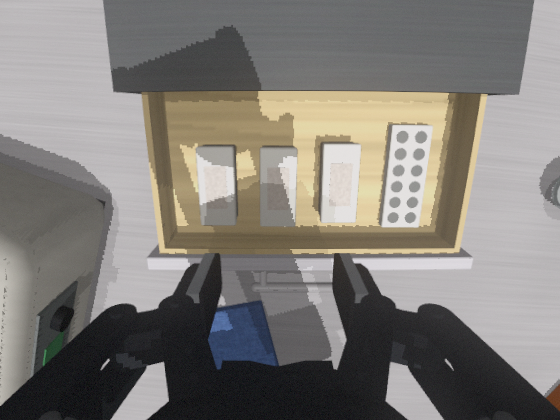

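Request:
{"name": "jog_arm", "arguments": {"rows": [[4,0.4,0,0,0,0,-0.3],[4,0.4,0,0,0,0,-0.3],[4,0.4,0,0,0,0,-0.3],[4,0.4,0,0,0,0,-0.3],[4,0.4,0,0,0,0,-0.3]]}}

```text
time_s: 50.73
tcp_pos: [0.5481, 0.0405, 0.1953]
tcp_rot: [[0.09, -0.996, 0.002], [-0.996, -0.09, -0.002], [0.002, -0.002, -1.0]]
wrist_force: [0.1, 0.2, -0.1]
width: 0.0552
```

Request:
{"name": "jog_arm", "arguments": {"rows": [[4,0.4,0,0,0,0,-0.3],[4,0.4,0,0,0,0,-0.3],[4,0.4,0,0,0,0,-0.3],[4,0.4,0,0,0,0,-0.3],[4,0.4,0,0,0,0,-0.3]]}}

```text
time_s: 51.15
tcp_pos: [0.5461, -0.1608, 0.1958]
tcp_rot: [[0.09, -0.996, 0.002], [-0.996, -0.09, -0.003], [0.003, -0.002, -1.0]]
wrist_force: [0.6, 0.7, -0.4]
width: 0.0556
```

Request:
{"name": "jog_arm", "arguments": {"rows": [[4,0.4,0,0,0,0,-0.3],[4,0.4,0,0,0,0,-0.3],[2.4,0.2,0,0,0,0,-0.3],[0,0,0,0,0,-0.12,-0.3],[0,0,0,0,0,-0.12,-0.3]]}}

```text
time_s: 51.57
tcp_pos: [0.5455, -0.2653, 0.1955]
tcp_rot: [[0.326, -0.945, 0.001], [-0.945, -0.326, -0.002], [0.003, -0.0, -1.0]]
wrist_force: [-0.4, -0.0, 0.6]
width: 0.0559
```

Request:
{"name": "jog_arm", "arguments": {"rows": [[0,0,0,0,0,-0.12,-0.3],[0,0,0,0,0,-0.12,-0.3],[0,0,0,0,0,-0.12,-0.3],[0,0,0,0,0,-0.12,-0.3],[0,0,0,0,0,-0.12,-0.3]]}}

```text
time_s: 51.98
tcp_pos: [0.5458, -0.2633, 0.1958]
tcp_rot: [[0.805, -0.593, 0.001], [-0.593, -0.805, -0.003], [0.003, 0.001, -1.0]]
wrist_force: [-0.3, -0.5, -0.2]
width: 0.0557
```

Request:
{"name": "jog_arm", "arguments": {"rows": [[0,0,0,0,0,-0.12,-0.3],[0,0,0,0,0,-0.12,-0.3],[0,0,0,0,0,-0.12,-0.3],[0,0,0,0,0,-0.12,-0.3],[0,0,0,0,0,-0.12,-0.3]]}}

```text
time_s: 52.4
tcp_pos: [0.5458, -0.2633, 0.1958]
tcp_rot: [[0.999, -0.035, 0.001], [-0.035, -0.999, -0.003], [0.002, 0.002, -1.0]]
wrist_force: [0.3, 0.4, 0.5]
width: 0.0555
```

Request:
{"name": "jog_arm", "arguments": {"rows": [[0,0,0,0,0,-0.12,-0.3],[0,0,0,0,0,-0.1,-0.3],[0,0,0,0,0,0,-0.3],[0,0,0,0,0,0,-0.3],[0,0,0,0,0,0,-0.3]]}}

```text
time_s: 52.82
tcp_pos: [0.5459, -0.2633, 0.1955]
tcp_rot: [[0.984, 0.176, 0.001], [0.176, -0.984, -0.002], [0.001, 0.003, -1.0]]
wrist_force: [-0.2, 0.3, -0.4]
width: 0.0553
```

```bash
python3 - <<'E'
from h import *
p=look("wrist","w47")
plan([.55,-.262,.09],-1.3928+np.pi/2)
E
```

```text
tcp [ 0.5459 -0.2633  0.1954] jaw 0.1774 j6 -0.64 w 0.0556 t 52.87
shift cm tool [ 0.42 -0.09 10.54] turn [ 0.0026 -0.0008 -0.0006] world d cm [  0.41   0.13 -10.54] F [ 0.8 -1.  -0.1]
```

View pics/w47.png

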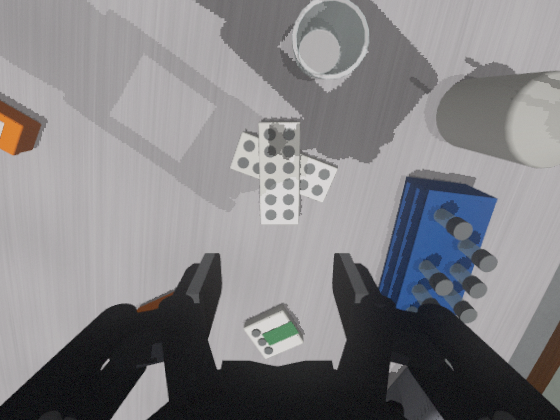

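Request:
{"name": "jog_arm", "arguments": {"rows": [[0.4,-0.1,2,0,0,0,-0.4],[0,0,3,0,0,0,-0.4],[0,0,3,0,0,0,-0.4],[0,0,2,0,0,0,-0.4],[0,0,2,0,0,0,-0.4]]}}

```text
time_s: 53.28
tcp_pos: [0.5493, -0.2617, 0.0737]
tcp_rot: [[0.984, 0.177, -0.0], [0.177, -0.984, -0.002], [-0.0, 0.002, -1.0]]
wrist_force: [0.0, 0.1, -0.3]
width: 0.0598
```

Request:
{"name": "jog_arm", "arguments": {"rows": [[0,0,1,0,0,0,-0.4],[0,0,1,0,0,0,-0.4],[0,0,1,0,0,0,-0.4],[0,0,0,0,0,0,-0.4],[0,0,0,0,0,0,-0.4]]}}

```text
time_s: 53.7
tcp_pos: [0.55, -0.2621, 0.0454]
tcp_rot: [[0.984, 0.178, 0.001], [0.178, -0.984, -0.002], [0.001, 0.003, -1.0]]
wrist_force: [-0.1, 0.7, 0.0]
width: 0.0598
```

```bash
python3 - <<'E'
from h import *
p=look("wrist");save(p,"w48",(160,80,390,325),3.2)
plan([.5504,-.2621,-.0105],-1.3928+np.pi/2)
E
```

```text
tcp [ 0.5504 -0.2623  0.0459] jaw 0.1789 j6 -0.64 w 0.0596 t 53.75
shift cm tool [-0.01 -0.04  5.64] turn [ 0.0033 -0.0017  0.0009] world d cm [-0.    0.02 -5.64] F [0.3 0.  0.3]
```

View pics/w48.png

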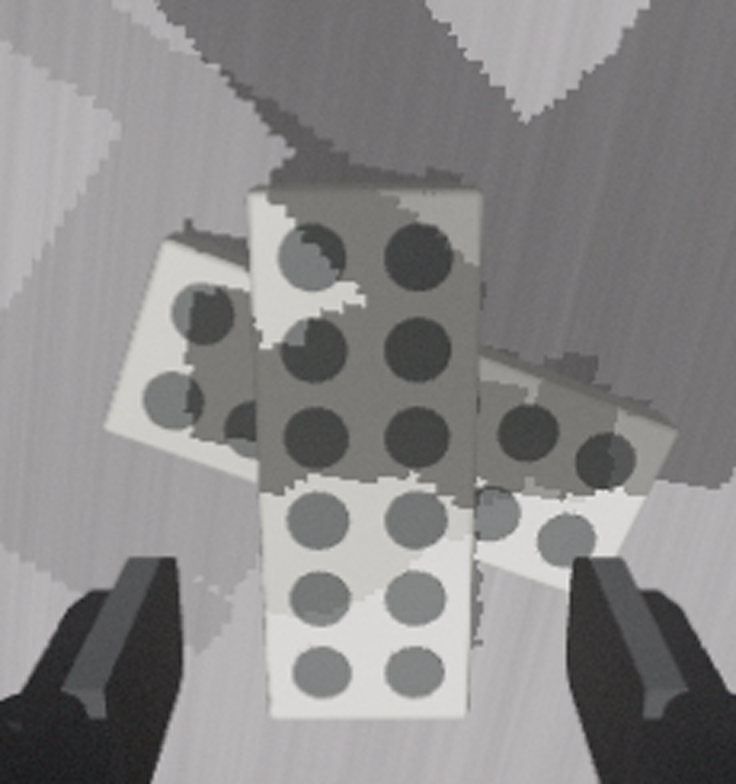

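Request:
{"name": "jog_arm", "arguments": {"rows": [[-0.16,0,0.5,0.003,0,0,-0.4],[0,0,1.5,0,0,0,-0.4],[0,0,1.5,0,0,0,-0.4],[0,0,0.7,0,0,0,-0.4],[0,0,0.2,0,0,0,-0.4]]}}

```text
time_s: 54.17
tcp_pos: [0.5476, -0.262, 0.0002]
tcp_rot: [[0.984, 0.178, -0.001], [0.178, -0.984, 0.002], [-0.001, -0.002, -1.0]]
wrist_force: [-0.2, 0.1, -0.4]
width: 0.0596
```

Request:
{"name": "jog_arm", "arguments": {"rows": [[0,0,0,0,0,0,-0.4],[0,0,0,0,0,0,-0.4],[0,0,0,0,0,0,-0.4],[0,0,0,0,0,0,-0.4],[0,0,0,0,0,0,-0.4]]}}

```text
time_s: 54.58
tcp_pos: [0.5487, -0.2625, 0.0018]
tcp_rot: [[0.984, 0.178, 0.001], [0.178, -0.984, 0.0], [0.001, 0.0, -1.0]]
wrist_force: [-0.1, 0.1, 0.0]
width: 0.0595
```

```bash
python3 - <<'E'
from h import *
p=look("wrist");save(p,"w49",(160,80,390,325),3.2)
plan([.5504,-.2621,-.0105],-1.3928+np.pi/2)
E
```

```text
tcp [ 0.5486 -0.2624  0.0017] jaw 0.1791 j6 -0.65 w 0.06 t 54.63
shift cm tool [0.19 0.   1.22] turn [-0.     -0.0013  0.0012] world d cm [ 0.18  0.03 -1.22] F [-0.4 -0.9  1.2]
```

View pics/w49.png

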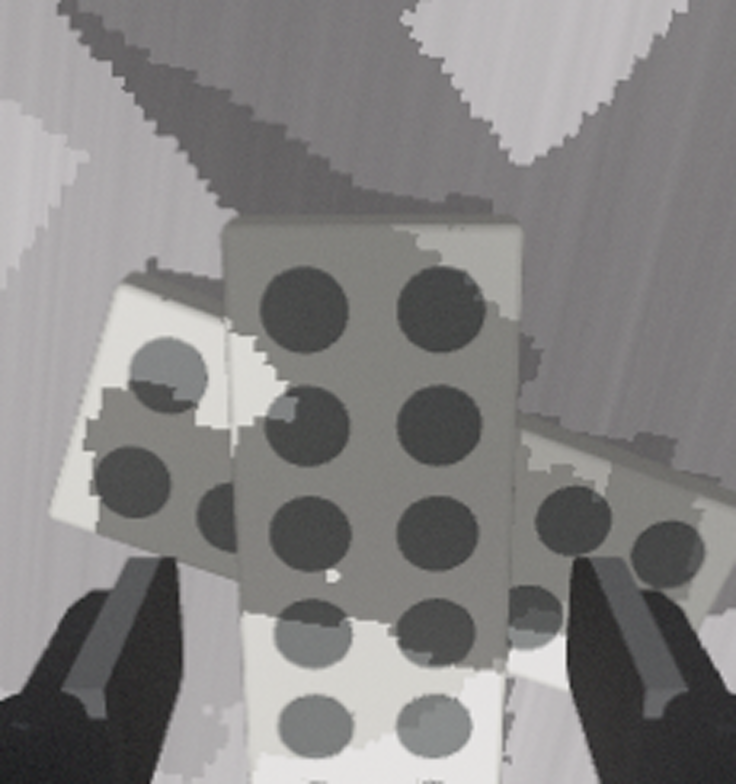

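Request:
{"name": "jog_arm", "arguments": {"rows": [[0,0,0.6,0,0,0,-0.4],[0,0,0.4,0,0,0,-0.4],[0,0,0.15,0,0,0,-0.4],[0,0,0,0,0,0,-0.4],[0,0,0,0,0,0,-0.4]]}}

```text
time_s: 55.05
tcp_pos: [0.5481, -0.2622, -0.0107]
tcp_rot: [[0.984, 0.178, -0.0], [0.178, -0.984, 0.001], [0.0, -0.001, -1.0]]
wrist_force: [0.6, 0.3, -0.2]
width: 0.0599
```

```bash
python3 - <<'E'
from h import *
p=look("wrist");save(p,"w50",(160,80,390,325),3.2)
plan([.5504,-.2621,-.0105],-1.3928+np.pi/2)
E
```

```text
tcp [ 0.5483 -0.2623 -0.0105] jaw 0.1791 j6 -0.65 w 0.0597 t 55.1
shift cm tool [0.21 0.02 0.  ] turn [-0.0007 -0.0004  0.0011] world d cm [ 0.21  0.02 -0.  ] F [-0.4 -0.7  0.2]
```

View pics/w50.png

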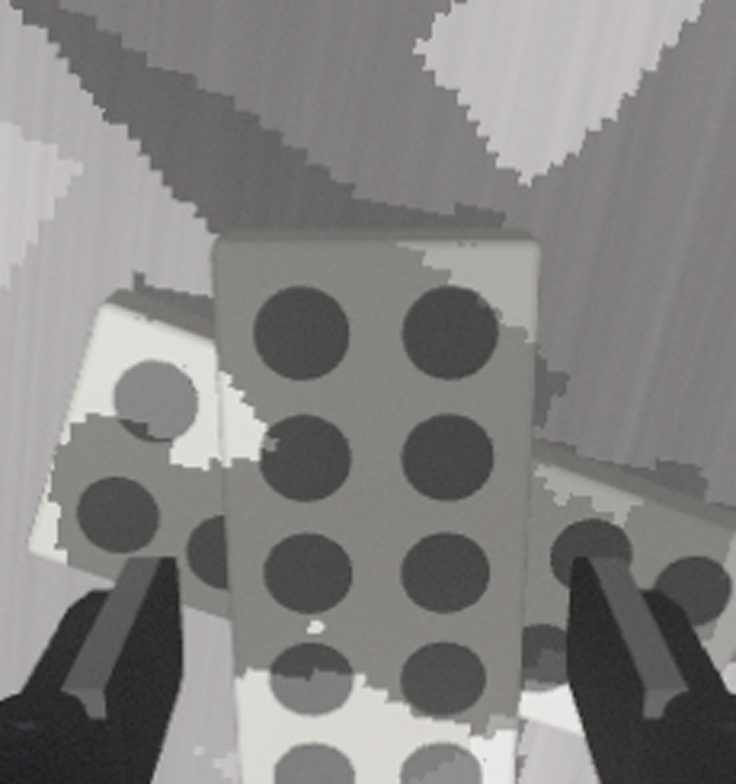

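Request:
{"name": "jog_arm", "arguments": {"rows": [[0.04,0,0,0,0,0,-0.1],[0,0,0,0,0,0,0.2],[0,0,0,0,0,0,0.2],[0,0,0,0,0,0,0.2],[0,0,0,0,0,0,0.2]]}}

```text
time_s: 55.52
tcp_pos: [0.5492, -0.2624, -0.0098]
tcp_rot: [[0.984, 0.178, 0.002], [0.178, -0.984, 0.0], [0.002, 0.0, -1.0]]
wrist_force: [0.3, 0.9, 3.5]
width: 0.0421
```

Request:
{"name": "jog_arm", "arguments": {"rows": [[0,0,-0.3,0,0,0,0.2],[0,0,-0.4,0,0,0,0.2],[0,0,-0.7,0,0,0,0.2],[0,0,-1,0,0,0,0.2],[0,0,-1.5,0,0,0,0.2]]}}

```text
time_s: 55.93
tcp_pos: [0.5478, -0.2618, 0.0286]
tcp_rot: [[0.984, 0.178, -0.002], [0.178, -0.984, 0.002], [-0.001, -0.002, -1.0]]
wrist_force: [0.1, 0.5, -0.8]
width: 0.0424
```

```bash
python3 - <<'E'
from h import *
p=look("wrist","w51")
plan([.5504,-.2621,.15],-1.3928+np.pi/2)
E
```

```text
tcp [ 0.5502 -0.263   0.0324] jaw 0.1792 j6 -0.64 w 0.0421 t 55.98
shift cm tool [  0.09  -0.06 -11.76] turn [ 0.0022 -0.0042  0.0012] world d cm [ 0.02  0.09 11.76] F [ 0.5 -0.2  2. ]
```

View pics/w51.png

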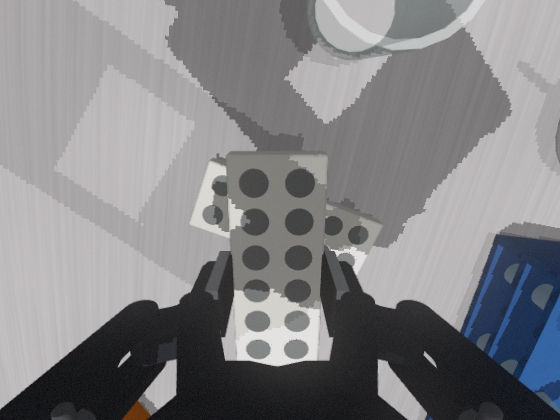

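Request:
{"name": "jog_arm", "arguments": {"rows": [[0,0,-2.5,0,0,0,0.2],[0,0,-3.5,0,0,0,0.2],[0,0,-4,0,0,0,0.2],[0,0,-3,0,0,0,0.2],[0,0,-1.5,0,0,0,0.2]]}}

```text
time_s: 56.4
tcp_pos: [0.5505, -0.2633, 0.1791]
tcp_rot: [[0.984, 0.178, 0.008], [0.178, -0.984, -0.003], [0.007, 0.005, -1.0]]
wrist_force: [0.6, -0.2, -0.2]
width: 0.0422
```

Request:
{"name": "jog_arm", "arguments": {"rows": [[0,0,0,0,0,0.12,0.2],[0,0,0,0,0,0.12,0.2],[0,0,0,0,0,0.12,0.2],[0,0,0,0,0,0.12,0.2],[0,0,0,0,0,0.12,0.2]]}}

```text
time_s: 56.82
tcp_pos: [0.5485, -0.2623, 0.1741]
tcp_rot: [[0.91, -0.414, 0.001], [-0.414, -0.91, 0.0], [0.001, -0.001, -1.0]]
wrist_force: [0.5, -0.9, -0.1]
width: 0.042
```

Request:
{"name": "jog_arm", "arguments": {"rows": [[0,0,0,0,0,0.12,0.2],[0,0,0,0,0,0.12,0.2],[0,0,0,0,0,0.12,0.2],[0,0,0,0,0,0.12,0.2],[0,0,0,0,0,0.12,0.2]]}}

```text
time_s: 57.23
tcp_pos: [0.5485, -0.2623, 0.174]
tcp_rot: [[0.518, -0.856, 0.001], [-0.856, -0.518, 0.0], [0.0, -0.001, -1.0]]
wrist_force: [-0.1, 0.0, -1.3]
width: 0.0425
```

Request:
{"name": "jog_arm", "arguments": {"rows": [[0,0,0,0,0,0.12,0.2],[0,0,0,0,0,0.12,0.2],[0,0,0,0,0,0.12,0.2],[0,0,0,0,0,0.1,0.2],[0,0,0,0,0,0,0.2]]}}

```text
time_s: 57.65
tcp_pos: [0.5485, -0.2623, 0.174]
tcp_rot: [[0.088, -0.996, 0.001], [-0.996, -0.088, 0.0], [-0.0, -0.001, -1.0]]
wrist_force: [-0.8, -0.8, -1.4]
width: 0.0422
```

```bash
python3 - <<'E'
from h import *
p=look("wrist","w52")
plan([*dr(-.025,-.104),.12],.09-np.pi/2)
E
```

```text
tcp [ 0.5485 -0.2623  0.174 ] jaw -1.4788 j6 1.01 w 0.0418 t 57.7
shift cm tool [-36.24  -5.3    5.42] turn [-0.0008  0.0004  0.002 ] world d cm [ 1.95 36.58 -5.4 ] F [-0.1 -0.2 -0.6]
```

View pics/w52.png

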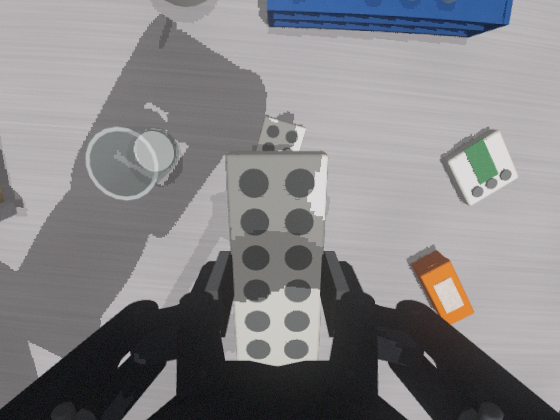

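Request:
{"name": "jog_arm", "arguments": {"rows": [[-2.5,-0.4,0,0,0,0,0.2],[-3.7,-0.5,0,0,0,0,0.2],[-3.7,-0.5,0,0,0,0,0.2],[-3.7,-0.5,0,0,0,0,0.2],[-3.7,-0.5,0,0,0,0,0.2]]}}

```text
time_s: 58.12
tcp_pos: [0.5568, -0.0864, 0.1741]
tcp_rot: [[0.092, -0.996, 0.001], [-0.996, -0.092, 0.001], [-0.001, -0.001, -1.0]]
wrist_force: [0.2, -0.6, -0.7]
width: 0.0419
```

Request:
{"name": "jog_arm", "arguments": {"rows": [[-3.7,-0.5,0,0,0,0,0.2],[-3.7,-0.5,0,0,0,0,0.2],[-3.7,-0.5,0,0,0,0,0.2],[-3.7,-0.6,0,0,0,0,0.2],[-2.5,-0.4,0,0,0,0,0.2]]}}

```text
time_s: 58.53
tcp_pos: [0.5662, 0.0899, 0.1743]
tcp_rot: [[0.094, -0.996, 0.001], [-0.996, -0.094, 0.002], [-0.002, -0.001, -1.0]]
wrist_force: [0.1, 0.2, -1.1]
width: 0.0424
```

Request:
{"name": "jog_arm", "arguments": {"rows": [[-1.6,-0.3,0.8,0,0,0,0.2],[0,0,1.5,0,0,0,0.2],[0,0,1.5,0,0,0,0.2],[0,0,1,0,0,0,0.2],[0,0,0.5,0,0,0,0.2]]}}

```text
time_s: 58.95
tcp_pos: [0.567, 0.1028, 0.1195]
tcp_rot: [[0.092, -0.996, -0.002], [-0.996, -0.092, 0.0], [-0.0, 0.002, -1.0]]
wrist_force: [-0.1, -0.0, -1.0]
width: 0.0425
```

Request:
{"name": "jog_arm", "arguments": {"rows": [[0,0,0,0,0,0,0.2],[0,0,0,0,0,0,0.2],[0,0,0,0,0,0,0.2],[0,0,0,0,0,0,0.2],[0,0,0,0,0,0,0.2]]}}

```text
time_s: 59.37
tcp_pos: [0.5684, 0.1028, 0.1217]
tcp_rot: [[0.09, -0.996, 0.002], [-0.996, -0.09, 0.001], [-0.001, -0.002, -1.0]]
wrist_force: [-0.0, 0.8, -1.4]
width: 0.0424
```

```bash
python3 - <<'E'
from h import *
p=look("wrist","w53")
plan([*dr(-.025,-.104),.014],.09-np.pi/2)
E
```

```text
tcp [0.5682 0.1028 0.1216] jaw -1.4811 j6 1.64 w 0.0424 t 59.42
shift cm tool [-0.06  0.04 10.76] turn [-0.0017  0.0007 -0.0003] world d cm [ -0.02   0.07 -10.76] F [ 0.1  0.3 -0.7]
```

View pics/w53.png

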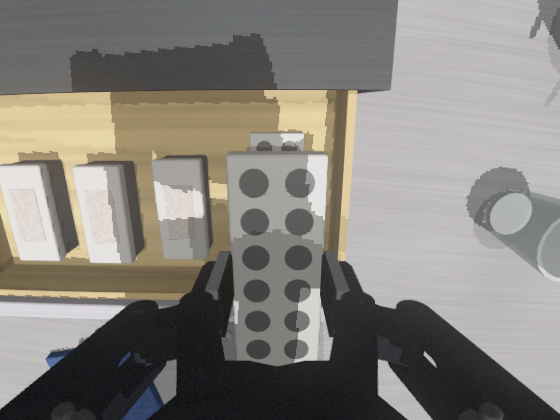

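Request:
{"name": "jog_arm", "arguments": {"rows": [[-0.05,0.2,2,0,0,0,0.2],[0,0,3,0,0,0,0.2],[0,0,3,0,0,0,0.2],[0,0,1.5,0,0,0,0.2],[0,0,0.8,0,0,0,0.2]]}}

```text
time_s: 59.83
tcp_pos: [0.5644, 0.103, 0.0157]
tcp_rot: [[0.09, -0.996, -0.004], [-0.996, -0.09, -0.0], [-0.0, 0.004, -1.0]]
wrist_force: [-0.3, -0.6, -1.2]
width: 0.0419
```

Request:
{"name": "jog_arm", "arguments": {"rows": [[0,0,0.2,0,0,0,0.2],[0,0,0,0,0,0,0.2],[0,0,0,0,0,0,0.2],[0,0,0,0,0,0,0.2],[0,0,0,0,0,0,0.2]]}}

```text
time_s: 60.25
tcp_pos: [0.5668, 0.1034, 0.0172]
tcp_rot: [[0.09, -0.996, 0.003], [-0.996, -0.09, 0.001], [-0.001, -0.003, -1.0]]
wrist_force: [-0.1, -0.0, -1.2]
width: 0.0424
```

```bash
python3 - <<'E'
from h import *
p=look("wrist","w54")
plan([*dr(-.025,-.104),.0125],.09-np.pi/2)
E
```

```text
tcp [0.5666 0.1034 0.017 ] jaw -1.4808 j6 1.64 w 0.0423 t 60.3
shift cm tool [ 0.01 -0.14  0.45] turn [-0.0027  0.0007 -0.    ] world d cm [ 0.14  0.01 -0.45] F [ 0.1 -0.8 -1. ]
```

View pics/w54.png

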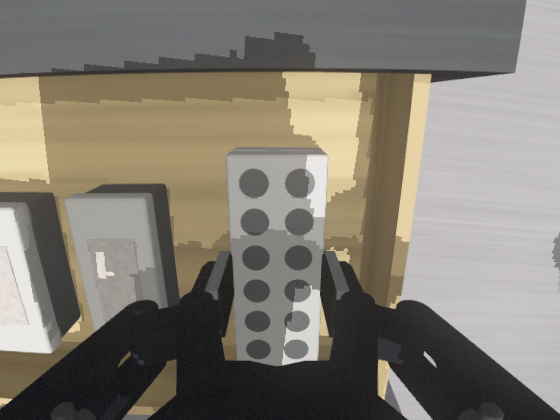

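Request:
{"name": "jog_arm", "arguments": {"rows": [[0,0,0.2,0,0,0,0.2],[0,0,0.15,0,0,0,0.2],[0,0,0,0,0,0,0.2],[0,0,0,0,0,0,0.2],[0,0,0,0,0,0,0.2]]}}

```text
time_s: 60.72
tcp_pos: [0.5659, 0.1033, 0.0124]
tcp_rot: [[0.09, -0.996, 0.0], [-0.996, -0.09, 0.001], [-0.001, -0.0, -1.0]]
wrist_force: [0.2, -0.2, -1.4]
width: 0.042
```

Request:
{"name": "jog_arm", "arguments": {"rows": [[0,0,0.1,0,0,0,0.2],[0,0,0,0,0,0,0.2],[0,0,0,0,0,0,0.2],[0,0,0,0,0,0,0.2],[0,0,0,0,0,0,0.2]]}}

```text
time_s: 61.13
tcp_pos: [0.5666, 0.1034, 0.0122]
tcp_rot: [[0.09, -0.996, 0.002], [-0.996, -0.09, 0.001], [-0.001, -0.002, -1.0]]
wrist_force: [-0.4, -0.4, 5.2]
width: 0.0417
```

Contact; release and rise.

Request:
{"name": "jog_arm", "arguments": {"rows": [[0,0,0,0,0,0,-0.25],[0,0,0,0,0,0,-0.25],[0,0,0,0,0,0,-0.25],[0,0,-0.5,0,0,0,-0.25],[0,0,-1,0,0,0,-0.25]]}}

```text
time_s: 61.55
tcp_pos: [0.5648, 0.1031, 0.0256]
tcp_rot: [[0.09, -0.996, -0.003], [-0.996, -0.09, 0.0], [-0.0, 0.003, -1.0]]
wrist_force: [-0.3, 0.3, -1.2]
width: 0.0534
```

Request:
{"name": "jog_arm", "arguments": {"rows": [[0,0,-3,0,0,0,-0.25],[0,0,-4,0,0,0,-0.25],[0,0,-4,0,0,0,-0.25],[0,0,-4,0,0,0,-0.4],[0,0,-2,0,0,0,-0.4]]}}

```text
time_s: 61.97
tcp_pos: [0.5679, 0.1035, 0.2029]
tcp_rot: [[0.09, -0.996, 0.01], [-0.996, -0.09, 0.002], [-0.001, -0.01, -1.0]]
wrist_force: [0.6, 0.3, 0.2]
width: 0.0597
```

```bash
python3 - <<'E'
from h import *
p=look("wrist","w55")
t=look("top");save(t,"t5",(270,140,390,240),6)
plan([.55,-.262,.19],-1.48)
E
```

```text
tcp [0.5685 0.1036 0.2024] jaw -1.4809 j6 1.64 w 0.0598 t 62.07
shift cm tool [36.25  5.14  1.13] turn [-0.0117  0.0014 -0.0009] world d cm [ -1.85 -36.56  -1.24] F [ 0.3 -0.1 -0.5]
```

View pics/w55.png

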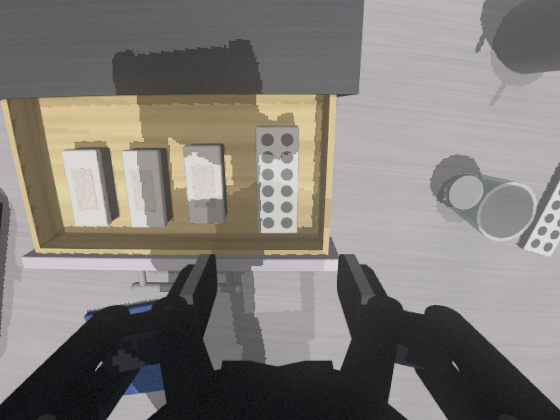

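View pics/t5.png

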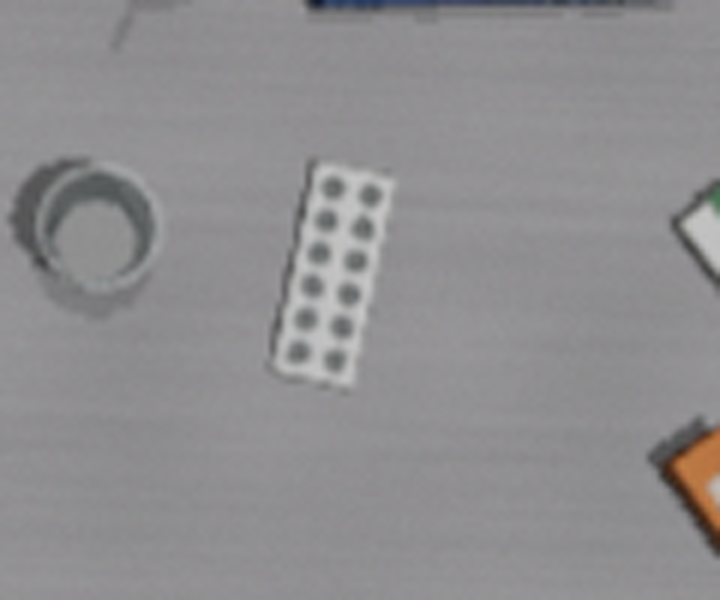

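```bash
python3 - <<'E'
from h import *
t=look("top")
c,th=quad(t,[(316,165),(393,180),(352,383),(275,368)],(270,140),6,.012)
plan([*c,.13],th-np.pi/2)
E
```

```text
centre [ 0.5528 -0.2543] yaw -0.1772 sides [0.0419 0.1107 0.0417 0.1106]
tcp [0.5669 0.1034 0.1994] jaw -1.4809 j6 1.64 w 0.0599 t 62.12
shift cm tool [35.5   4.65  6.88] turn [-0.006   0.0019  0.2671] world d cm [ -1.41 -35.76  -6.94] F [ 0.3 -0.1 -0.3]
```

Request:
{"name": "jog_arm", "arguments": {"rows": [[4,0.5,0,0,0,0,-0.4],[4,0.5,0,0,0,0,-0.4],[4,0.5,0,0,0,0,-0.4],[4,0.5,0,0,0,0,-0.4],[4,0.5,0,0,0,0,-0.4]]}}

```text
time_s: 62.53
tcp_pos: [0.5574, -0.0997, 0.1948]
tcp_rot: [[0.09, -0.996, -0.003], [-0.996, -0.09, 0.001], [-0.002, 0.003, -1.0]]
wrist_force: [0.9, -0.0, 0.3]
width: 0.0596
```

Request:
{"name": "jog_arm", "arguments": {"rows": [[4,0.5,0,0,0,0,-0.4],[4,0.5,0,0,0,0,-0.4],[4,0.5,0,0,0,0,-0.4],[3.5,0.5,0,0,0,0,-0.4],[0,0,1,0,0,0.1,-0.4]]}}

```text
time_s: 62.95
tcp_pos: [0.5524, -0.261, 0.1859]
tcp_rot: [[-0.017, -1.0, 0.001], [-1.0, 0.017, -0.003], [0.003, -0.001, -1.0]]
wrist_force: [-0.8, 0.0, -0.5]
width: 0.0596
```

Request:
{"name": "jog_arm", "arguments": {"rows": [[0,0,2,0,0,0.1,-0.4],[0,0,2,0,0,0.067,-0.4],[0,0,1,0,0,0,-0.4],[0,0,0,0,0,0,-0.4],[0,0,0,0,0,0,-0.4]]}}

```text
time_s: 63.37
tcp_pos: [0.5524, -0.254, 0.1353]
tcp_rot: [[-0.174, -0.985, -0.002], [-0.985, 0.174, 0.002], [-0.001, 0.002, -1.0]]
wrist_force: [-0.2, -0.1, 0.3]
width: 0.0596
```

```bash
python3 - <<'E'
from h import *
p=look("wrist","w56")
plan([.5528,-.2543,-.0225],-.1772-np.pi/2)
E
```

```text
tcp [ 0.5532 -0.2543  0.1365] jaw -1.7464 j6 1.3 w 0.0599 t 63.42
shift cm tool [ 0.02  0.05 15.9 ] turn [-0.0005  0.0007  0.0016] world d cm [ -0.04  -0.   -15.9 ] F [ 0.4 -0.6  0.7]
```

View pics/w56.png

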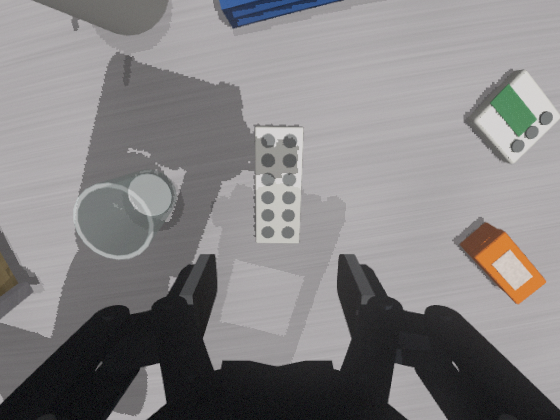

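Request:
{"name": "jog_arm", "arguments": {"rows": [[0.05,0,2,0,0,0,-0.4],[0,0,3,0,0,0,-0.4],[0,0,3,0,0,0,-0.4],[0,0,2,0,0,0,-0.4],[0,0,1.5,0,0,0,-0.4]]}}

```text
time_s: 63.83
tcp_pos: [0.5529, -0.2545, 0.0204]
tcp_rot: [[-0.175, -0.985, 0.0], [-0.985, 0.175, 0.001], [-0.001, -0.0, -1.0]]
wrist_force: [-0.5, -0.0, 0.1]
width: 0.0596
```

Request:
{"name": "jog_arm", "arguments": {"rows": [[0,0,1,0,0,0,-0.4],[0,0,0.5,0,0,0,-0.4],[0,0,0,0,0,0,-0.4],[0,0,0,0,0,0,-0.4],[0,0,0,0,0,0,-0.4]]}}

```text
time_s: 64.25
tcp_pos: [0.5539, -0.2552, 0.0076]
tcp_rot: [[-0.176, -0.984, 0.003], [-0.984, 0.176, -0.001], [0.0, -0.003, -1.0]]
wrist_force: [-0.8, 0.5, 0.3]
width: 0.0595
```

```bash
python3 - <<'E'
from h import *
p=look("wrist","w57")
plan([.5528,-.2543,-.0225],-.1772-np.pi/2)
E
```

```text
tcp [ 0.5538 -0.2552  0.0075] jaw -1.7478 j6 1.3 w 0.06 t 64.3
shift cm tool [-0.07  0.12  3.  ] turn [-0.0029  0.      0.0002] world d cm [-0.1   0.09 -3.  ] F [-0.3 -0.4  0. ]
```

View pics/w57.png

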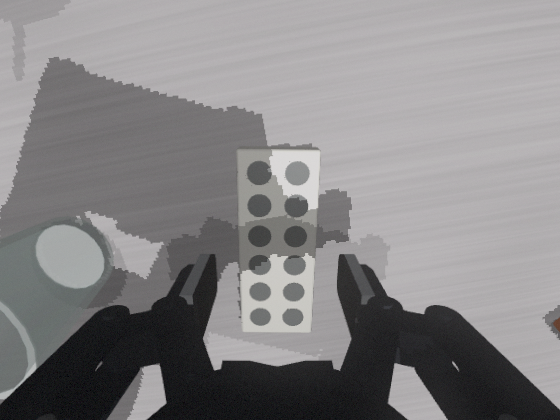

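Request:
{"name": "jog_arm", "arguments": {"rows": [[0,0.1,1,0,0,0,-0.4],[0,0,1,0,0,0,-0.4],[0,0,0.6,0,0,0,-0.4],[0,0,0.2,0,0,0,-0.4],[0,0,0,0,0,0,-0.4]]}}

```text
time_s: 64.72
tcp_pos: [0.5512, -0.2543, -0.0231]
tcp_rot: [[-0.176, -0.984, -0.002], [-0.984, 0.176, 0.002], [-0.001, 0.002, -1.0]]
wrist_force: [-0.0, 0.1, 0.8]
width: 0.0598
```

Request:
{"name": "jog_arm", "arguments": {"rows": [[0,0,0,0,0,0,-0.1],[0,0,0,0,0,0,0.2],[0,0,0,0,0,0,0.2],[0,0,0,0,0,0,0.2],[0,0,0,0,0,0,0.2]]}}

```text
time_s: 65.13
tcp_pos: [0.5522, -0.2548, -0.0215]
tcp_rot: [[-0.176, -0.984, 0.001], [-0.984, 0.176, 0.0], [-0.0, -0.001, -1.0]]
wrist_force: [-0.8, -0.1, 1.7]
width: 0.0418
```

Request:
{"name": "jog_arm", "arguments": {"rows": [[0,0,-0.3,0,0,0,0.2],[0,0,-0.6,0,0,0,0.2],[0,0,-1.5,0,0,0,0.2],[0,0,-2.5,0,0,0,0.2],[0,0,-3,0,0,0,0.2]]}}

```text
time_s: 65.55
tcp_pos: [0.5505, -0.254, 0.0568]
tcp_rot: [[-0.176, -0.984, -0.003], [-0.984, 0.176, 0.002], [-0.002, 0.004, -1.0]]
wrist_force: [0.8, -0.1, 0.3]
width: 0.0421
```

```bash
python3 - <<'E'
from h import *
p=look("wrist","w58")
plan([.5528,-.2543,.17],.09-np.pi/2)
E
```

```text
tcp [ 0.5549 -0.2561  0.0642] jaw -1.7479 j6 1.3 w 0.0422 t 65.6
shift cm tool [ -0.12   0.14 -10.58] turn [-0.009  -0.003  -0.2671] world d cm [-0.21  0.18 10.58] F [ 1.2 -0.1  4.1]
```

View pics/w58.png

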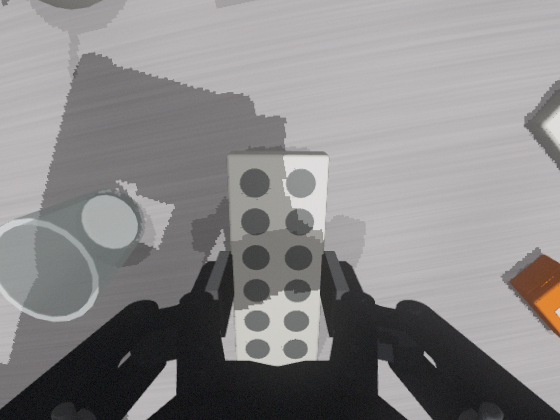

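Request:
{"name": "jog_arm", "arguments": {"rows": [[0,0,-2.5,0,0,0,0.2],[0,0,-3.5,0,0,0,0.2],[0,0,-3,0,0,0,0.2],[0,0,-2,0,0,0,0.2],[0,0,-1,0,0,-0.09,0.2]]}}

```text
time_s: 66.02
tcp_pos: [0.5532, -0.2554, 0.1814]
tcp_rot: [[-0.085, -0.996, 0.006], [-0.996, 0.085, -0.002], [0.002, -0.006, -1.0]]
wrist_force: [1.1, 0.2, -0.6]
width: 0.0418
```

Request:
{"name": "jog_arm", "arguments": {"rows": [[0,0,0,0,0,-0.09,0.2],[0,0,0,0,0,-0.087,0.2],[0,0,0,0,0,0,0.2],[0,0,0,0,0,0,0.2],[0,0,0,0,0,0,0.2]]}}

```text
time_s: 66.43
tcp_pos: [0.5517, -0.2547, 0.1771]
tcp_rot: [[0.088, -0.996, 0.0], [-0.996, -0.088, 0.001], [-0.001, -0.0, -1.0]]
wrist_force: [-0.7, -0.9, -0.8]
width: 0.0423
```

```bash
python3 - <<'E'
from h import *
plan([*dr(-.025,-.104),.12],.09-np.pi/2)
E
```

```text
tcp [ 0.5517 -0.2547  0.1771] jaw -1.4827 j6 1.03 w 0.0423 t 66.43
shift cm tool [-35.53  -4.78   5.74] turn [-0.0002  0.0008 -0.0019] world d cm [ 1.63 35.81 -5.71] F [-0.7 -0.9 -0.8]
```

Request:
{"name": "jog_arm", "arguments": {"rows": [[-2.5,-0.3,0,0,0,0,0.2],[-3.7,-0.5,0,0,0,0,0.2],[-3.7,-0.5,0,0,0,0,0.2],[-3.7,-0.5,0,0,0,0,0.2],[-3.7,-0.5,0,0,0,0,0.2]]}}

```text
time_s: 66.85
tcp_pos: [0.5589, -0.0789, 0.1772]
tcp_rot: [[0.088, -0.996, 0.0], [-0.996, -0.088, 0.001], [-0.001, -0.0, -1.0]]
wrist_force: [-0.8, -0.4, -0.4]
width: 0.0421
```

Request:
{"name": "jog_arm", "arguments": {"rows": [[-3.7,-0.5,0,0,0,0,0.2],[-3.7,-0.5,0,0,0,0,0.2],[-3.7,-0.5,0,0,0,0,0.2],[-3.7,-0.5,0,0,0,0,0.2],[-2.2,-0.3,0,0,0,0,0.2]]}}

```text
time_s: 67.27
tcp_pos: [0.5666, 0.0946, 0.1773]
tcp_rot: [[0.09, -0.996, 0.0], [-0.996, -0.09, 0.002], [-0.002, -0.001, -1.0]]
wrist_force: [0.6, -0.0, -0.8]
width: 0.0419
```

Request:
{"name": "jog_arm", "arguments": {"rows": [[-1.2,-0.2,0.8,0,0,0,0.2],[0,0,1.5,0,0,0,0.2],[0,0,1.5,0,0,0,0.2],[0,0,1,0,0,0,0.2],[0,0,0.5,0,0,0,0.2]]}}

```text
time_s: 67.68
tcp_pos: [0.5667, 0.1024, 0.1223]
tcp_rot: [[0.089, -0.996, -0.003], [-0.996, -0.089, -0.0], [-0.0, 0.003, -1.0]]
wrist_force: [-0.2, -0.1, -1.2]
width: 0.0423
```

Request:
{"name": "jog_arm", "arguments": {"rows": [[0,0,0,0,0,0,0.2],[0,0,0,0,0,0,0.2],[0,0,0,0,0,0,0.2],[0,0,0,0,0,0,0.2],[0,0,0,0,0,0,0.2]]}}

```text
time_s: 68.1
tcp_pos: [0.5682, 0.1031, 0.1252]
tcp_rot: [[0.089, -0.996, 0.002], [-0.996, -0.089, 0.001], [-0.001, -0.002, -1.0]]
wrist_force: [0.1, -0.4, -0.3]
width: 0.0421
```

```bash
python3 - <<'E'
from h import *
p=look("wrist","w59")
plan([.5666,.1034,.025],.09-np.pi/2)
E
```

```text
tcp [0.5681 0.1031 0.1251] jaw -1.4811 j6 1.64 w 0.042 t 68.15
shift cm tool [-0.03  0.17 10.01] turn [-0.0017  0.0007 -0.0003] world d cm [ -0.15   0.03 -10.01] F [ 0.3  1.1 -1.3]
```

View pics/w59.png

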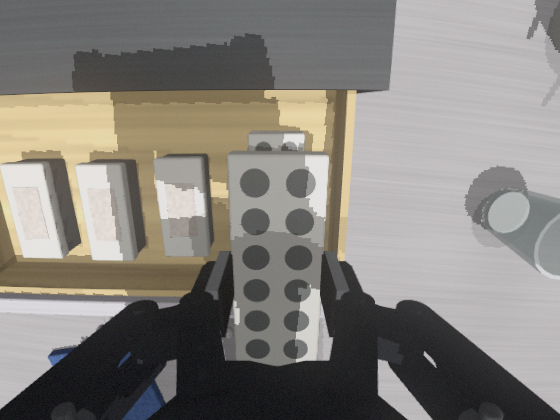

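Request:
{"name": "jog_arm", "arguments": {"rows": [[0,0.1,2,0,0,0,0.2],[0,0,3,0,0,0,0.2],[0,0,2.5,0,0,0,0.2],[0,0,1.2,0,0,0,0.2],[0,0,0.6,0,0,0,0.2]]}}

```text
time_s: 68.57
tcp_pos: [0.5655, 0.1029, 0.0295]
tcp_rot: [[0.09, -0.996, -0.003], [-0.996, -0.09, 0.0], [-0.0, 0.003, -1.0]]
wrist_force: [0.1, 0.1, -0.7]
width: 0.0424
```

Request:
{"name": "jog_arm", "arguments": {"rows": [[0,0,0.2,0,0,0,0.2],[0,0,0,0,0,0,0.2],[0,0,0,0,0,0,0.2],[0,0,0,0,0,0,0.2],[0,0,0,0,0,0,0.2]]}}

```text
time_s: 68.98
tcp_pos: [0.5676, 0.1033, 0.0305]
tcp_rot: [[0.09, -0.996, 0.003], [-0.996, -0.09, 0.001], [-0.001, -0.003, -1.0]]
wrist_force: [0.0, -0.3, -1.5]
width: 0.042
```

```bash
python3 - <<'E'
from h import *
p=look("wrist","w60")
plan([.5666,.1034,.025],.09-np.pi/2)
E
```

```text
tcp [0.5674 0.1032 0.0303] jaw -1.4809 j6 1.64 w 0.042 t 69.03
shift cm tool [-0.02  0.08  0.53] turn [-0.0023  0.0007 -0.0001] world d cm [-0.08  0.02 -0.53] F [-0.7 -0.7 -0.5]
```

View pics/w60.png

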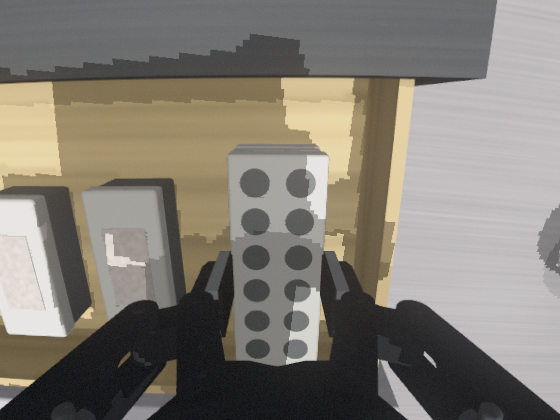

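Request:
{"name": "jog_arm", "arguments": {"rows": [[0,0,0.25,0,0,0,0.2],[0,0,0.2,0,0,0,0.2],[0,0,0,0,0,0,0.2],[0,0,0,0,0,0,0.2],[0,0,0,0,0,0,0.2]]}}

```text
time_s: 69.45
tcp_pos: [0.5668, 0.1031, 0.0248]
tcp_rot: [[0.09, -0.996, 0.0], [-0.996, -0.09, 0.001], [-0.001, -0.0, -1.0]]
wrist_force: [-0.5, 1.2, -0.6]
width: 0.0421
```

Request:
{"name": "jog_arm", "arguments": {"rows": [[0,0,0.1,0,0,0,0.2],[0,0,0,0,0,0,0.2],[0,0,0,0,0,0,0.2],[0,0,0,0,0,0,0.2],[0,0,0,0,0,0,0.2]]}}

```text
time_s: 69.87
tcp_pos: [0.5673, 0.1032, 0.0245]
tcp_rot: [[0.09, -0.996, 0.002], [-0.996, -0.09, 0.001], [-0.001, -0.002, -1.0]]
wrist_force: [-0.5, 0.2, 4.7]
width: 0.042
```

Request:
{"name": "jog_arm", "arguments": {"rows": [[0,0,0,0,0,0,-0.25],[0,0,0,0,0,0,-0.25],[0,0,0,0,0,0,-0.25],[0,0,-0.5,0,0,0,-0.25],[0,0,-1,0,0,0,-0.25]]}}

```text
time_s: 70.28
tcp_pos: [0.5657, 0.103, 0.0381]
tcp_rot: [[0.09, -0.996, -0.003], [-0.996, -0.09, 0.0], [-0.0, 0.003, -1.0]]
wrist_force: [0.1, 0.8, -0.0]
width: 0.0533
```

Request:
{"name": "jog_arm", "arguments": {"rows": [[0,0,-3,0,0,0,-0.25],[0,0,-4,0,0,0,-0.25],[0,0,-4,0,0,0,-0.25],[0,0,-4,0,0,0,-0.25],[0,0,-2,0,0,0,-0.25]]}}

```text
time_s: 70.7
tcp_pos: [0.5687, 0.1034, 0.2155]
tcp_rot: [[0.09, -0.996, 0.01], [-0.996, -0.09, 0.002], [-0.001, -0.01, -1.0]]
wrist_force: [0.8, 0.1, 0.2]
width: 0.0532
```

```bash
python3 - <<'E'
from h import *
p=look("wrist","w61")
plan([.40,.195,.19],.09)
E
```

```text
tcp [0.5703 0.1036 0.2181] jaw -1.4809 j6 1.64 w 0.0534 t 70.75
shift cm tool [-10.63  16.18   2.58] turn [-0.0106  0.0132  1.5707] world d cm [-17.03   9.14  -2.81] F [ 1.2 -0.1  2.7]
```

View pics/w61.png

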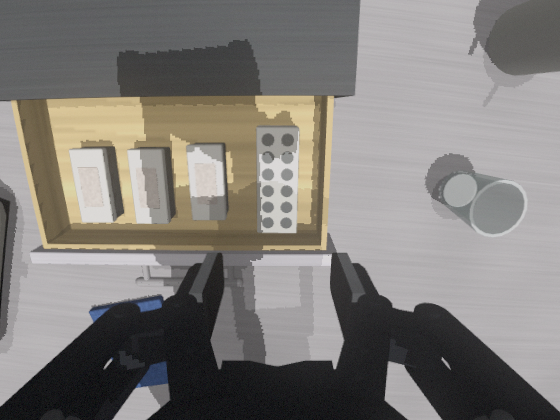

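Request:
{"name": "jog_arm", "arguments": {"rows": [[-1.8,2.9,0,0,0,0,1],[-1.8,2.9,0,0,0,0,1],[-1.8,2.9,0,0,0,0,1],[-1.8,2.9,0,0,0,0,1],[-1.8,2.9,0,0,0,0,1]]}}

```text
time_s: 71.17
tcp_pos: [0.4126, 0.18, 0.2093]
tcp_rot: [[0.089, -0.996, 0.001], [-0.996, -0.089, 0.001], [-0.001, -0.001, -1.0]]
wrist_force: [0.5, -0.0, 0.1]
width: 0.0001
```

Request:
{"name": "jog_arm", "arguments": {"rows": [[-1.8,2.9,0,0,0,0,1],[0,0,1,0,0,0,1],[0,0,2,0,0,0,1],[0,0,2,0,0,0,1],[0,0,1,0,0,0,1]]}}

```text
time_s: 71.58
tcp_pos: [0.3823, 0.1947, 0.1477]
tcp_rot: [[0.091, -0.996, -0.001], [-0.996, -0.091, -0.0], [0.0, 0.001, -1.0]]
wrist_force: [-0.2, 0.6, 0.1]
width: -0.0002
```

Request:
{"name": "jog_arm", "arguments": {"rows": [[0,0,0,0,0,0,1],[0,0,0,0,0,0,1],[0,0,0,0,0,0,1],[0,0,0,0,0,0,1],[0,0,0,0,0,0,1]]}}

```text
time_s: 72.0
tcp_pos: [0.3843, 0.1952, 0.1498]
tcp_rot: [[0.09, -0.996, 0.002], [-0.996, -0.09, 0.001], [-0.001, -0.002, -1.0]]
wrist_force: [0.1, 0.6, 0.4]
width: 0.0002
```

```bash
python3 - <<'E'
from h import *
p=look("wrist","w62")
plan([.385,.194,.012],.09-np.pi/2)
E
```

```text
tcp [0.3842 0.1952 0.1496] jaw -1.481 j6 1.92 w -0.0003 t 72.05
shift cm tool [ 0.14 -0.04 13.76] turn [-0.0019  0.0011 -0.0002] world d cm [  0.08  -0.12 -13.76] F [-0.3 -0.8 -0.4]
```

View pics/w62.png

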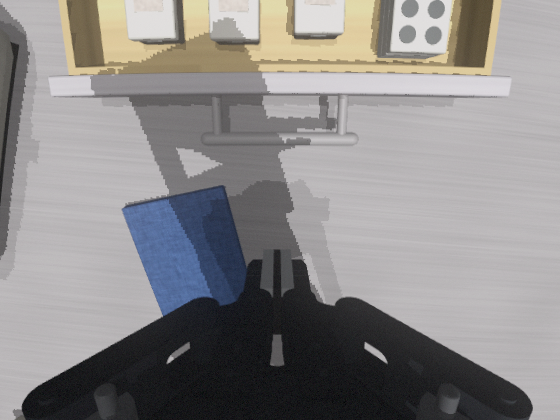

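Request:
{"name": "jog_arm", "arguments": {"rows": [[0,0,3,0,0,0,1],[0,0,4,0,0,0,1],[0,0,3.5,0,0,0,1],[0,0,2,0,0,0,1],[0,0,1,0,0,0,1]]}}

```text
time_s: 72.47
tcp_pos: [0.3822, 0.1943, 0.0115]
tcp_rot: [[0.09, -0.996, -0.004], [-0.996, -0.09, -0.001], [0.001, 0.004, -1.0]]
wrist_force: [-1.0, -0.5, -0.2]
width: 0.0003
```

Request:
{"name": "jog_arm", "arguments": {"rows": [[0,-0.5,0,0,0,0,1],[0,-0.6,0,0,0,0,1],[0,-0.6,0,0,0,0,1],[0,-0.6,0,0,0,0,1],[0,-0.6,0,0,0,0,1]]}}

```text
time_s: 72.88
tcp_pos: [0.4145, 0.1982, 0.015]
tcp_rot: [[0.09, -0.996, 0.003], [-0.996, -0.09, 0.002], [-0.002, -0.003, -1.0]]
wrist_force: [-0.6, 1.4, -0.2]
width: 0.0002
```

```bash
python3 - <<'E'
from h import *
p=look("wrist","w63")
plan([.42,.197,.012],.09-np.pi/2)
E
```

```text
tcp [0.4159 0.1985 0.015 ] jaw -1.4812 j6 1.9 w -0.0003 t 72.93
shift cm tool [ 0.19 -0.4   0.3 ] turn [-0.0049  0.0019 -0.0004] world d cm [ 0.41 -0.15 -0.3 ] F [1.8 0.6 0.4]
```

View pics/w63.png

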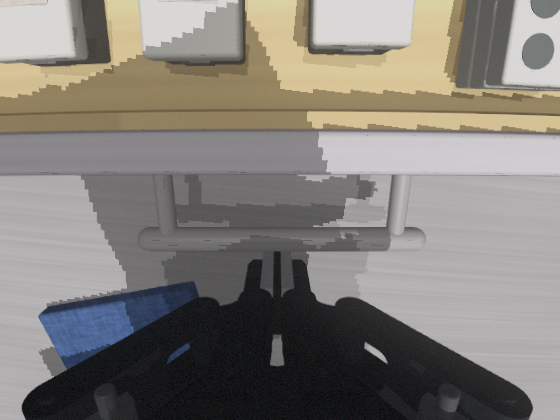

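Request:
{"name": "jog_arm", "arguments": {"rows": [[0,-0.4,0,0,0,0,1],[0,-0.5,0,0,0,0,1],[0,-0.6,0,0,0,0,1],[0,-0.8,0,0,0,0,1],[0,-0.8,0,0,0,0,1]]}}

```text
time_s: 73.35
tcp_pos: [0.4441, 0.2003, 0.0139]
tcp_rot: [[0.09, -0.996, 0.0], [-0.996, -0.09, 0.0], [-0.0, -0.0, -1.0]]
wrist_force: [-0.7, -1.4, 0.6]
width: 0.0
```

Request:
{"name": "jog_arm", "arguments": {"rows": [[0,-0.8,0,0,0,0,1],[0,-0.8,0,0,0,0,1],[0,-0.8,0,0,0,0,1],[0,-0.8,0,0,0,0,1],[0,-0.8,0,0,0,0,1]]}}

```text
time_s: 73.77
tcp_pos: [0.4843, 0.2041, 0.0139]
tcp_rot: [[0.09, -0.996, 0.0], [-0.996, -0.09, 0.001], [-0.0, -0.0, -1.0]]
wrist_force: [-1.2, -1.9, -0.5]
width: -0.0001
```

```bash
python3 - <<'E'
from h import *
p=look("wrist","w64")
plan([.5847,.2145,.012],.09-np.pi/2)
E
```

```text
tcp [0.4865 0.2046 0.0141] jaw -1.4811 j6 1.86 w -0.0003 t 73.82
shift cm tool [-0.1  -9.87  0.24] turn [-0.0037  0.0013 -0.0003] world d cm [ 9.82  0.99 -0.21] F [1.7 0.  0.2]
```

View pics/w64.png

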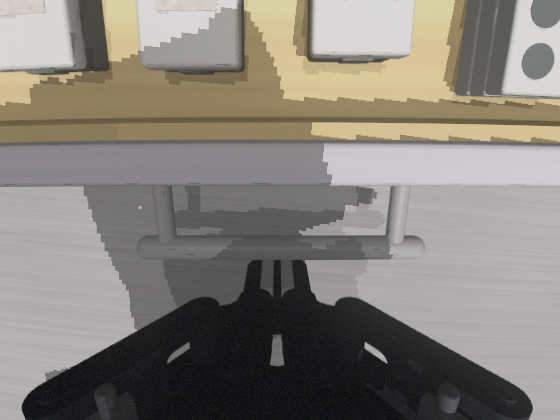

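Request:
{"name": "jog_arm", "arguments": {"rows": [[0,-0.8,0,0,0,0,1],[0,-0.8,0,0,0,0,1],[0,-0.8,0,0,0,0,1],[0,-0.8,0,0,0,0,1],[0,-0.8,0,0,0,0,1]]}}

```text
time_s: 74.23
tcp_pos: [0.524, 0.2077, 0.0138]
tcp_rot: [[0.09, -0.996, 0.0], [-0.996, -0.09, 0.001], [-0.001, -0.0, -1.0]]
wrist_force: [-1.2, -0.9, -0.8]
width: -0.0001
```

Request:
{"name": "jog_arm", "arguments": {"rows": [[0,-0.8,0,0,0,0,1],[0,-0.8,0,0,0,0,1],[0,-0.8,0,0,0,0,1],[0,-0.8,0,0,0,0,1],[0,-0.6,0,0,0,0,1]]}}

```text
time_s: 74.65
tcp_pos: [0.5625, 0.2113, 0.0141]
tcp_rot: [[0.09, -0.996, 0.001], [-0.996, -0.09, 0.001], [-0.001, -0.002, -1.0]]
wrist_force: [-0.8, -0.6, -0.8]
width: 0.0002
```

```bash
python3 - <<'E'
from h import *
p=look("wrist","w65")
plan([.5847,.2145,.012],.09-np.pi/2)
E
```

```text
tcp [0.5638 0.2115 0.0142] jaw -1.4811 j6 1.82 w -0.0005 t 74.7
shift cm tool [-0.11 -2.1   0.23] turn [-0.0036  0.0012 -0.0003] world d cm [ 2.09  0.3  -0.22] F [ 1.4  0.3 -0. ]
```

View pics/w65.png

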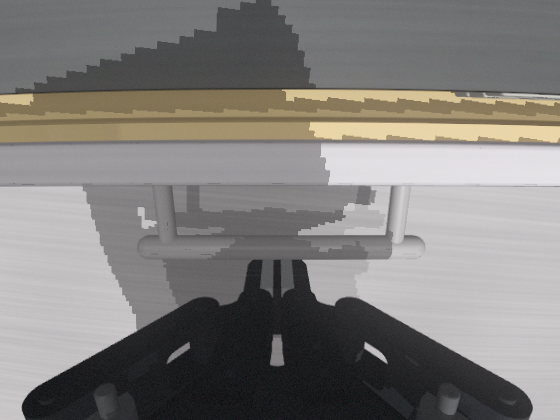

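Request:
{"name": "jog_arm", "arguments": {"rows": [[0,-0.5,0,0,0,0,1],[0,-0.5,0,0,0,0,1],[0,-0.4,0,0,0,0,1],[0,-0.4,0,0,0,0,1],[0,-0.3,0,0,0,0,1]]}}

```text
time_s: 75.12
tcp_pos: [0.579, 0.2126, 0.0139]
tcp_rot: [[0.089, -0.996, -0.007], [-0.996, -0.089, -0.001], [-0.0, 0.007, -1.0]]
wrist_force: [-12.8, -0.2, 10.1]
width: 0.0001
```

Request:
{"name": "jog_arm", "arguments": {"rows": [[0,-0.3,0,0,0,0,1],[0,-0.3,0,0,0,0,1],[0,-0.2,0,0,0,0,1],[0,0,0,0,0,0,1],[0,0,0,0,0,0,1]]}}

```text
time_s: 75.53
tcp_pos: [0.5786, 0.2124, 0.0136]
tcp_rot: [[0.089, -0.996, -0.023], [-0.996, -0.089, -0.004], [0.001, 0.024, -1.0]]
wrist_force: [-25.4, -0.8, 18.1]
width: -0.0001
```

```bash
python3 - <<'E'
from h import *
p=look("wrist","w66")
plan([.5847,.2145,.012],.09-np.pi/2)
E
```

```text
tcp [0.5786 0.2124 0.0136] jaw -1.4817 j6 1.81 w 0.0 t 75.58
shift cm tool [-0.16 -0.63  0.14] turn [ 0.0235 -0.0015 -0.0009] world d cm [ 0.61  0.21 -0.16] F [-24.3  -0.2  17.4]
```

View pics/w66.png

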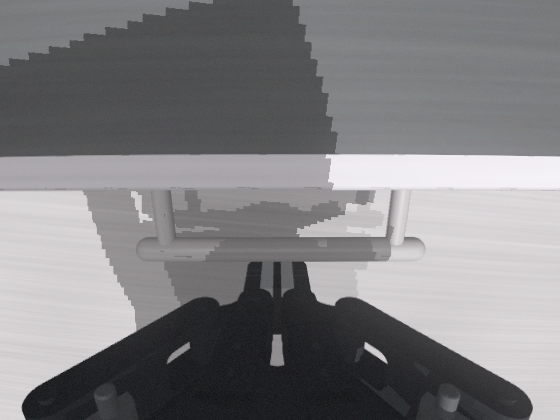

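Request:
{"name": "jog_arm", "arguments": {"rows": [[0,0.7,0,0,0,0,1],[0,1,0,0.02,0,0,1],[0,1.5,0,0,0,0,1],[0,2,0,0,0,0,1],[0,2,0,0,0,0,1]]}}

```text
time_s: 76.0
tcp_pos: [0.5185, 0.2074, 0.0132]
tcp_rot: [[0.09, -0.996, 0.022], [-0.996, -0.09, 0.003], [-0.001, -0.023, -1.0]]
wrist_force: [-1.0, -0.6, -0.1]
width: 0.0003
```

Request:
{"name": "jog_arm", "arguments": {"rows": [[0,2,-1,0,0,0,1],[0,1,-3,0,0,0,1],[0,0,-4,0,0,0,1],[0,0,-4,0,0,0,1],[0,0,-4,0,0,0,1]]}}

```text
time_s: 76.42
tcp_pos: [0.4851, 0.2042, 0.1744]
tcp_rot: [[0.09, -0.996, 0.022], [-0.996, -0.09, 0.003], [-0.001, -0.022, -1.0]]
wrist_force: [1.4, 0.5, 0.6]
width: 0.0
```

Request:
{"name": "jog_arm", "arguments": {"rows": [[0,3,-1,0,0,0,1],[0,3,0,0,0,0,1],[0,0,0,0,0,0,1],[0,0,0,0,0,0,1],[0,0,0,0,0,0,1]]}}

```text
time_s: 76.83
tcp_pos: [0.426, 0.199, 0.1814]
tcp_rot: [[0.09, -0.996, 0.022], [-0.996, -0.09, 0.003], [-0.001, -0.022, -1.0]]
wrist_force: [1.1, 0.5, -1.1]
width: -0.0003
```

```bash
python3 - <<'E'
from h import *
p=look("wrist","w67");look("top","t6");look("scene","s6")
plan([.5847,.2145,.012],.09-np.pi/2)
E
```

```text
tcp [0.4262 0.1989 0.1807] jaw -1.4812 j6 1.9 w -0.0003 t 76.98
shift cm tool [ -0.13 -15.57  17.2 ] turn [-0.0207  0.0005 -0.0004] world d cm [ 15.85   1.56 -16.87] F [-0.5  0.  -0.2]
```

View pics/w67.png

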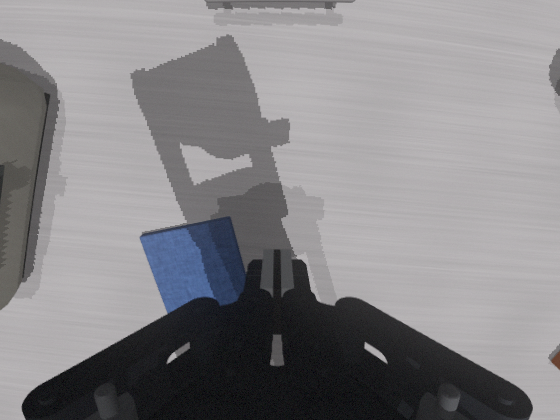

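View pics/t6.png

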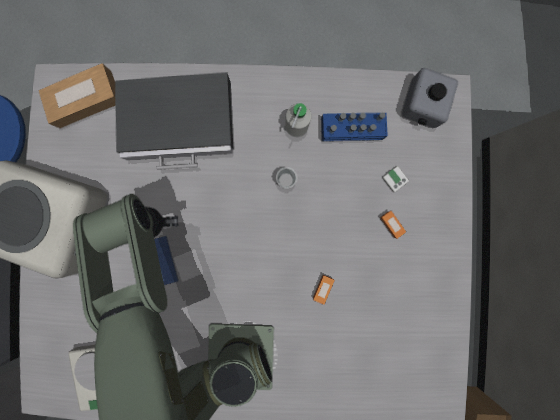

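View pics/s6.png

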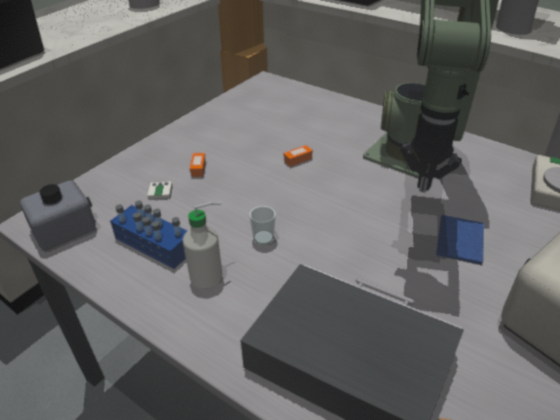

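```bash
python3 - <<'E'
from h import *
t=look("top");save(t,"t7",(105,130,245,180),5.5)
E
```

```text
(no output)
```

View pics/t7.png

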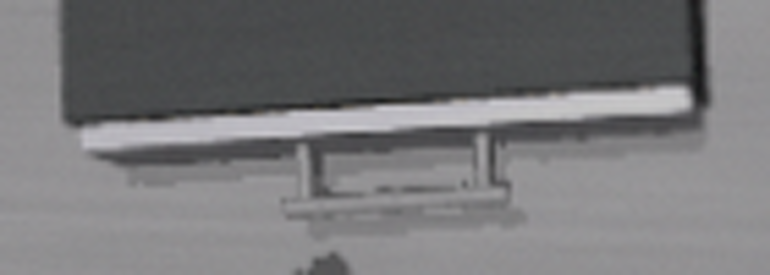

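```bash
python3 - <<'E'
from h import *
t=look("top")
h=plane(t,np.array([[283,208],[509,190]])/5.5+[105,130]-.4,.051);print(h@U,h@V)
e=plane(t,np.array([[85,150],[690,110],[85,127],[690,86]])/5.5+[105,130]-.4,.077);print(e@U)
e=plane(t,np.array([[70,122],[690,80]])/5.5+[105,130]-.4,.089);print("roof",e@U)
E
```

```text
[0.61183316 0.61374083] [0.22264761 0.09352247]
[0.64776155 0.64771348 0.66071729 0.66107828]
roof [0.66167633 0.6619499 ]
```

```bash
python3 - <<'E'
from h import *
s=robot.observe();print(s["time_s"],s["wrist_force"])
print(robot.close_job())
E
```

```text
77.0833 [-0.02816167 -0.8185167  -0.36864669]
the job is handed in; nothing more can be done
None
```

The job is done and handed in at about 77 s. I pulled the drawer to its stop. I then lifted the top plate, moved the three white slide boxes, and lifted the mid and low plates. The plates are stacked at the right side of the drawer and the boxes stand lid up in a row beside them. Last, I pushed the drawer shut.

**Final checks:**
- **Table:** the last top and scene pictures show no plates or white boxes left. The beaker, wash bottle and both orange look-alikes look to be where they were.
- **Contents:** the last picture before closing shows three boxes and the plate stack inside. The stack should be about 36 mm high, under the 55 mm roof.
- **Drawer shut:** it met its stop at about 25 N. Afterwards the front panel lay flush with the unit's front edge to about 1 mm, and the handle was within about 2 mm of where it should be when shut.
- **Robot:** the gripper was clear of everything, with wrist force near zero.

**What disagreed or went wrong:**
- The fingertips sit about 26 mm behind the reported TCP (at 45 mm opening), not the few millimetres the description implies. I found this when my first pinch on the handle closed on nothing, then measured it by touching the table lightly.
- Pulling the drawer against its stop briefly gave about 68 N at the wrist, below the 120 N limit.
- The middle box was knocked a few centimetres aside during the run, so I measured it again before picking it up.
- The plates beneath showed no visible shift in the close-ups during the lifts, but I did not measure this to the millimetre.

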